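Turn a plate in its clamshell holder over on the light panel

ROBOT

A 6-joint arm with a two-finger parallel gripper is mounted at the origin on the work surface. World frame = base frame: x ahead of the robot, y to its left, z up, the work surface at z = 0. Lengths are in m, angles in degrees, forces in N, time in s.
With the tool pointing down it reaches from about 0.35 to 0.875 m from the base axis. Payload 4.2 kg.
Tool frame: the origin (TCP) lies between the finger pads; the fingertips stand 14 mm ahead of it and the grasp point (between the pads) lies 5 mm behind it; x points along the fingers, y is the direction in which the jaws open and shut, and the axes are right-handed (so a half turn about x gives the same grasp; the last joint's range is limited). The gripper opens to 87 mm and grips with 3 to 60 N. Pads are 19 mm wide; open, the fingers measure 117 mm over their backs; the gripper's body (75 mm by 190 mm) begins 51 mm behind the grasp point.
Start: joints at [-52.047, 22.042, 0.453, 0, -68.411, -14.817], TCP at [0.246, -0.575, 0.237] pointing down, gripper open.
Joint ranges: [-179.83, 179.83], [-69.29, 118.12], [-61.27, 80.66], [-181.25, 117.63], [-171.15, -9.14], [-177.46, 177.46]. Speed limits (degrees/s): [159.86, 159.86, 180, 180, 180, 180].

INTERFACE

Orientations are given as a 3x3 rotation matrix whose columns are the frame's x, y, z axes.
In Python, from station import r, imaging, job gives the robot as it stands. The module is installed in compiled form; this text tells all that it offers.
- The arm moves only by the tool apply_moves, never from a script. Its arguments are lists of equal length, an entry for each row: "xyz": the shift along the tool's x, y, z in m, a list of three; "twist": the turn about the tool's x in degrees; "claw": the opening, from 0 (shut) to 1 (fully open). A call has 1 to 12 rows; each row shifts and turns the pose as measured when the row begins, along the tool's axes as they then stand; what a row does not reach is not made up. A row lasts 1/10 s, in which the tool goes at most 50 mm and 8.59 degrees, less where a joint would pass 70% of its speed; a pose out of reach is approached as far as the arm can. A call is refused whole if a number of a shift passes 0.05 or a number of a turn 8.59, either way. A call with a gripper value outside its range is refused whole. The fingers move at their own pace and stop on an object; the grip force is fixed at half the most. Time passes only in rows, so rows that do not move let the fingers close. It gives the time, the measured TCP pose, the force and the opening at its end, in the units of the state.
- r.sense(): the state, without advancing time (a new reading comes with each control period).
- imaging.capture(name): name is "scene" or "top" or "wrist"; returns a dict with "pixels" (384x512x3 uint8, red, green, blue), "mtx" (3x3 intrinsics, pixels), "view" (4x4, takes a point from world to camera coordinates). Camera axes: x right, y down, z forward; pixel columns grow to the right and rows downward; lengths in m; the calibration is good to about 2 mm. A picture is of the moment at which its call begins. There is no depth.
- job.finish_job(): hands the job in, once; it reports no verdict.
Trained networks look in a picture, given as the dict that the camera call returned (one of the last four; its "shot" number tells which), for a name from the list of things; names that differ only in an ending like _2 or _b are one class to them, and where a whole thing is asked for, a point or a joint stands for the part that bears it (a point fixed in the world has none). Each returns a list of dicts, best first, with "p" (0 to 1); they miss things now and then, are a little off and sometimes report something else, mostly with a low value. They report only what shows in the picture. A call takes as long as a camera call. They do not tell look-alikes from the thing itself.
- imaging.regions_of(query, picture): "mask" (384x512 bool, what is visible of it) and "centre" ([column, row] in pixels, amid what is visible of it).
The state is a dict: "time_s": time; "joints": joint angles; "joint_velocities": joint speeds; "effort": joint torques, N m; "tcp_pos": TCP position; "ee_rot": TCP orientation; "wrist_force": force on the tool from outside, world axes, zero at the start; "moment": the same for the moment, N m; "gripper_width": opening from 0.0 (shut) to 1.0 (fully open).
Only numpy, scipy, OpenCV 4.12 (cv2) and the standard library are available. Lean on these libraries where they do the work, as an engineer would, in place of code of your own. Each camera call takes 0.05 s, during which the arm holds its last target.

TASK

Get the green glass plate ready for viewing: lay it in the pocket of the open blue holder, shut the clear lid over it, and turn the whole closed holder over on to the light panel, so that it rests flat, clear lid down, centred on the glowing window, and let go of it. Leave the panel's trim dial with its red pointer at the zero mark (the bold white line). Leave the orange plate, the beaker and the small bottle where they are.

Things in the scene. Friction and masses are not known exactly. Their poses are not given: they have to be found in the camera images.
- holder: Loose blue clamshell holder, about 410 g with its lid, flat on the bench. Tray 120 mm (x) by 110 mm (y); closed it is 26 mm thick. Origin: centre of the tray's underside; x points from the handle end to the lid's hinge end, z up as found (down once turned over). Floor 8 mm thick, outer walls rise to 16.5 mm; the side walls (y = +-52 mm) are missing over their middle 52 mm as finger notches.
- bar (a point): Centre of the holder's handle: a black round bar 10 mm across, parallel to the hinge (holder y), at holder x = -96 mm, 13 mm above the underside (mid thickness of the closed holder). Two arms hold its ends, leaving 76 mm of free bar; the gap between bar and tray is 31 mm. Gripped across the bar, the holder can swing about the bar in the fingers.
- pocket (a point): Where the plate's middle lies when it rests in the pocket: over the tray's centre, 11 mm above the underside. The pocket is 78 mm (holder x) by 58 mm (holder y), bounded by white fences 5 mm high on the tray's floor; the side fences are missing over their middle 50 mm, so fingers holding the plate by its long sides have room.
- hinge (a point): Middle of the lid's hinge line (along holder y), at holder x = +60 mm, 16.5 mm above the underside: the end away from the handle.
- lid (a joint): Lid angle in rad: 0 shut, about 1.57 upright, at most 2.4 (leaning back, away from the handle). Starts at 1.75 to 2.1. The hinge is stiff (0.13 N m): the lid stays where it is left, and stays shut when the holder is lifted, hung or turned.
- lid_edge (a point): Middle of the lid's free edge, 120 mm from the hinge line, at mid thickness of the 9.5 mm lid. The lid is a clear pane (4 mm, at its inner side) in a white rim 8 mm wide, 120 by 110 mm; shut, its top is 26 mm above the tray's underside.
- green_plate: Loose green glass plate, 70 mm (x) by 50 mm (y) by 6 mm, about 50 g, lying flat on the bench. Origin: centre of its underside; z up. Both faces are alike.
- green_plate_mid (a point): Centre of the green plate, 3 mm above its underside.
- orange_plate: Orange glass plate of the same size as the green one, a bystander lying near it. The two may have changed places.
- panel: Fixed grey and black light panel, 220 mm (x) by 150 mm (y), its top 30 mm above the bench. Origin: centre of its underside; z up, x towards the dial's end.
- window (a point): Centre of the glowing window (118 by 122 mm), flush with the panel's top, at panel x = -35 mm, 30 mm above the bench.
- mid (a point): Centre of the closed holder, 13 mm above the tray's underside.
- dial_grip (a point): Point on the axis of the trim dial at the height to grip, 47 mm above the bench, at panel x = +70 mm. The dial has a bar grip 12 mm wide, 40 mm long and 20 mm high (from 36 to 56 mm above the bench); the bar carries the red pointer. This point's x axis runs along the bar towards the pointer.
- dial (a joint): Dial angle in rad, positive anticlockwise from above; 0 when the red pointer is at the bold white zero mark, i.e. points along panel +x. Range -2 to 2; it starts 0.5 to 1.3 from zero on the anticlockwise side, turns with slight friction and stays where it is left.
- beaker: Glass beaker, 70 mm across, 90 mm high, bystander.
- vial: Small brown bottle, 44 mm across, 75 mm high, bystander.
Not all that is in view belongs to the job. What is shaped like the holder but pink is not meant.

How it is judged:
By the outcome, as a careful person would: the job done as asked, in the order asked, and still so for the second after the job is handed in, with the robot touching nothing.
It also fails if it takes over 72 s, if anything falls off the work surface, if the arm or the gripper's body presses on something with over 40 N, if the wrist force passes 120 N, or if a joint passes its speed limit or range.

## Working session

There is one attempt and no reset: what is moved stays moved. The work goes in short steps, Python scripts to look and compute and a tool call to move; the robot and the scene stay as the last step left them, time stands still between calls to the robot, and variables do not carry over. Pictures are saved under pics/ and viewed, and the job is handed in when it is done.

Besides the shell and the picture viewer there is one more tool, called after "Emit:" as name(argument=value, ...), one argument or row to a line, values as JSON. apply_moves: Moves the arm, as the interface text tells. Its arguments: {"type":"object","properties":{"xyz":{"type":"array","items":{"type":"array","items":{"type":"number"}}},"twist":{"type":"array","items":{"type":"number"}},"claw":{"type":"array","items":{"type":"number"}}},"required":["xyz","twist","claw"]}

```bash
mkdir -p pics; ls; python3 - <<'E'
from station import r, imaging, job
import cv2, numpy as np
print(r.sense())
for n in ["scene","top","wrist"]:
    c=imaging.capture(n); cv2.imwrite(f"pics/{n}0.png",cv2.cvtColor(c["pixels"],cv2.COLOR_RGB2BGR))
    print(n,c["mtx"].tolist(),np.round(c["view"],4).tolist(),c["shot"])
E
```

```text
pics
{'time_s': 0.0, 'joints': array([-5.20471095e+01,  2.20909693e+01,  3.80016895e-01, -3.10162262e-02,
       -6.84118925e+01, -1.48161124e+01]), 'joint_velocities': array([ 0.00076926,  0.00455098, -0.01056546,  0.0157097 ,  0.106201  ,
        0.08283101]), 'effort': array([ 6.80073354e-04, -3.90664601e+01,  1.87402815e+01,  4.21987429e+00,
        1.08703200e-02, -2.25884405e-04]), 'tcp_pos': array([ 0.24537369, -0.57418918,  0.23545376]), 'ee_rot': array([[-9.21676644e-04, -3.92742794e-01,  9.19647893e-01],
       [ 2.00015097e-03,  9.19645720e-01,  3.92743871e-01],
       [-9.99997575e-01,  2.20141748e-03, -6.20711013e-05]]), 'wrist_force': array([ 1.42359769, -0.61988256,  1.01612714]), 'moment': array([-0.03576152,  0.019247  , -0.01754699]), 'gripper_width': 0.998808068146479}
scene [[412.9222770223814, 0.0, 255.5409321052173], [0.0, 412.9222770223814, 196.16734666648765], [0.0, 0.0, 1.0]] [[-0.2033, 0.9791, -0.0025, 0.0645], [0.693, 0.1421, -0.7068, -0.3351], [-0.6917, -0.1454, -0.7074, 1.2974], [0.0, 0.0, 0.0, 1.0]] 1
top [[385.854347184764, 0.0, 259.0656911854626], [0.0, 385.854347184764, 190.61855873615949], [0.0, 0.0, 1.0]] [[-0.0087, -0.9999, 0.0055, 0.0652], [-0.9988, 0.0084, -0.0476, 0.5425], [0.0475, -0.0059, -0.9989, 1.0207], [0.0, 0.0, 0.0, 1.0]] 2
wrist [[335.02615312804113, 0.0, 256.4672190085302], [0.0, 335.02615312804113, 188.41106061864073], [0.0, 0.0, 1.0]] [[-0.3919, 0.92, 0.0017, 0.6253], [0.8875, 0.3775, 0.2644, -0.0326], [0.2426, 0.1051, -0.9644, 0.3921], [0.0, 0.0, 0.0, 1.0]] 3
```

View pics/scene0.png

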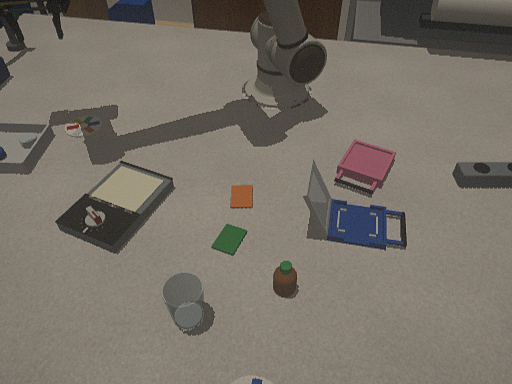

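View pics/top0.png

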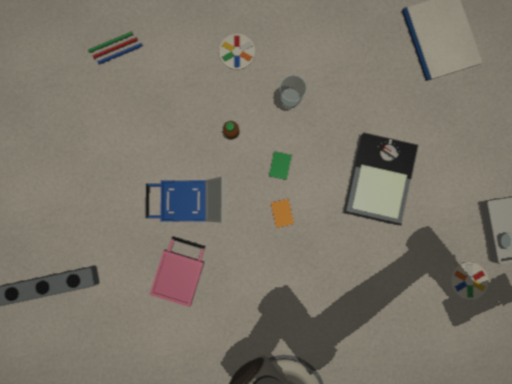

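View pics/wrist0.png

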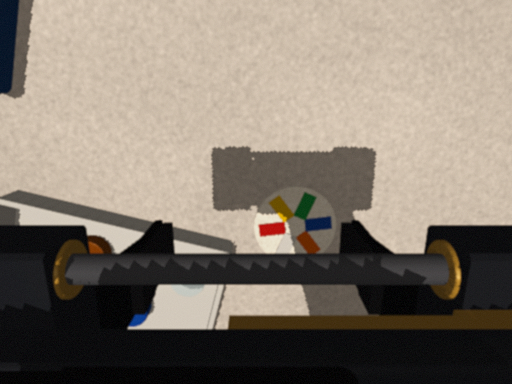

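The holder candidates are blue (top view 183,200) and pink (178,277). The plate candidates are green (281,166) and orange (283,213). The green bottle cap at (230,127) could also be mistaken for the green plate. By the description I want the blue holder with its handle towards +y and the green plate. Next I'll localise them with the networks.

```bash
cat > h.py <<'E'
from station import r, imaging, job
import cv2, numpy as np
def save(c,n,crop=None,s=1):
    im=cv2.cvtColor(c["pixels"],cv2.COLOR_RGB2BGR)
    if crop: u0,v0,u1,v1=crop; im=im[v0:v1,u0:u1]
    cv2.imwrite(f"pics/{n}.png",cv2.resize(im,None,fx=s,fy=s,interpolation=cv2.INTER_CUBIC))
def px2w(c,uv,z):
    uv=np.atleast_2d(uv).astype(float); K=c["mtx"]; V=np.array(c["view"]); R,t=V[:3,:3],V[:3,3]
    d=np.c_[uv,np.ones(len(uv))]@np.linalg.inv(K).T@R; o=-R.T@t
    return o+d*((z-o[2])/d[:,2])[:,None]
def w2px(c,P):
    P=np.atleast_2d(P); V=np.array(c["view"]); q=(P@V[:3,:3].T+V[:3,3])@np.array(c["mtx"]).T
    return q[:,:2]/q[:,2:]
def rect(c,mask,z):
    m=mask.astype(np.uint8); cs,_=cv2.findContours(m,cv2.RETR_EXTERNAL,cv2.CHAIN_APPROX_NONE)
    k=max(cs,key=cv2.contourArea)[:,0]; w=px2w(c,k,z)[:,:2]*1000
    (cx,cy),(a,b),ang=cv2.minAreaRect(w.astype(np.float32))
    return (round(cx,1),round(cy,1)),(round(a,1),round(b,1)),round(ang,1)
E
python3 - <<'E'
from h import *
c=imaging.capture("top")
save(c,"topcrop",(130,110,430,310),2.6)
Z={"holder":.012,"green_plate":.006,"orange_plate":.006,"panel":.03,"dial":.056,"lid":.03,"beaker":.09,"vial":.075}
for n,z in Z.items():
    for d in imaging.regions_of(n,c)[:3]:
        print(n,round(d["p"],2),np.round(d["centre"]),d["mask"].sum(),rect(c,d["mask"],z))
E
```

```text
holder 0.74 [192. 199.] 2759 ((519.8, 257.1), (210.7, 117.7), 89.5)
holder 0.69 [174. 276.] 2379 ((333.2, 274.0), (119.9, 167.4), 73.2)
green_plate 0.64 [277. 166.] 457 ((612.7, 2.6), (49.4, 69.7), 77.5)
green_plate 0.22 [189. 200.] 3016 ((521.0, 257.2), (118.7, 215.3), 0.5)
orange_plate 0.67 [283. 213.] 514 ((484.5, -3.0), (74.2, 52.7), 10.7)
panel 0.89 [381. 176.] 4903 ((572.8, -262.6), (158.0, 223.4), 76.0)
dial 0.76 [388. 152.] 227 ((635.5, -274.3), (41.8, 42.5), 43.9)
lid 0.96 [212. 199.] 881 ((519.9, 175.4), (50.0, 118.4), 89.7)
lid 0.57 [176. 277.] 1983 ((317.0, 277.5), (111.3, 121.7), 72.9)
beaker 0.96 [294.  90.] 745 ((790.3, -27.7), (67.9, 84.1), 89.4)
beaker 0.38 [390. 155.] 178 ((632.1, -261.9), (35.7, 36.0), 25.2)
vial 0.79 [231. 129.] 240 ((695.8, 130.7), (40.6, 43.5), 89.6)
vial 0.71 [384. 177.] 4883 ((569.6, -246.7), (150.4, 213.5), 76.0)
```

View pics/topcrop.png

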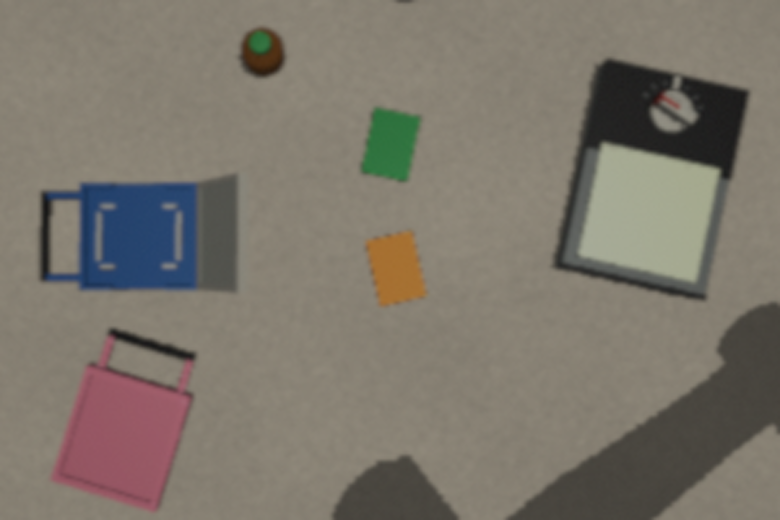

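```bash
cat >> h.py <<'E'
def yaw(R): return np.degrees(np.arctan2(R[1,1],R[0,1]))  # direction of tool y
def plan(tx,ty,tz,tyaw=None,vmax=.045,arc=None):
    """rows to reach TCP (m) with tool-y yaw (deg, mod 180)"""
    s=r.sense(); p=s["tcp_pos"]; y0=yaw(s["ee_rot"])
    d=0 if tyaw is None else (tyaw-y0+90)%180-90
    D=np.array([tx,ty,tz])-p
    n=max(1,int(np.ceil(np.linalg.norm(D)/vmax)),int(np.ceil(abs(d)/8.5)))
    rows=[];tw=[]
    for i in range(n):
        y=np.radians(y0+d*i/n); c,s_=np.cos(y),np.sin(y)
        g=D/n; X=-g[2]; Y=g[0]*c+g[1]*s_
        # tool x down, y=(c,s), z = x cross y = (0,0,-1)x(c,s,0) = (s,-c,0)
        Zt=g[0]*s_-g[1]*c
        rows.append([round(float(v),4) for v in (X,Y,Zt)]); tw.append(round(-d/n,2))
    print("t",round(s["time_s"],2),"tcp",np.round(p*1000,1),"yaw",round(y0,2),"j6",s["joints"][5].round(1),"n",n,"D mm",np.round(D*1000,1),"dyaw",round(d,2))
    print(rows);print(tw)
E
python3 -c "
from h import *
plan(.56,.005,.20,77.5)
c=imaging.capture('wrist');V=c['view'];s=r.sense();o=-V[:3,:3].T@V[:3,3]
print('cam in tool',s['ee_rot'].T@(o-s['tcp_pos']),'\n',s['ee_rot'].T@V[:3,:3].T)"
```

```text
t 0.6 tcp [ 245.6 -574.7  236.5] yaw 113.14 j6 -14.8 n 15 D mm [314.4 579.7 -36.5] dyaw -35.64
[[0.0024, 0.0273, 0.0345], [0.0024, 0.0287, 0.0333], [0.0024, 0.0301, 0.0321], [0.0024, 0.0314, 0.0308], [0.0024, 0.0326, 0.0295], [0.0024, 0.0338, 0.0281], [0.0024, 0.0349, 0.0267], [0.0024, 0.036, 0.0252], [0.0024, 0.037, 0.0237], [0.0024, 0.038, 0.0221], [0.0024, 0.0389, 0.0205], [0.0024, 0.0397, 0.0189], [0.0024, 0.0404, 0.0172], [0.0024, 0.0411, 0.0156], [0.0024, 0.0417, 0.0138]]
[np.float64(2.38), np.float64(2.38), np.float64(2.38), np.float64(2.38), np.float64(2.38), np.float64(2.38), np.float64(2.38), np.float64(2.38), np.float64(2.38), np.float64(2.38), np.float64(2.38), np.float64(2.38), np.float64(2.38), np.float64(2.38), np.float64(2.38)]
cam in tool [-0.15004119 -0.00111696 -0.07298121] 
 [[ 2.10088025e-04 -2.64502931e-01  9.64384858e-01]
 [ 9.99999489e-01 -8.98518331e-04 -4.64284197e-04]
 [ 9.89322004e-04  9.64384463e-01  2.64502607e-01]]
```

Emit:
apply_moves(
  xyz=[
    [0.001, 0.027, 0.036],
    [0.001, 0.028, 0.035],
    [0.001, 0.03, 0.034],
    [0.001, 0.031, 0.033],
    [0.001, 0.032, 0.032],
    [0.001, 0.033, 0.031],
    [0.001, 0.034, 0.03],
    [0.001, 0.035, 0.029],
    [0.001, 0.036, 0.027],
    [0.001, 0.037, 0.026],
    [0.001, 0.038, 0.024],
    [0.001, 0.038, 0.023],
  ],
  twist=[2.4, 2.4, 2.4, 2.4, 2.4, 2.4, 2.4, 2.4, 2.4, 2.4, 2.4, 2.4],
  claw=[1, 1, 1, 1, 1, 1, 1, 1, 1, 1, 1, 1],
)

```text
time_s: 1.85
tcp_pos: [0.547, -0.1076, 0.2259]
ee_rot: [[0.007, 0.129, 0.992], [-0.003, 0.992, -0.129], [-1.0, -0.003, 0.007]]
wrist_force: [1.0, -1.0, 0.9]
gripper_width: 1.001
```

```bash
python3 -c "
from h import *
plan(.69,.0,.22,77.5)"
```

```text
t 1.85 tcp [ 547.  -107.6  225.9] yaw 82.61 j6 -103.2 n 4 D mm [143.  107.6  -5.9] dyaw -5.11
[[0.0015, 0.0313, 0.032], [0.0015, 0.032, 0.0313], [0.0015, 0.0327, 0.0306], [0.0015, 0.0333, 0.0298]]
[np.float64(1.28), np.float64(1.28), np.float64(1.28), np.float64(1.28)]
```

Emit:
apply_moves(
  xyz=[
    [0.001, 0.031, 0.032],
    [0.001, 0.032, 0.031],
    [0.001, 0.033, 0.031],
    [0.001, 0.033, 0.03],
    [0, 0, 0],
  ],
  twist=[1.3, 1.3, 1.3, 1.3, 0],
  claw=[1, 1, 1, 1, 1],
)

```text
time_s: 2.35
tcp_pos: [0.6974, 0.0101, 0.2219]
ee_rot: [[0.009, 0.216, 0.976], [-0.003, 0.976, -0.216], [-1.0, -0.001, 0.009]]
wrist_force: [-2.6, 0.1, -1.1]
gripper_width: 0.997
```

```bash
python3 - <<'E'
from h import *
c=imaging.capture("wrist"); save(c,"w1",None,1.5); print(c["view"])
for n in ["green_plate","orange_plate"]:
    for d in imaging.regions_of(n,c)[:2]: print(n,d["p"],d["centre"],d["mask"].sum(),rect(c,d["mask"],.006))
hsv=cv2.cvtColor(c["pixels"],cv2.COLOR_RGB2HSV)
m=cv2.inRange(hsv,(40,100,40),(85,255,255)); print(m.sum()/255,rect(c,m,.006))
s=r.sense(); print(s["tcp_pos"],yaw(s["ee_rot"]))
E
```

```text
[[ 0.21653873  0.97627351 -0.00101037 -0.1592045 ]
 [ 0.93921557 -0.20803657  0.27312068 -0.68362822]
 [ 0.26643029 -0.06009016 -0.96197925  0.19200014]
 [ 0.          0.          0.          1.        ]]
green_plate 0.89 [234.4, 85.6] 3347 ((613.0, 3.0), (50.3, 71.1), 75.8)
3800.0 ((613.4, 2.6), (48.9, 68.8), 77.5)
[0.69397976 0.0066927  0.22375099] 77.40172650353017
```

View pics/w1.png

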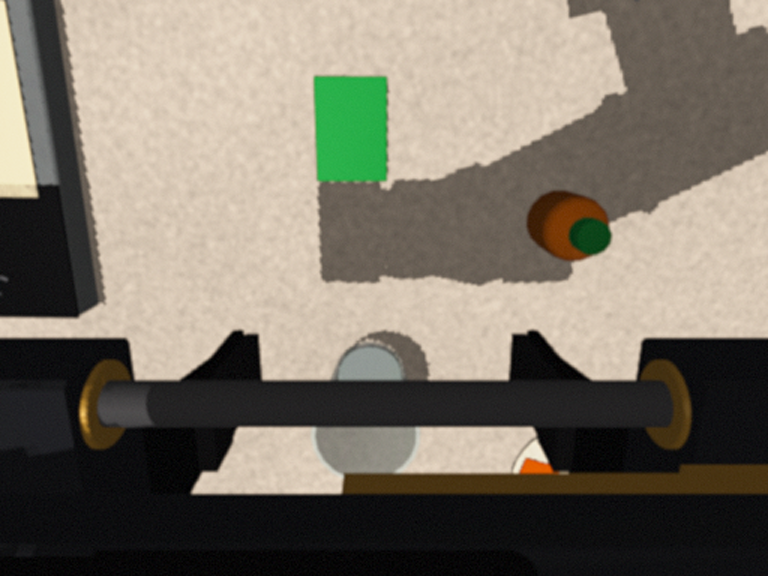

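```bash
python3 -c "
from h import *
plan(.613,.003,.08,77.5)"
```

```text
t 2.5 tcp [694.    6.7 223.8] yaw 77.4 j6 -116.7 n 4 D mm [ -81.    -3.7 -143.8] dyaw 0.1
[[0.0359, -0.0053, -0.0196], [0.0359, -0.0053, -0.0196], [0.0359, -0.0053, -0.0196], [0.0359, -0.0053, -0.0196]]
[np.float64(-0.02), np.float64(-0.02), np.float64(-0.02), np.float64(-0.02)]
```

Emit:
apply_moves(
  xyz=[
    [0.036, -0.005, -0.02],
    [0.036, -0.005, -0.02],
    [0.036, -0.005, -0.02],
    [0.036, -0.005, -0.02],
    [0, 0, 0],
  ],
  twist=[0, 0, 0, 0, 0],
  claw=[1, 1, 1, 1, 1],
)

```text
time_s: 3.0
tcp_pos: [0.6071, -0.0019, 0.0804]
ee_rot: [[0.016, 0.224, 0.974], [-0.003, 0.975, -0.224], [-1.0, 0.001, 0.016]]
wrist_force: [-0.4, -1.2, -0.0]
gripper_width: 0.998
```

```bash
python3 -c "
from h import *
plan(.613,.003,.016,77.5,.025)"
```

```text
t 3.0 tcp [607.1  -1.9  80.4] yaw 77.06 j6 -118.6 n 3 D mm [  5.9   4.9 -64.4] dyaw 0.44
[[0.0215, 0.002, 0.0015], [0.0215, 0.002, 0.0015], [0.0215, 0.002, 0.0015]]
[np.float64(-0.15), np.float64(-0.15), np.float64(-0.15)]
```

Emit:
apply_moves(
  xyz=[
    [0.021, 0.002, 0.002],
    [0.021, 0.002, 0.001],
    [0.021, 0.002, 0.001],
    [0, 0, 0],
  ],
  twist=[0, 0, 0, 0],
  claw=[1, 1, 1, 1],
)

```text
time_s: 3.4
tcp_pos: [0.6156, -0.0006, 0.0235]
ee_rot: [[0.027, 0.226, 0.974], [-0.002, 0.974, -0.226], [-1.0, 0.004, 0.027]]
wrist_force: [-0.1, 0.3, 0.0]
gripper_width: 1.0
```

```bash
python3 -c "
from h import *
plan(.613,.003,.016,77.5,.025)"
```

```text
t 3.4 tcp [ 6.156e+02 -6.000e-01  2.350e+01] yaw 76.95 j6 -118.9 n 1 D mm [-2.6  3.6 -7.5] dyaw 0.55
[[0.0075, 0.0029, -0.0033]]
[np.float64(-0.55)]
```

Emit:
apply_moves(
  xyz=[
    [0.008, 0.003, -0.003],
    [0, 0, 0],
    [0, 0, 0],
    [0, 0, 0],
    [0, 0, 0],
  ],
  twist=[-0.5, 0, 0, 0, 0],
  claw=[1, 0.5, 0.5, 0.5, 0.5],
)

```text
time_s: 3.9
tcp_pos: [0.617, 0.0026, 0.0217]
ee_rot: [[0.038, 0.217, 0.976], [-0.001, 0.976, -0.217], [-0.999, 0.008, 0.037]]
wrist_force: [0.7, -0.2, 0.1]
gripper_width: 0.719
```

```bash
python3 - <<'E'
from h import *
s=r.sense(); print(s)
c=imaging.capture("wrist"); save(c,"w2",None,1.5)
E
```

```text
{'time_s': 3.9, 'joints': array([  15.54869861,   33.17061363,  -16.43366495,    0.983732  ,
        -38.31958392, -118.82905112]), 'joint_velocities': array([-0.03698609, -0.59010523,  0.11041292,  0.02113686, -0.25322685,
        0.01089946]), 'effort': array([-1.66432030e-02, -4.26112998e+01,  1.30718949e+01,  2.89547548e+00,
       -1.21332047e-02,  7.47705108e-04]), 'tcp_pos': array([0.6170176 , 0.0026015 , 0.02173476]), 'ee_rot': array([[ 3.78222885e-02,  2.16628119e-01,  9.75521262e-01],
       [-5.26001542e-04,  9.76223946e-01, -2.16763766e-01],
       [-9.99284343e-01,  7.68537602e-03,  3.70369704e-02]]), 'wrist_force': array([ 0.65397922, -0.18255498,  0.13630705]), 'moment': array([-0.00531222,  0.01084566,  0.04208279]), 'gripper_width': 0.7189445219777015}
```

View pics/w2.png

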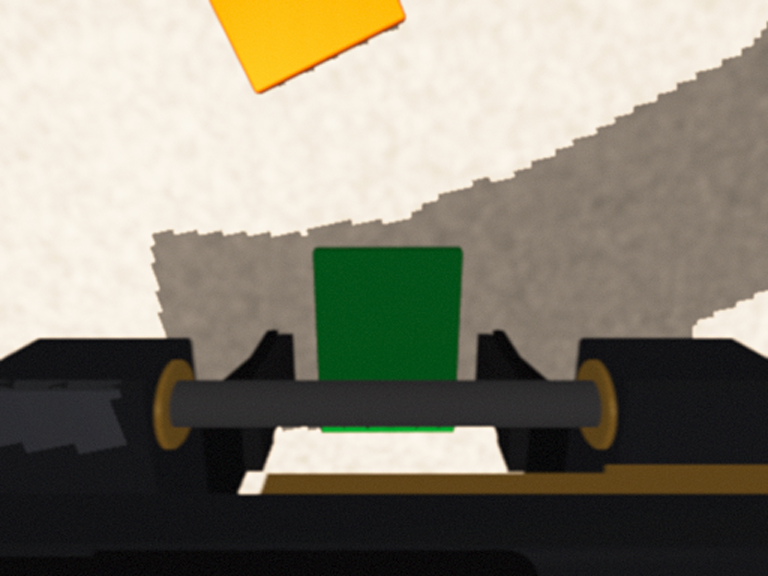

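Emit:
apply_moves(
  xyz=[
    [0.007, 0, -0.004],
  ],
  twist=[0],
  claw=[0.7],
)

```text
time_s: 4.05
tcp_pos: [0.6147, 0.0037, 0.0156]
ee_rot: [[0.041, 0.216, 0.975], [0.0, 0.976, -0.217], [-0.999, 0.009, 0.04]]
wrist_force: [-0.0, 0.3, -0.6]
gripper_width: 0.692
```

```bash
cat > st.py <<'E'
from h import *
s=r.sense(); R=s["ee_rot"]
print(round(s["time_s"],2),"tcp",(s["tcp_pos"]*1000).round(1),"yaw",yaw(R).round(1),"tiltxy mrad",(R[:2,0]*1000).round(1),"j",s["joints"].round(2),"v",s["joint_velocities"].round(2),"F",s["wrist_force"].round(1),"g",round(s["gripper_width"],3))
E
python3 st.py
```

```text
4.05 tcp [614.7   3.7  15.6] yaw 77.5 tiltxy mrad [41.2  0.1] j [  15.72   33.43  -17.2     1.05  -37.1  -119.06] v [ 2.01  3.47 -9.77 -0.18 12.21 -2.35] F [-0.   0.3 -0.6] g 0.692
```

Emit:
apply_moves(
  xyz=[
    [0, 0, 0],
  ],
  twist=[0],
  claw=[0.7],
)

```text
time_s: 4.15
tcp_pos: [0.6144, 0.0039, 0.0154]
ee_rot: [[0.041, 0.216, 0.975], [0.0, 0.976, -0.216], [-0.999, 0.009, 0.04]]
wrist_force: [-0.4, -0.0, -0.7]
gripper_width: 0.694
```

```bash
python3 st.py
```

```text
4.15 tcp [614.4   3.9  15.4] yaw 77.5 tiltxy mrad [41.2  0.1] j [  15.75   33.43  -17.24    1.06  -37.06 -119.07] v [-0.19 -0.49  0.67 -0.24 -0.51  0.04] F [-0.4 -0.  -0.7] g 0.694
```

Emit:
apply_moves(
  xyz=[
    [0, 0, 0],
  ],
  twist=[0],
  claw=[0.7],
)

```text
time_s: 4.25
tcp_pos: [0.614, 0.0039, 0.0152]
ee_rot: [[0.04, 0.216, 0.976], [-0.0, 0.976, -0.216], [-0.999, 0.009, 0.039]]
wrist_force: [0.1, 0.9, -0.1]
gripper_width: 0.696
```

```bash
python3 st.py
```

```text
4.25 tcp [614.    3.9  15.2] yaw 77.5 tiltxy mrad [40.3 -0. ] j [  15.76   33.44  -17.27    1.04  -37.07 -119.07] v [ 0.12  0.18 -0.6  -0.12  0.15 -0.03] F [ 0.1  0.9 -0.1] g 0.696
```

Emit:
apply_moves(
  xyz=[
    [0, 0, 0],
    [0, 0, 0],
    [0, 0, 0],
    [0, 0, 0],
  ],
  twist=[0, 0, 0, 0],
  claw=[0.3, 0.3, 0.3, 0.3],
)

```text
time_s: 4.65
tcp_pos: [0.6134, 0.0032, 0.0149]
ee_rot: [[0.038, 0.216, 0.976], [-0.001, 0.976, -0.216], [-0.999, 0.007, 0.038]]
wrist_force: [0.9, -0.4, 1.3]
gripper_width: 0.57
```

```bash
python3 st.py
```

```text
4.65 tcp [613.4   3.2  14.9] yaw 77.5 tiltxy mrad [38.3 -1.1] j [  15.72   33.45  -17.3     1.08  -37.15 -119.06] v [-0.03  0.09  0.02 -0.03 -0.08 -0.06] F [ 0.9 -0.4  1.3] g 0.57
```

Emit:
apply_moves(
  xyz=[
    [0.0, 0, 0.0],
    [-0.02, 0, 0.0],
    [-0.045, 0, 0.0],
    [-0.045, 0, 0.0],
    [-0.045, 0, 0],
    [-0.045, 0, 0],
  ],
  twist=[0, 0, 0, -4, -8, -8.5],
  claw=[0.3, 0.3, 0.3, 0.3, 0.3, 0.3],
)

```text
time_s: 5.25
tcp_pos: [0.6004, 0.0032, 0.21]
ee_rot: [[0.015, -0.146, 0.989], [-0.003, 0.989, 0.146], [-1.0, -0.006, 0.014]]
wrist_force: [0.8, 0.7, -0.1]
gripper_width: 0.565
```

```bash
python3 st.py; python3 -c "
from h import *
plan(.52,.37,.22,180)"
```

```text
5.25 tcp [600.4   3.2 210. ] yaw 98.4 tiltxy mrad [14.6 -3.5] j [ 15.96  20.37  -6.25   0.47 -62.64 -97.78] v [  0.59 -23.5   34.73  -0.69 -59.11  85.89] F [ 0.8  0.7 -0.1] g 0.565
t 5.25 tcp [600.4   3.2 210. ] yaw 98.39 j6 -97.8 n 10 D mm [-80.4 366.8  10. ] dyaw 81.61
[[-0.001, 0.0375, -0.0026], [-0.001, 0.0374, 0.0027], [-0.001, 0.0367, 0.008], [-0.001, 0.0352, 0.0132], [-0.001, 0.0329, 0.018], [-0.001, 0.0301, 0.0225], [-0.001, 0.0266, 0.0266], [-0.001, 0.0225, 0.0301], [-0.001, 0.018, 0.0329], [-0.001, 0.0132, 0.0352]]
[np.float64(-8.16), np.float64(-8.16), np.float64(-8.16), np.float64(-8.16), np.float64(-8.16), np.float64(-8.16), np.float64(-8.16), np.float64(-8.16), np.float64(-8.16), np.float64(-8.16)]
```

Emit:
apply_moves(
  xyz=[
    [-0.001, 0.038, -0.003],
    [-0.001, 0.037, 0.003],
    [-0.001, 0.037, 0.008],
    [-0.001, 0.035, 0.013],
    [-0.001, 0.033, 0.018],
    [-0.001, 0.03, 0.023],
    [-0.001, 0.027, 0.027],
    [-0.001, 0.023, 0.03],
    [-0.001, 0.018, 0.033],
    [-0.001, 0.013, 0.035],
  ],
  twist=[-8.2, -8.2, -8.2, -8.2, -8.2, -8.2, -8.2, -8.2, -8.2, -8.2],
  claw=[0.3, 0.3, 0.3, 0.3, 0.3, 0.3, 0.3, 0.3, 0.3, 0.3],
)

```text
time_s: 6.25
tcp_pos: [0.5072, 0.3796, 0.2238]
ee_rot: [[0.025, -0.998, -0.059], [0.002, -0.059, 0.998], [-1.0, -0.025, 0.001]]
wrist_force: [0.6, -0.1, -0.6]
gripper_width: 0.567
```

```bash
python3 st.py; python3 - <<'E'
from h import *
c=imaging.capture("wrist"); save(c,"w3",None,1.5); np.savez("w3.npz",**{k:c[k] for k in("pixels","mtx","view")})
t=imaging.capture("top"); save(t,"t3",(130,110,280,260),4); np.savez("t3.npz",**{k:t[k] for k in("pixels","mtx","view")})
plan(.52,.37,.22,180)
E
```

```text
6.25 tcp [507.2 379.6 223.8] yaw -176.6 tiltxy mrad [25.2  2.4] j [ 51.92  22.75  -0.78   1.15 -65.48 -49.02] v [30.57 12.84 20.19  0.24 -8.17 54.54] F [ 0.6 -0.1 -0.6] g 0.567
t 6.35 tcp [506.7 382.1 223.2] yaw -176.61 j6 -49.2 n 1 D mm [ 13.3 -12.1  -3.2] dyaw -3.39
[[0.0032, -0.0126, -0.0129]]
[np.float64(3.39)]
```

View pics/w3.png

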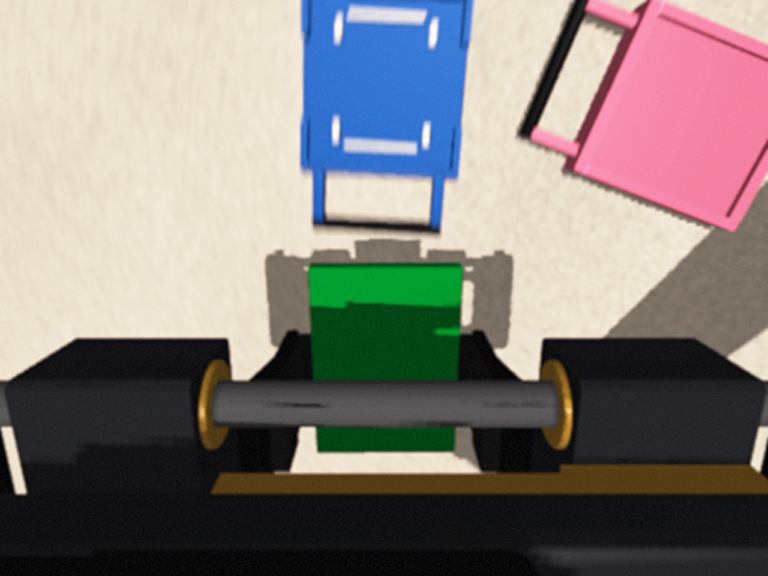

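```bash
cat > hold.py <<'E'
from h import *
def holder(c,zf=.013,show=True):
    hsv=cv2.cvtColor(c["pixels"],cv2.COLOR_RGB2HSV)
    blue=cv2.inRange(hsv,(105,120,50),(125,255,255))
    n,l,st,ce=cv2.connectedComponentsWithStats(blue); k=1+np.argmax(st[1:,4]); 
    b=(l==k).astype(np.uint8); cs,_=cv2.findContours(b,cv2.RETR_EXTERNAL,cv2.CHAIN_APPROX_NONE)
    hull=cv2.convexHull(max(cs,key=cv2.contourArea)); H=np.zeros_like(b); cv2.fillPoly(H,[hull],1)
    w=((hsv[...,1]<110)&(hsv[...,2]>120)&(H>0)).astype(np.uint8)
    n,l,st,ce=cv2.connectedComponentsWithStats(w)
    for i in range(1,n):
        if st[i,4]>8: print(st[i],ce[i].round(1),(px2w(c,ce[i],zf)[0]*1000).round(1), rect(c,l==i,zf))
if __name__=="__main__":
    for f in("w3.npz","t3.npz"): print(f); holder(dict(np.load(f)))
E
python3 hold.py
```

```text
w3.npz
[231   3  54  14 584] [257.1   9.9] [520.7 225.2  13. ] ((520.4, 225.3), (10.0, 51.6), 89.7)
[222   7   7  23 131] [225.2  18.3] [551.6 234.3  13. ] ((551.8, 234.1), (5.9, 19.8), 1.7)
[285  11   8  22 123] [288.5  21.6] [489.4 234.   13. ] ((489.4, 234.0), (19.0, 6.0), 88.6)
[201  20   2  61 115] [201.5  49.3] [574.6 263.9  13. ] ((574.5, 265.2), (1.0, 56.4), 0.8)
[307  28   6  65  87] [309.2  59.5] [465.7 267.5  13. ] ((465.8, 268.7), (1.4, 60.5), 0.4)
[221  77   6  20 106] [223.6  86.6] [551.1 298.6  13. ] ((551.2, 298.6), (5.2, 18.9), 1.9)
[281  81   6  19 100] [283.6  89.9] [489.1 298.3  13. ] ((489.1, 298.5), (5.2, 17.8), 4.4)
[229  92  49  12 460] [252.7  97.3] [520.5 307.5  13. ] ((520.1, 307.4), (50.3, 9.6), 0.7)
[201 111   8  34 129] [205.9 123.9] [568.8 337.7  13. ] ((567.1, 341.1), (6.7, 35.3), 13.3)
[ 216  114   73   35 2289] [251.8 131.1] [519.5 342.3  13. ] ((519.7, 342.8), (76.8, 34.6), 0.3)
[294 118  11  29 132] [297.6 128.5] [471.1 336.7  13. ] ((472.6, 339.6), (31.1, 7.4), 76.5)
t3.npz
[150 187  10  28 271] [154.6 200.8] [518.2 339.8  13. ] ((519.0, 340.0), (72.3, 24.0), 0.2)
[169 188   5   2  10] [171.  188.5] [550.7 296.1  13. ] ((550.7, 296.1), (10.7, 2.7), 89.5)
[192 188   6   3  15] [194.3 188.9] [549.2 233.7  13. ] ((548.8, 233.3), (13.4, 5.4), 89.5)
[197 191   3  19  48] [197.9 200.4] [518.3 224.3  13. ] ((519.3, 223.9), (5.3, 48.1), 89.9)
[167 192   2  18  25] [167.3 199. ] [522.8 305.9  13. ] ((518.7, 305.3), (45.4, 2.7), 0.2)
[192 211   6   3  15] [194.3 211.9] [487.6 233.7  13. ] ((487.4, 233.3), (13.4, 5.3), 89.5)
```

View pics/t3.png

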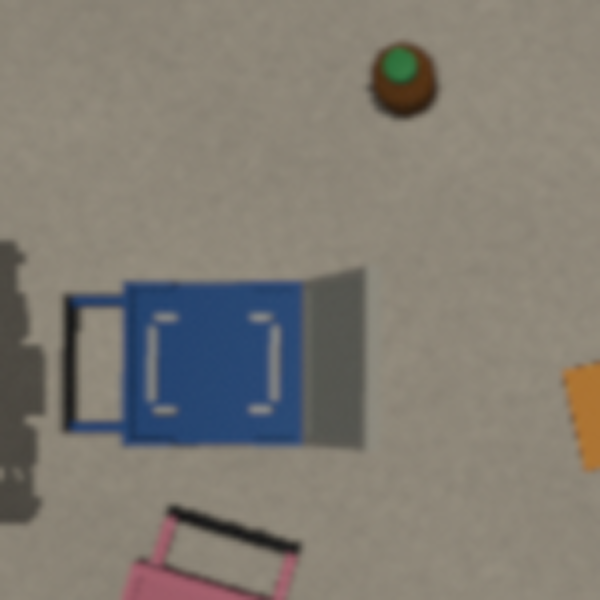

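```bash
python3 -c "
from h import *
plan(.520,.266,.09,180)"
```

```text
t 6.35 tcp [506.7 382.1 223.2] yaw -176.61 j6 -49.2 n 4 D mm [  13.3 -116.1 -133.2] dyaw -3.39
[[0.0333, -0.0016, -0.0292], [0.0333, -0.002, -0.0292], [0.0333, -0.0025, -0.0291], [0.0333, -0.0029, -0.0291]]
[np.float64(0.85), np.float64(0.85), np.float64(0.85), np.float64(0.85)]
```

Emit:
apply_moves(
  xyz=[
    [0.033, -0.002, -0.029],
    [0.033, -0.002, -0.029],
    [0.033, -0.002, -0.029],
    [0.033, -0.003, -0.029],
    [0, 0, 0],
  ],
  twist=[0.9, 0.9, 0.9, 0.9, 0],
  claw=[0.3, 0.3, 0.3, 0.3, 0.3],
)

```text
time_s: 6.85
tcp_pos: [0.5215, 0.2651, 0.0853]
ee_rot: [[0.024, -1.0, 0.008], [0.006, 0.008, 1.0], [-1.0, -0.024, 0.006]]
wrist_force: [-1.0, -0.3, -0.5]
gripper_width: 0.563
```

```bash
python3 st.py; python3 - <<'E'
from h import *
c=imaging.capture("wrist"); save(c,"w4",None,1.5)
plan(.52,.266,.03,180,.02)
E
```

```text
6.85 tcp [521.5 265.1  85.3] yaw 179.5 tiltxy mrad [23.6  6.2] j [ 43.14  26.16 -17.61   0.94 -45.   -44.25] v [ 1.09 -1.84  4.15  2.1   0.67 -0.68] F [-1.  -0.3 -0.5] g 0.563
t 6.9 tcp [523.3 267.5  87.8] yaw 179.67 j6 -44.3 n 3 D mm [ -3.3  -1.5 -57.8] dyaw 0.33
[[0.0193, 0.0011, -0.0005], [0.0193, 0.0011, -0.0005], [0.0193, 0.0011, -0.0005]]
[np.float64(-0.11), np.float64(-0.11), np.float64(-0.11)]
```

View pics/w4.png

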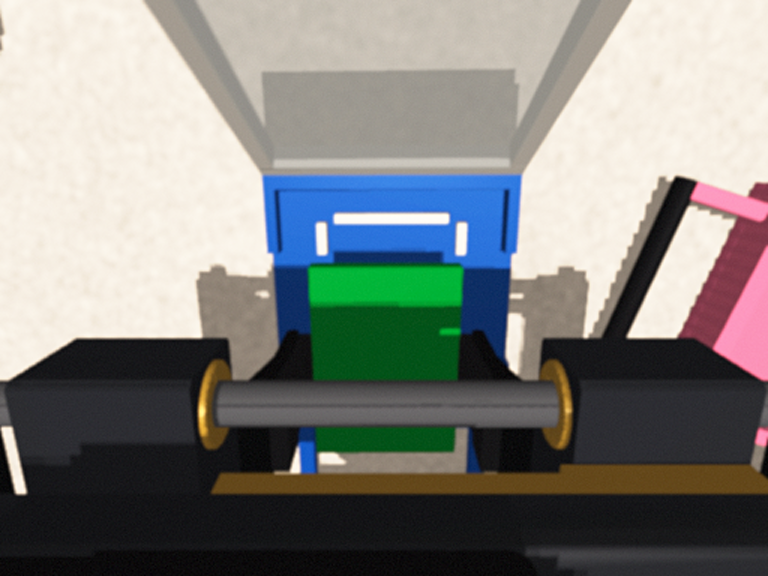

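Emit:
apply_moves(
  xyz=[
    [0.02, 0.001, -0.001],
    [0.02, 0.001, 0],
    [0.018, 0.001, 0],
    [0, 0, 0],
  ],
  twist=[0, 0, 0, 0],
  claw=[0.3, 0.3, 0.3, 0.3],
)

```text
time_s: 7.3
tcp_pos: [0.5266, 0.2712, 0.0333]
ee_rot: [[0.039, -0.999, 0.006], [0.017, 0.007, 1.0], [-0.999, -0.039, 0.017]]
wrist_force: [-0.1, -0.4, -0.6]
gripper_width: 0.566
```

```bash
python3 st.py; python3 - <<'E'
from h import *
c=imaging.capture("wrist"); save(c,"w5",None,1.5)
plan(.52,.266,.0235,180,.02)
E
```

```text
7.3 tcp [526.6 271.2  33.3] yaw 179.6 tiltxy mrad [38.7 17. ] j [ 43.31  30.37 -20.     1.34 -37.35 -44.72] v [ 0.3  -2.16  2.92  1.35 -0.56 -0.25] F [-0.1 -0.4 -0.6] g 0.566
t 7.35 tcp [527.7 272.   34.9] yaw 179.67 j6 -44.7 n 1 D mm [ -7.7  -6.  -11.4] dyaw 0.33
[[0.0114, 0.0077, -0.0061]]
[np.float64(-0.33)]
```

View pics/w5.png

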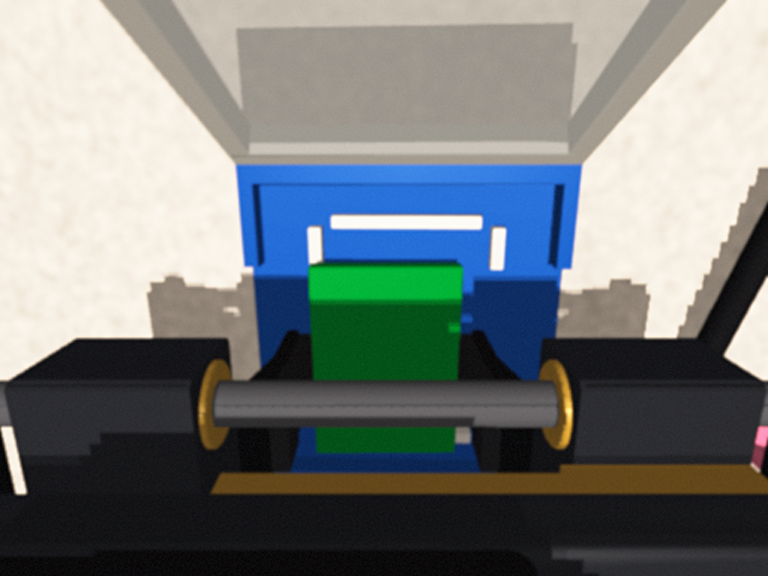

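Emit:
apply_moves(
  xyz=[
    [0.003, 0.007, -0.006],
    [0.0, 0, 0],
  ],
  twist=[0, 0],
  claw=[0.3, 0.3],
)

```text
time_s: 7.55
tcp_pos: [0.5218, 0.2676, 0.034]
ee_rot: [[0.045, -0.999, 0.004], [0.022, 0.005, 1.0], [-0.999, -0.045, 0.022]]
wrist_force: [-0.6, -0.5, -1.4]
gripper_width: 0.565
```

```bash
python3 st.py; python3 - <<'E'
from h import *
c=imaging.capture("wrist"); save(c,"w6",None,1.5)
holder(c) if 0 else None
plan(.52,.266,.0235,180,.02)
hsv=cv2.cvtColor(c["pixels"],cv2.COLOR_RGB2HSV)
m=cv2.inRange(hsv,(40,100,30),(85,255,255));m[235:]=0
print(rect(c,m,.0235-.012+.006+.003))
from hold import holder; holder(c)
E
```

```text
7.55 tcp [521.8 267.6  34. ] yaw 179.7 tiltxy mrad [45.4 22.1] j [ 43.41  29.72 -21.25   1.47 -36.28 -44.84] v [ 0.17 -0.7   3.39  1.46  0.56  0.02] F [-0.6 -0.5 -1.4] g 0.565
t 7.6 tcp [522.9 268.5  34.7] yaw 179.76 j6 -44.8 n 1 D mm [ -2.9  -2.5 -11.2] dyaw 0.24
[[0.0112, 0.0029, -0.0025]]
[np.float64(-0.24)]
((522.5, 248.0), (52.6, 32.2), 0.8)
[274 117  34   1  34] [290.5 117. ] [505.4 204.4  13. ] ((505.4, 204.4), (0.0, 16.2), 89.9)
[ 211  149  101   11 1059] [260.5 154.1] [520.3 223.   13. ] ((520.1, 222.9), (51.3, 5.2), 0.1)
[196 157  11  29 283] [201.3 170.4] [551.3 231.7  13. ] ((551.4, 232.1), (15.3, 5.2), 87.2)
[316 157  12  30 299] [321.6 171.8] [488.8 232.1  13. ] ((488.8, 232.1), (15.4, 5.2), 90.0)
[155 183   9  47 152] [159.7 199.7] [574.9 248.1  13. ] ((575.4, 251.9), (26.5, 3.2), 87.9)
[362 186   8  39 101] [365.4 201.6] [465.1 248.1  13. ] ((464.9, 250.2), (2.1, 21.2), 0.4)
```

View pics/w6.png

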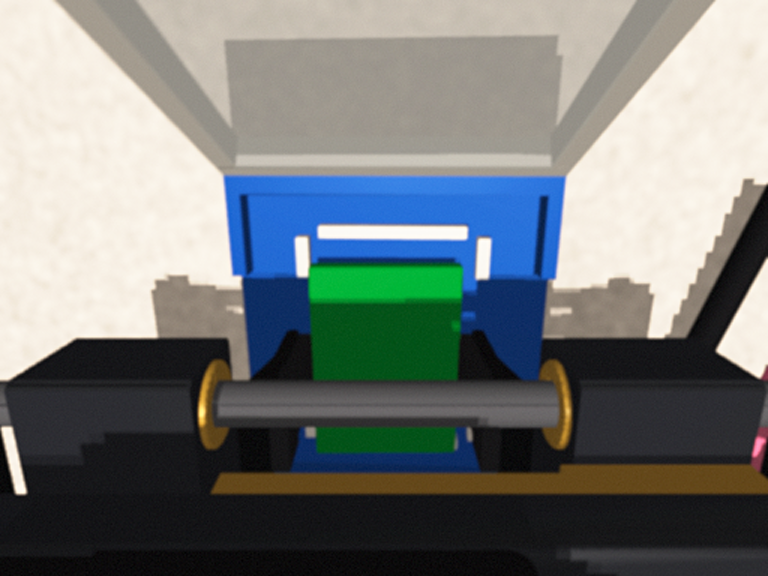

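Emit:
apply_moves(
  xyz=[
    [0.007, 0.003, -0.003],
    [0.006, 0.001, -0.001],
    [0, 0, 0],
  ],
  twist=[0, 0, 0],
  claw=[0.3, 0.3, 0.3],
)

```text
time_s: 7.9
tcp_pos: [0.5206, 0.2659, 0.0242]
ee_rot: [[0.052, -0.999, 0.002], [0.027, 0.003, 1.0], [-0.998, -0.052, 0.027]]
wrist_force: [0.4, -0.2, 1.0]
gripper_width: 0.568
```

```bash
python3 st.py
```

```text
7.9 tcp [520.6 265.9  24.2] yaw 179.8 tiltxy mrad [52.1 26.9] j [ 43.4   30.26 -22.36   1.66 -34.16 -44.9 ] v [-0.04 -0.2  -0.33 -0.2   0.71 -0.09] F [ 0.4 -0.2  1. ] g 0.568
```

Emit:
apply_moves(
  xyz=[
    [0, 0, 0],
    [0, 0, 0],
  ],
  twist=[0, 0],
  claw=[0.7, 0.7],
)

```text
time_s: 8.1
tcp_pos: [0.5211, 0.2661, 0.0244]
ee_rot: [[0.054, -0.999, 0.002], [0.028, 0.003, 1.0], [-0.998, -0.053, 0.028]]
wrist_force: [0.6, -0.1, 1.2]
gripper_width: 0.663
```

```bash
python3 st.py; python3 - <<'E'
from h import *
c=imaging.capture("wrist"); save(c,"w7",None,1.5)
E
```

```text
8.1 tcp [521.1 266.1  24.4] yaw 179.8 tiltxy mrad [53.6 27.8] j [ 43.39  30.25 -22.35   1.7  -34.08 -44.9 ] v [-0.05 -0.02  0.19  0.26  0.41 -0.04] F [ 0.6 -0.1  1.2] g 0.663
```

View pics/w7.png

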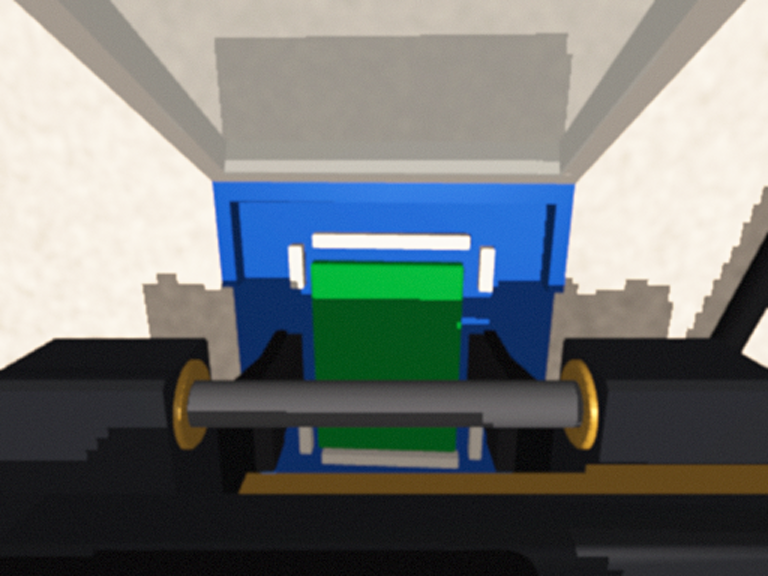

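Emit:
apply_moves(
  xyz=[
    [-0.015, 0, 0],
    [-0.04, 0, 0],
    [-0.045, 0, 0],
    [-0.045, 0, 0],
    [-0.04, 0, 0],
    [0, 0, 0],
  ],
  twist=[0, 0, 0, 0, 0, 0],
  claw=[0.7, 0.7, 0.5, 0.2, 0, 0],
)

```text
time_s: 8.75
tcp_pos: [0.5105, 0.2598, 0.2122]
ee_rot: [[0.047, -0.999, 0.003], [0.022, 0.004, 1.0], [-0.999, -0.047, 0.022]]
wrist_force: [0.0, 0.4, 0.8]
gripper_width: 0.423
```

```bash
python3 st.py; python3 - <<'E'
from h import *
c=imaging.capture("wrist"); save(c,"w8",None,1.5)
t=imaging.capture("scene"); save(t,"s8",(280,130,430,260),5)
plan(.52,.10,.2,180)
E
```

```text
8.75 tcp [510.5 259.8 212.2] yaw 179.8 tiltxy mrad [47.2 21.7] j [ 43.69  16.62 -11.76   1.13 -58.81 -44.45] v [ 0.04  2.19 -4.43 -2.59  0.83 -0.08] F [0.  0.4 0.8] g 0.423
t 8.85 tcp [507.9 258.2 206.5] yaw 179.7 j6 -44.5 n 4 D mm [  12.1 -158.2   -6.5] dyaw 0.3
[[0.0016, -0.0032, -0.0395], [0.0016, -0.0032, -0.0395], [0.0016, -0.0031, -0.0395], [0.0016, -0.0031, -0.0395]]
[np.float64(-0.08), np.float64(-0.08), np.float64(-0.08), np.float64(-0.08)]
```

View pics/w8.png

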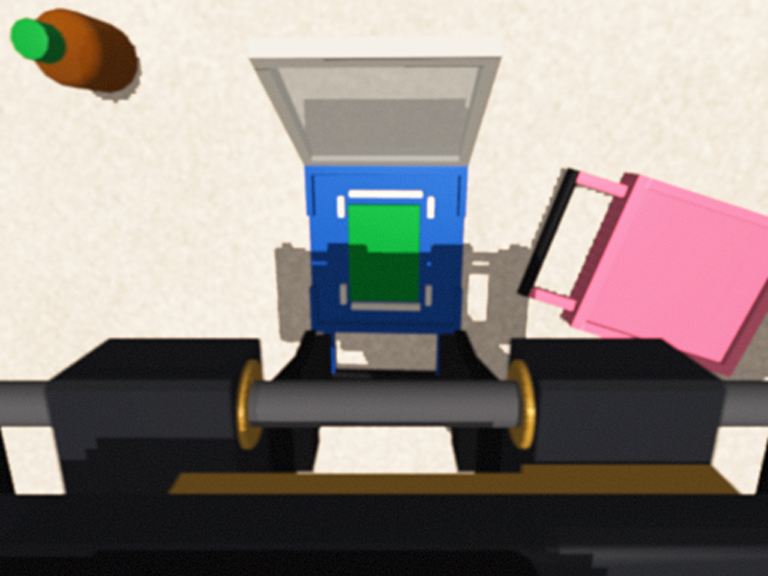

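View pics/s8.png

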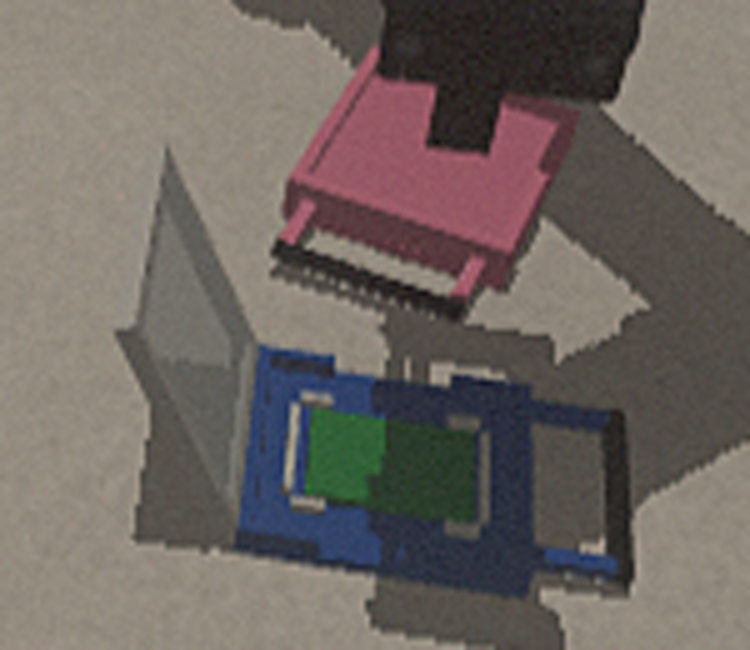

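Emit:
apply_moves(
  xyz=[
    [0.001, -0.003, -0.041],
    [0.001, -0.003, -0.041],
    [0.001, -0.003, -0.041],
    [0.001, -0.003, -0.04],
    [0, 0, 0],
  ],
  twist=[0, 0, 0, 0, 0],
  claw=[0, 0, 0, 0, 0],
)

```text
time_s: 9.35
tcp_pos: [0.5144, 0.0893, 0.1891]
ee_rot: [[0.02, -1.0, 0.002], [0.009, 0.002, 1.0], [-1.0, -0.02, 0.009]]
wrist_force: [0.9, 1.7, -1.0]
gripper_width: 0.011
```

```bash
python3 st.py; python3 - <<'E'
from h import *
plan(.52,.10,.128,180)
E
```

```text
9.35 tcp [514.4  89.3 189.1] yaw 179.9 tiltxy mrad [19.8  8.6] j [ 27.72  13.87 -18.82   0.11 -56.08 -27.92] v [ 1.92  1.67 -0.4  -0.43  1.51 -0.75] F [ 0.9  1.7 -1. ] g 0.011
t 9.35 tcp [514.4  89.3 189.1] yaw 179.86 j6 -27.9 n 2 D mm [  5.6  10.7 -61.1] dyaw 0.14
[[0.0305, -0.0028, 0.0054], [0.0305, -0.0028, 0.0054]]
[np.float64(-0.07), np.float64(-0.07)]
```

Emit:
apply_moves(
  xyz=[
    [0.031, -0.003, 0.005],
    [0.031, -0.003, 0.005],
    [0, 0, 0],
  ],
  twist=[0, 0, 0],
  claw=[0, 0, 0],
)

```text
time_s: 9.65
tcp_pos: [0.5198, 0.0978, 0.1215]
ee_rot: [[0.013, -1.0, 0.007], [0.006, 0.007, 1.0], [-1.0, -0.013, 0.006]]
wrist_force: [-0.7, 0.2, 0.3]
gripper_width: 0.008
```

```bash
python3 st.py; python3 - <<'E'
from h import *
t=imaging.capture("scene"); save(t,"s9",(280,130,430,260),5)
plan(.52,.2,.13,180)
E
```

```text
9.65 tcp [519.8  97.8 121.5] yaw 179.6 tiltxy mrad [13.2  6. ] j [ 28.27  19.1  -22.61   0.08 -47.47 -28.72] v [-0.19 -1.81  1.51  1.17 -1.29 -0.1 ] F [-0.7  0.2  0.3] g 0.008
t 9.7 tcp [520.8  98.1 123.5] yaw 179.65 j6 -28.7 n 3 D mm [ -0.8 101.9   6.5] dyaw 0.35
[[-0.0022, 0.0005, 0.034], [-0.0022, 0.0004, 0.034], [-0.0022, 0.0003, 0.034]]
[np.float64(-0.12), np.float64(-0.12), np.float64(-0.12)]
```

View pics/s9.png

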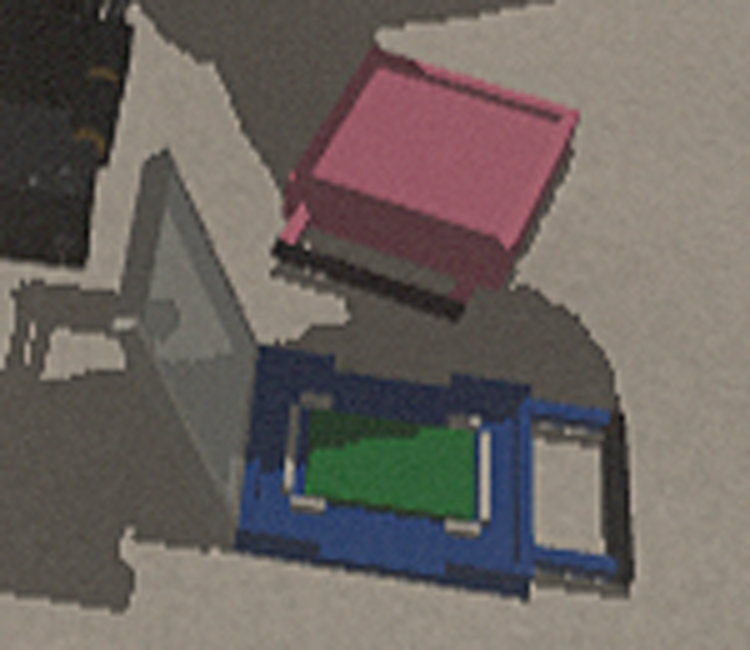

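Emit:
apply_moves(
  xyz=[
    [-0.001, 0, 0.02],
    [-0.001, 0, 0.02],
    [-0.001, 0, 0.02],
    [-0.001, 0, 0.02],
    [-0.001, 0, 0.02],
  ],
  twist=[0, 0, 0, 0, 0],
  claw=[0, 0, 0, 0, 0],
)

```text
time_s: 10.2
tcp_pos: [0.5212, 0.1993, 0.133]
ee_rot: [[0.016, -1.0, 0.006], [0.002, 0.006, 1.0], [-1.0, -0.016, 0.003]]
wrist_force: [-0.2, -1.4, -0.7]
gripper_width: 0.002
```

```bash
python3 st.py; python3 - <<'E'
from h import *
t=imaging.capture("scene"); save(t,"s10",(280,130,430,260),5)
plan(.52,.28,.12,180)
E
```

```text
10.2 tcp [521.2 199.3 133. ] yaw 179.6 tiltxy mrad [15.5  2.4] j [ 37.8   20.79 -18.06   0.56 -50.37 -38.51] v [ 18.03   4.86  11.21   0.86  -6.38 -18.05] F [-0.2 -1.4 -0.7] g 0.002
t 10.25 tcp [522.2 202.  133.5] yaw 179.79 j6 -38.6 n 2 D mm [ -2.2  78.  -13.5] dyaw 0.21
[[0.0067, 0.0013, 0.039], [0.0067, 0.0012, 0.039]]
[np.float64(-0.11), np.float64(-0.11)]
```

View pics/s10.png

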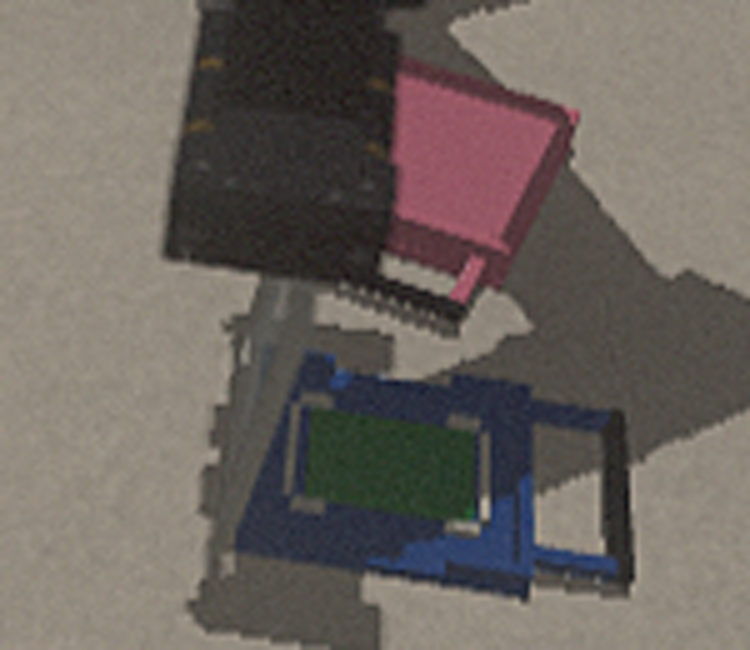

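Emit:
apply_moves(
  xyz=[
    [0.004, 0.001, 0.019],
    [0.005, 0.001, 0.019],
    [0.01, 0, 0.015],
    [0.011, 0, 0.015],
    [0.014, 0, 0.014],
    [0.013, 0, 0.014],
  ],
  twist=[0, 0, 0, 0, 0, 0],
  claw=[0, 0, 0, 0, 0, 0],
)

```text
time_s: 10.85
tcp_pos: [0.5209, 0.3019, 0.0762]
ee_rot: [[0.018, -1.0, 0.003], [0.002, 0.003, 1.0], [-1.0, -0.018, 0.002]]
wrist_force: [0.7, -2.4, 0.4]
gripper_width: 0.009
```

```bash
python3 st.py; python3 - <<'E'
from h import *
t=imaging.capture("scene"); save(t,"s11",(280,130,430,260),5)
plan(.52,.314,.05,180,.02)
E
```

```text
10.85 tcp [520.9 301.9  76.2] yaw 179.8 tiltxy mrad [18.2  1.8] j [ 45.83  28.35 -15.27   0.95 -45.58 -46.66] v [ 10.43  16.27   3.72   0.53  11.98 -10.84] F [ 0.7 -2.4  0.4] g 0.009
t 10.9 tcp [520.5 303.5  74. ] yaw 179.9 j6 -46.7 n 2 D mm [ -0.5  10.5 -24. ] dyaw 0.1
[[0.012, 0.0003, 0.0052], [0.012, 0.0003, 0.0052]]
[np.float64(-0.05), np.float64(-0.05)]
```

View pics/s11.png

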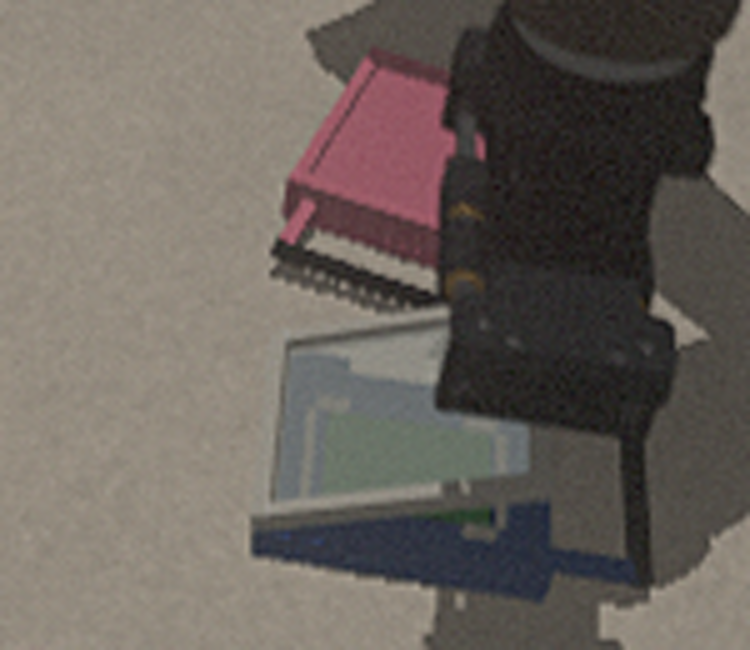

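Emit:
apply_moves(
  xyz=[
    [0.012, 0, 0.01],
    [0.012, 0, 0.008],
    [0, 0, 0],
  ],
  twist=[0, 0, 0],
  claw=[0, 0, 0],
)

```text
time_s: 11.2
tcp_pos: [0.5207, 0.3233, 0.0461]
ee_rot: [[0.015, -1.0, 0.001], [-0.0, 0.001, 1.0], [-1.0, -0.015, -0.0]]
wrist_force: [0.0, -0.3, 0.6]
gripper_width: 0.003
```

```bash
python3 st.py; python3 - <<'E'
from h import *
t=imaging.capture("scene"); save(t,"s12",(280,130,430,260),5)
c=imaging.capture("wrist"); save(c,"w12",None,1.5)
plan(.52,.322,.038,180,.02)
E
```

```text
11.2 tcp [520.7 323.3  46.1] yaw 179.9 tiltxy mrad [15.4 -0.4] j [ 47.28  31.5  -14.93   0.97 -43.   -48.06] v [-0.15 -0.51  0.47  0.3  -0.7  -0.01] F [ 0.  -0.3  0.6] g 0.003
t 11.3 tcp [521.1 323.1  47.8] yaw 179.91 j6 -48.0 n 1 D mm [-1.1 -1.1 -9.8] dyaw 0.09
[[0.0098, 0.0011, -0.0011]]
[np.float64(-0.09)]
```

View pics/s12.png

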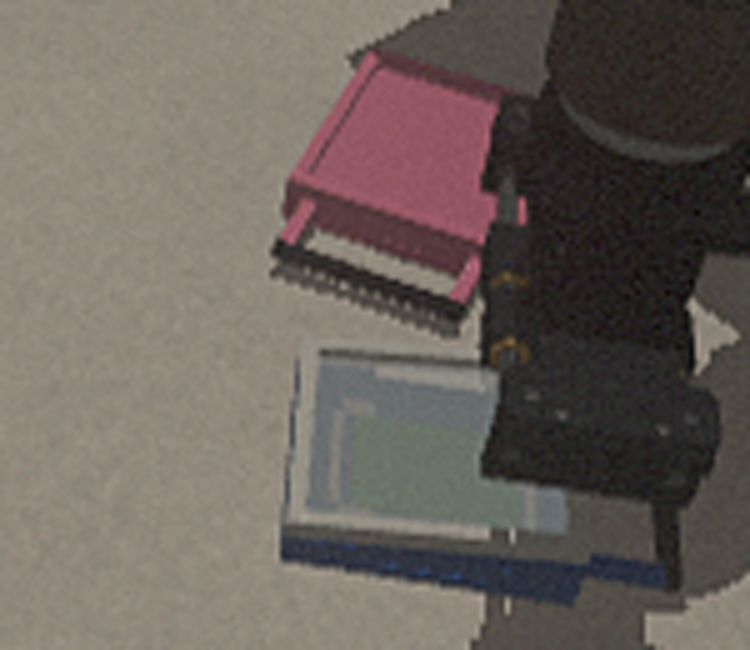

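View pics/w12.png

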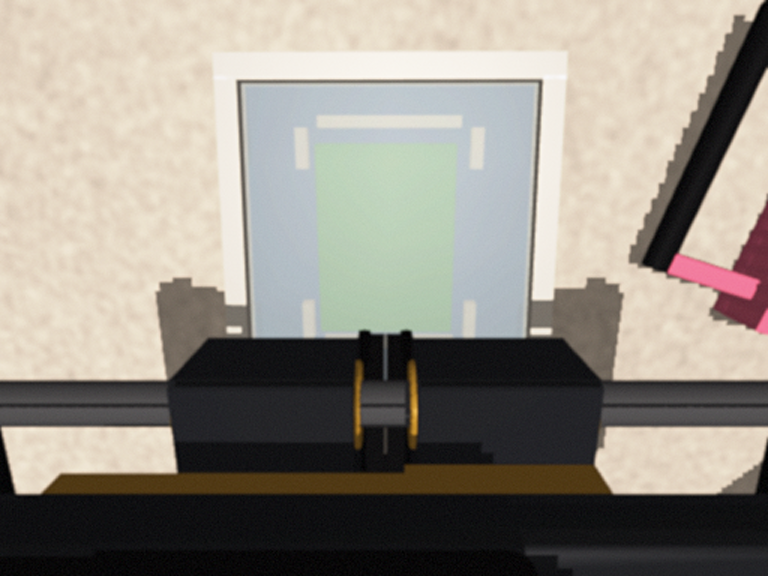

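```bash
python3 - <<'E'
from h import *
c=imaging.capture("wrist")
for uv,z in [((390/1.5,52/1.5),.026),((389/1.5,121/1.5),.013),((302/1.5,148/1.5),.013),((477/1.5,148/1.5),.013),((386/1.5,143/1.5),.014),((386/1.5,80/1.5),.026)]:
    print(z,(px2w(c,uv,z)[0]*1000).round(1))
E
```

```text
0.026 [519.4 221.4  26. ]
0.013 [519.9 241.5  13. ]
0.013 [550.9 250.6  13. ]
0.013 [488.7 250.7  13. ]
0.014 [520.9 248.9  14. ]
0.026 [520.7 229.6  26. ]
```

Emit:
apply_moves(
  xyz=[
    [-0.012, 0, 0.002],
    [-0.002, 0, 0.012],
    [0.01, 0, 0],
    [0.01, 0, 0],
  ],
  twist=[0, 0, 0, 0],
  claw=[0, 0, 0, 0],
)

```text
time_s: 11.75
tcp_pos: [0.524, 0.3403, 0.0477]
ee_rot: [[0.025, -1.0, 0.002], [0.01, 0.002, 1.0], [-1.0, -0.025, 0.01]]
wrist_force: [-1.3, 0.1, 0.4]
gripper_width: 0.006
```

```bash
python3 st.py
```

```text
11.75 tcp [524.  340.3  47.7] yaw 179.9 tiltxy mrad [25.2  9.7] j [ 48.16  31.98 -13.68   1.03 -42.96 -49.03] v [ 0.46  7.2  -3.16  0.51 12.39 -0.4 ] F [-1.3  0.1  0.4] g 0.006
```

Emit:
apply_moves(
  xyz=[
    [0.005, 0.002, -0.004],
    [0.005, 0, 0],
    [0.005, 0, 0],
  ],
  twist=[0, 0, 0],
  claw=[0, 0, 0],
)

```text
time_s: 12.05
tcp_pos: [0.5223, 0.3362, 0.039]
ee_rot: [[0.026, -1.0, -0.002], [0.007, -0.002, 1.0], [-1.0, -0.026, 0.007]]
wrist_force: [-15.4, -3.6, 40.3]
gripper_width: 0.007
```

```bash
python3 st.py
```

```text
12.05 tcp [522.3 336.2  39. ] yaw -179.9 tiltxy mrad [26.3  6.7] j [ 48.09  32.38 -14.69   1.3  -41.66 -48.94] v [ 0.18  0.29 -0.73  1.25  1.16 -0.09] F [-15.4  -3.6  40.3] g 0.007
```

Emit:
apply_moves(
  xyz=[
    [-0.012, 0, 0.001],
    [-0.04, 0, 0.01],
    [-0.045, 0, 0.03],
    [-0.045, 0, 0.03],
    [-0.03, 0, 0.03],
    [0, 0, 0],
  ],
  twist=[0, 0, 0, 0, 0, 0],
  claw=[0, 0, 0, 0.2, 0.4, 0.4],
)

```text
time_s: 12.65
tcp_pos: [0.516, 0.4337, 0.2132]
ee_rot: [[0.02, -1.0, 0.002], [0.001, 0.002, 1.0], [-1.0, -0.02, 0.001]]
wrist_force: [0.6, -0.3, -0.6]
gripper_width: 0.194
```

```bash
python3 st.py; python3 - <<'E'
from h import *
t=imaging.capture("scene"); save(t,"s13",(280,130,430,260),5)
c=imaging.capture("wrist"); save(c,"w13",None,1.5)
np.savez("w13.npz",**{k:c[k] for k in("pixels","mtx","view")})
E
```

```text
12.65 tcp [516.  433.7 213.2] yaw 179.9 tiltxy mrad [19.9  0.7] j [ 54.16  27.25   5.     0.98 -67.05 -54.65] v [-1.44 -0.17 -5.44 -1.95 -0.74  0.15] F [ 0.6 -0.3 -0.6] g 0.194
```

View pics/s13.png

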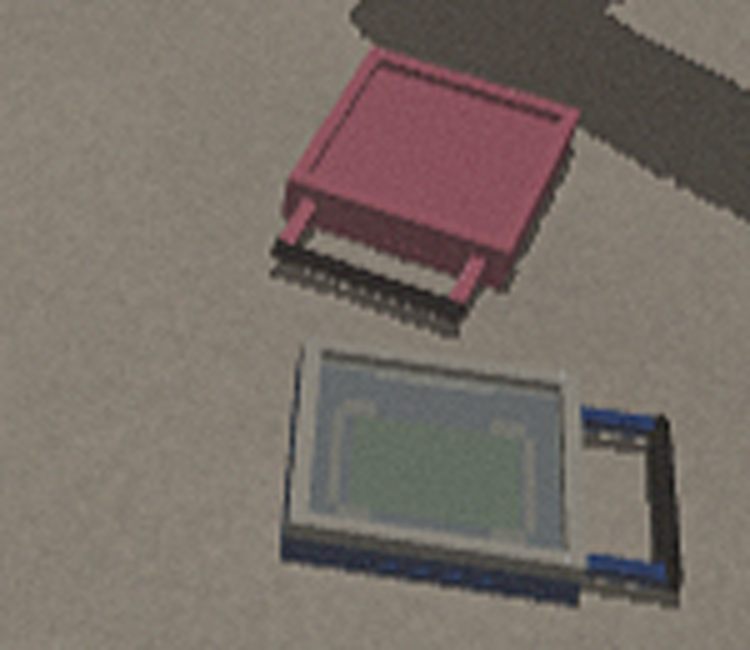

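View pics/w13.png

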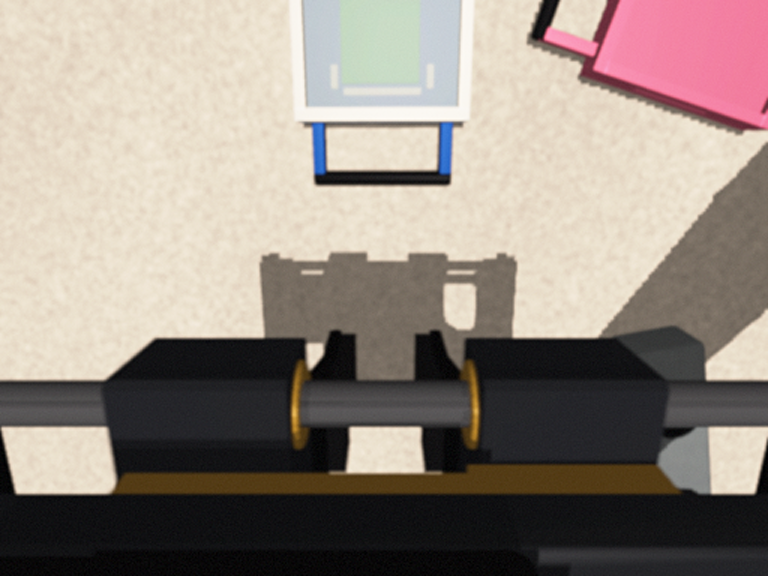

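```bash
python3 - <<'E'
from h import *
c=dict(np.load("w13.npz"))
g=cv2.cvtColor(c["pixels"],cv2.COLOR_RGB2GRAY)
sub=(g[105:130,205:305]<60)
v,u=np.nonzero(sub); u=u+205; v=v+105
print(u.min(),u.max(),v.min(),v.max())
w=px2w(c,np.c_[u,v],.014)*1000
print(w.mean(0).round(1), w.min(0).round(1),w.max(0).round(1), np.polyfit(w[:,0],w[:,1],1))
# lid free edge
for uv in [(296/1.5,122/1.5),(470/1.5,122/1.5)]: print(px2w(c,uv,.026)*1000)
plan(.52,.38,.10,90)
E
```

```text
210 299 113 122
[519.5 378.8  14. ] [474.6 373.4  14. ] [565.1 382.4  14. ] [-2.78417863e-03  3.80211617e+02]
[[573.93712374 343.02097067  26.        ]]
[[463.33424172 343.57645429  26.        ]]
t 12.75 tcp [514.1 429.7 208.4] yaw 179.74 j6 -54.6 n 11 D mm [   5.9  -49.7 -108.4] dyaw -89.74
[[0.0099, -0.0006, -0.0045], [0.0099, -0.0012, -0.0044], [0.0099, -0.0018, -0.0042], [0.0099, -0.0024, -0.0039], [0.0099, -0.0029, -0.0035], [0.0099, -0.0034, -0.0031], [0.0099, -0.0038, -0.0025], [0.0099, -0.0041, -0.002], [0.0099, -0.0043, -0.0014], [0.0099, -0.0045, -0.0008], [0.0099, -0.0045, -0.0001]]
[np.float64(8.16), np.float64(8.16), np.float64(8.16), np.float64(8.16), np.float64(8.16), np.float64(8.16), np.float64(8.16), np.float64(8.16), np.float64(8.16), np.float64(8.16), np.float64(8.16)]
```

Emit:
apply_moves(
  xyz=[
    [0.01, 0, -0.005],
    [0.01, -0.001, -0.004],
    [0.01, -0.002, -0.004],
    [0.01, -0.002, -0.004],
    [0.01, -0.003, -0.004],
    [0.01, -0.003, -0.003],
    [0.01, -0.004, -0.003],
    [0.01, -0.004, -0.002],
    [0.01, -0.004, -0.001],
    [0.01, -0.005, -0.001],
    [0.005, -0.005, 0],
    [0, 0, 0],
  ],
  twist=[8.2, 8.2, 8.2, 8.2, 8.2, 8.2, 8.2, 8.2, 8.2, 8.2, 8.2, 0],
  claw=[0.32, 0.32, 0.32, 0.32, 0.32, 0.32, 0.32, 0.32, 0.32, 0.32, 0.32, 0.32],
)

```text
time_s: 13.95
tcp_pos: [0.5036, 0.3457, 0.07]
ee_rot: [[-0.033, 0.082, 0.996], [-0.051, 0.995, -0.084], [-0.998, -0.053, -0.028]]
wrist_force: [0.8, -0.5, 0.2]
gripper_width: 0.323
```

```bash
python3 st.py; python3 - <<'E'
from h import *
c=imaging.capture("wrist"); save(c,"w14",None,1.5)
plan(.5195,.379,.045,90)
E
```

```text
13.95 tcp [503.6 345.7  70. ] yaw 85.3 tiltxy mrad [-32.6 -50.5] j [  49.85   31.19  -10.96    0.56  -51.27 -144.98] v [-0.36  0.83 -1.47  0.16  0.41  2.54] F [ 0.8 -0.5  0.2] g 0.323
t 14.0 tcp [503.7 346.   70.2] yaw 85.42 j6 -144.8 n 1 D mm [ 15.8  33.  -25.2] dyaw 4.58
[[0.0252, 0.0342, 0.0132]]
[np.float64(-4.58)]
```

View pics/w14.png

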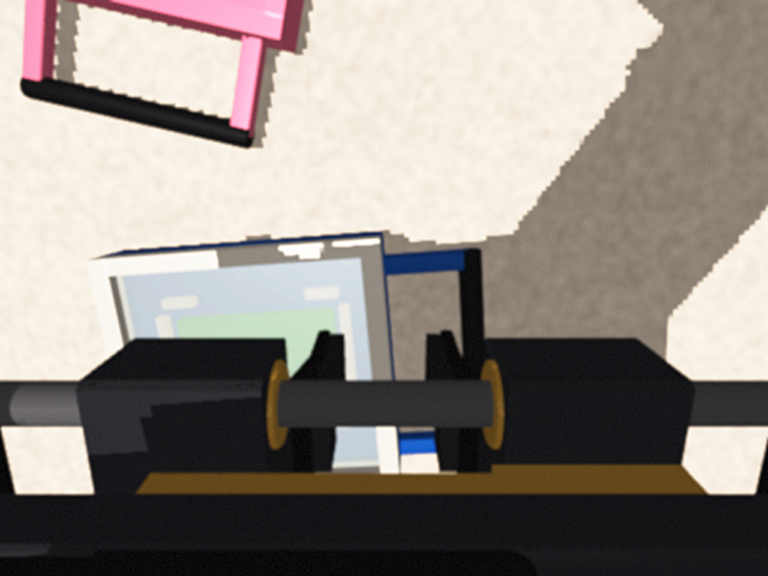

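Emit:
apply_moves(
  xyz=[
    [0.0, 0.017, 0.007],
    [0.0, 0.017, 0.006],
    [0, 0, 0],
  ],
  twist=[-2.3, -2.3, 0],
  claw=[0.32, 0.32, 0.32],
)

```text
time_s: 14.3
tcp_pos: [0.5181, 0.3769, 0.0661]
ee_rot: [[-0.036, -0.011, 0.999], [-0.054, 0.998, 0.009], [-0.998, -0.054, -0.036]]
wrist_force: [-0.1, -0.1, 0.0]
gripper_width: 0.325
```

```bash
python3 st.py; python3 - <<'E'
from h import *
c=imaging.capture("wrist"); save(c,"w15",None,1.5)
plan(.5195,.379,.045,90)
E
```

```text
14.3 tcp [518.1 376.9  66.1] yaw 90.6 tiltxy mrad [-35.8 -54.1] j [  50.66   33.98   -6.2     0.47  -53.53 -140.39] v [-0.89 -0.84 -2.9  -0.8  -0.67  0.94] F [-0.1 -0.1  0. ] g 0.325
t 14.35 tcp [517.4 375.8  66. ] yaw 90.53 j6 -140.4 n 1 D mm [  2.1   3.2 -21. ] dyaw -0.53
[[0.021, 0.0031, 0.0021]]
[np.float64(0.53)]
```

View pics/w15.png

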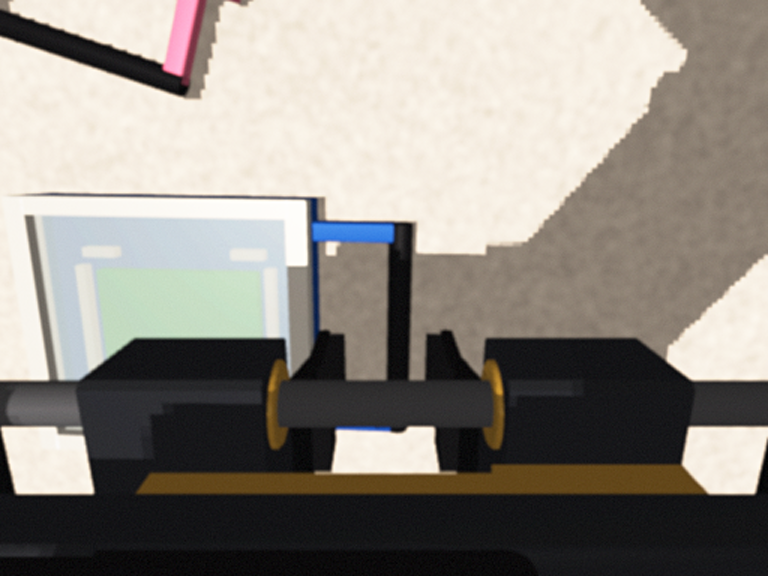

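Emit:
apply_moves(
  xyz=[
    [0.018, 0.003, 0.002],
    [0.016, 0.002, 0.001],
    [0, 0, 0],
  ],
  twist=[0, 0, 0],
  claw=[0.32, 0.32, 0.32],
)

```text
time_s: 14.65
tcp_pos: [0.518, 0.3768, 0.031]
ee_rot: [[-0.038, -0.011, 0.999], [-0.056, 0.998, 0.009], [-0.998, -0.056, -0.039]]
wrist_force: [-0.6, -0.6, -0.7]
gripper_width: 0.322
```

```bash
python3 st.py; python3 - <<'E'
from h import *
c=imaging.capture("wrist"); save(c,"w16",None,1.5)
plan(.5195,.379,.016,90)
E
```

```text
14.65 tcp [518.  376.8  31. ] yaw 90.6 tiltxy mrad [-38.5 -55.9] j [  50.64   36.43   -7.59    0.43  -49.86 -140.34] v [-0.2  -1.56  0.19  0.56 -0.69  0.55] F [-0.6 -0.6 -0.7] g 0.322
t 14.7 tcp [518.5 377.2  32.2] yaw 90.65 j6 -140.4 n 1 D mm [  1.    1.8 -16.2] dyaw -0.65
[[0.0162, 0.0018, 0.001]]
[np.float64(0.65)]
```

View pics/w16.png

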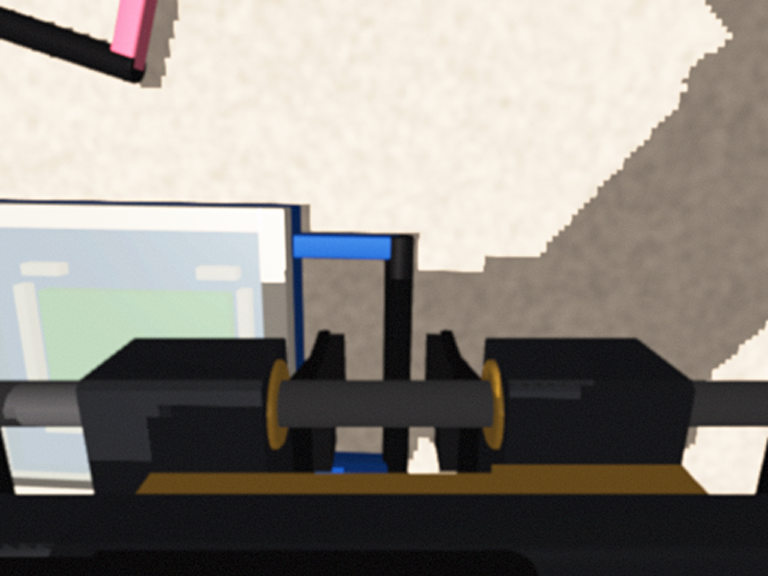

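Emit:
apply_moves(
  xyz=[
    [0.014, 0.004, 0.002],
    [0, 0, 0],
  ],
  twist=[0, 0],
  claw=[0.32, 0.32],
)

```text
time_s: 14.9
tcp_pos: [0.5203, 0.3804, 0.0185]
ee_rot: [[-0.036, -0.011, 0.999], [-0.054, 0.999, 0.01], [-0.998, -0.053, -0.037]]
wrist_force: [0.2, -0.1, -0.8]
gripper_width: 0.316
```

```bash
python3 st.py
```

```text
14.9 tcp [520.3 380.4  18.5] yaw 90.7 tiltxy mrad [-36.  -53.6] j [  50.69   37.55   -7.6     0.47  -48.54 -140.41] v [-0.24 -2.82  1.6   1.4  -0.72  0.05] F [ 0.2 -0.1 -0.8] g 0.316
```

Emit:
apply_moves(
  xyz=[
    [0.001, -0.001, 0],
    [0, 0, 0],
    [0, 0, 0],
    [0, 0, 0],
  ],
  twist=[0, 0, 0, 0],
  claw=[0, 0, 0, 0],
)

```text
time_s: 15.3
tcp_pos: [0.5207, 0.3798, 0.0186]
ee_rot: [[-0.035, -0.012, 0.999], [-0.052, 0.999, 0.01], [-0.998, -0.052, -0.035]]
wrist_force: [0.4, 1.2, -1.6]
gripper_width: 0.104
```

```bash
python3 st.py
```

```text
15.3 tcp [520.7 379.8  18.6] yaw 90.7 tiltxy mrad [-34.5 -51.9] j [  50.63   37.49   -7.7     0.48  -48.36 -140.34] v [-0.03 -0.09 -0.   -0.03 -0.13 -0.16] F [ 0.4  1.2 -1.6] g 0.104
```

Emit:
apply_moves(
  xyz=[
    [-0.02, -0.004, -0.001],
    [-0.02, -0.007, -0.001],
    [-0.019, -0.009, 0],
    [-0.017, -0.012, -0.001],
    [-0.016, -0.014, 0],
    [-0.014, -0.015, 0],
  ],
  twist=[0, 0, 0, 0, 0, 0],
  claw=[0, 0, 0, 0, 0, 0],
)

```text
time_s: 15.9
tcp_pos: [0.5192, 0.3223, 0.1268]
ee_rot: [[-0.041, -0.012, 0.999], [-0.054, 0.998, 0.01], [-0.998, -0.054, -0.042]]
wrist_force: [0.6, 0.3, -3.6]
gripper_width: 0.103
```

```bash
python3 st.py; python3 - <<'E'
from h import *
t=imaging.capture("scene"); save(t,"s17",(250,100,430,250),4)
E
```

```text
15.9 tcp [519.2 322.3 126.8] yaw 90.7 tiltxy mrad [-41.5 -54.3] j [  47.17   27.81   -7.31    0.43  -58.78 -136.76] v [-10.11 -15.75  -3.1    0.6  -13.73   9.87] F [ 0.6  0.3 -3.6] g 0.103
```

View pics/s17.png

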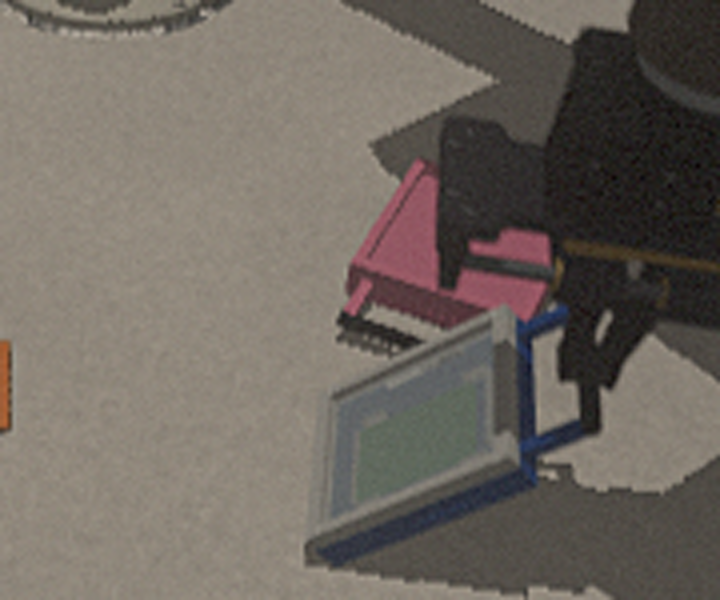

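Emit:
apply_moves(
  xyz=[
    [-0.011, -0.017, 0],
    [-0.009, -0.018, 0],
    [-0.007, -0.019, 0],
    [-0.005, -0.02, 0],
    [-0.002, -0.02, 0],
    [0, -0.02, 0],
  ],
  twist=[0, 0, 0, 0, 0, 0],
  claw=[0, 0, 0, 0, 0, 0],
)

```text
time_s: 16.55
tcp_pos: [0.5207, 0.1988, 0.171]
ee_rot: [[-0.043, -0.01, 0.999], [-0.054, 0.998, 0.007], [-0.998, -0.054, -0.044]]
wrist_force: [0.2, -0.2, -4.2]
gripper_width: 0.102
```

```bash
python3 st.py; python3 - <<'E'
from h import *
t=imaging.capture("scene"); save(t,"s18",(250,100,430,250),4)
E
```

```text
16.55 tcp [520.7 198.8 171. ] yaw 90.6 tiltxy mrad [-43.4 -54.4] j [  38.06   20.41  -12.59    1.06  -60.89 -128.12] v [-17.72  -8.16 -11.83   1.17   3.18  16.6 ] F [ 0.2 -0.2 -4.2] g 0.102
```

View pics/s18.png

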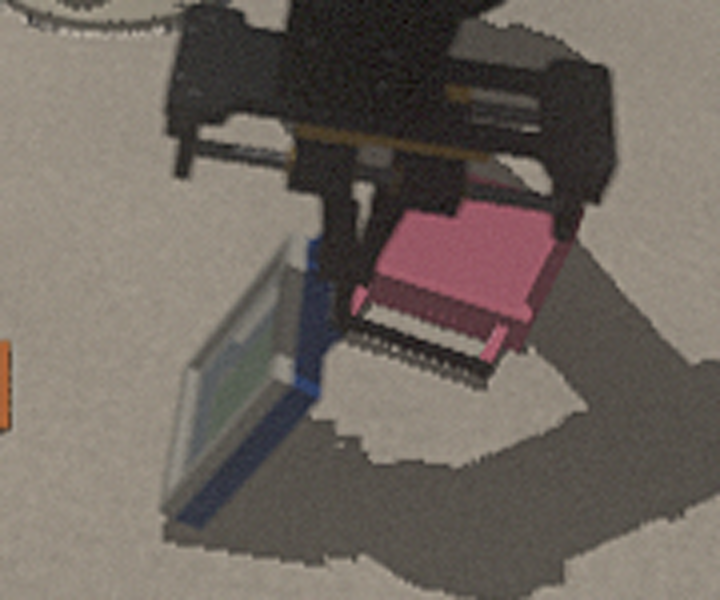

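```bash
cat > win.py <<'E'
from h import *
def win(c,box=None):
    p=c["pixels"].astype(int); hsv=cv2.cvtColor(c["pixels"],cv2.COLOR_RGB2HSV)
    m=((p.min(2)>130)&(p[...,1]-p[...,2]>8)).astype(np.uint8)
    if box: k=np.zeros_like(m);k[box[1]:box[3],box[0]:box[2]]=1;m&=k
    n,l,st,ce=cv2.connectedComponentsWithStats(m); i=1+np.argmax(st[1:,4])
    print(st[i],ce[i].round(1),"centroid",(px2w(c,ce[i],.03)[0]*1000).round(1),rect(c,l==i,.03))
if __name__=="__main__":
    t=imaging.capture("top"); np.savez("t19.npz",**{k:t[k] for k in("pixels","mtx","view")})
    save(t,"t19",(330,120,430,240),5); win(t,(330,120,430,240))
    c=imaging.capture("scene"); win(c,(50,140,190,260)); save(c,"s19",(50,140,190,260),5)
E
python3 win.py; python3 st.py
```

```text
[ 353  166   53   52 1999] [379.  191.5] centroid [ 537.3 -255.7   30. ] ((537.8, -255.7), (121.2, 116.2), 76.8)
[  92  167   71   45 1723] [127.3 188.1] centroid [ 539.2 -251.9   30. ] ((536.7, -252.8), (120.5, 108.2), 76.4)
16.7 tcp [520.5 198.4 170.7] yaw 90.4 tiltxy mrad [-44.5 -55.1] j [  38.04   20.43  -12.62    1.05  -60.92 -128.21] v [ 1.56  0.9   1.69 -0.46  1.74 -0.43] F [ 0.2  0.4 -4.6] g 0.097
```

View pics/t19.png

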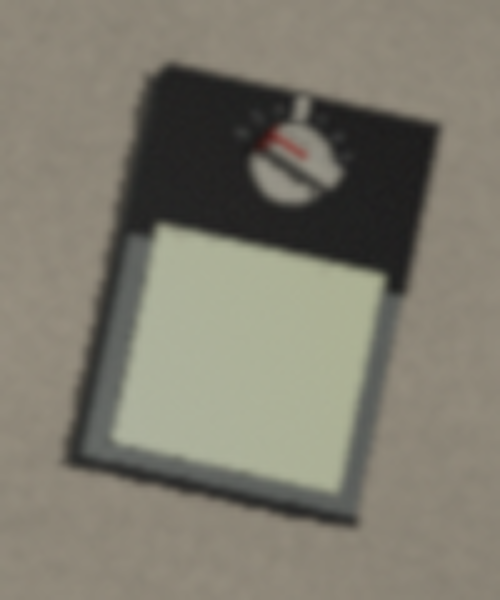

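View pics/s19.png

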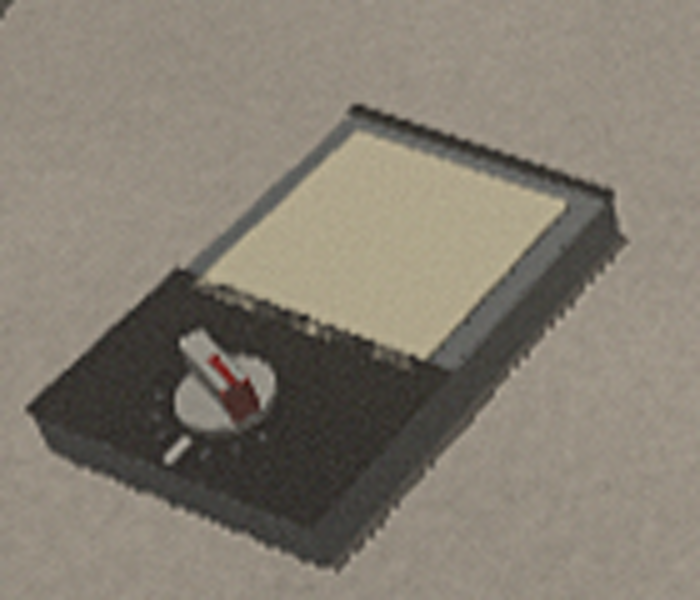

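```bash
python3 -c "
from h import *
plan(.579,-.079,.235,76.6,.03)"
```

```text
t 16.7 tcp [520.5 198.4 170.7] yaw 90.44 j6 -128.2 n 10 D mm [  58.5 -277.4   64.3] dyaw -13.84
[[-0.0064, -0.0278, 0.0056], [-0.0064, -0.0276, 0.0063], [-0.0064, -0.0275, 0.007], [-0.0064, -0.0273, 0.0076], [-0.0064, -0.0271, 0.0083], [-0.0064, -0.0269, 0.0089], [-0.0064, -0.0267, 0.0096], [-0.0064, -0.0264, 0.0102], [-0.0064, -0.0262, 0.0109], [-0.0064, -0.0259, 0.0115]]
[np.float64(1.38), np.float64(1.38), np.float64(1.38), np.float64(1.38), np.float64(1.38), np.float64(1.38), np.float64(1.38), np.float64(1.38), np.float64(1.38), np.float64(1.38)]
```

Emit:
apply_moves(
  xyz=[
    [-0.006, -0.028, 0.006],
    [-0.006, -0.028, 0.006],
    [-0.005, -0.028, 0.007],
    [-0.005, -0.027, 0.008],
    [-0.005, -0.027, 0.008],
    [-0.005, -0.027, 0.009],
    [-0.005, -0.027, 0.009],
    [-0.005, -0.026, 0.01],
    [-0.005, -0.02, 0.011],
    [-0.005, -0.02, 0.011],
    [0, -0.014, 0.001],
    [0, 0, 0],
  ],
  twist=[1.4, 1.4, 1.4, 1.4, 1.4, 1.4, 1.4, 1.4, 1.4, 1.4, 0, 0],
  claw=[0, 0, 0, 0, 0, 0, 0, 0, 0, 0, 0, 0],
)

```text
time_s: 17.9
tcp_pos: [0.5787, -0.09, 0.2309]
ee_rot: [[-0.056, 0.239, 0.97], [-0.056, 0.969, -0.242], [-0.997, -0.068, -0.04]]
wrist_force: [-0.3, 0.5, -4.2]
gripper_width: 0.101
```

```bash
python3 st.py; python3 - <<'E'
from h import *
t=imaging.capture("scene"); save(t,"s20",(50,60,270,225),3.5)
t=imaging.capture("top"); save(t,"t20",(230,120,430,270),3.5)
plan(.579,-.079,.235,76.6,.03)
E
```

```text
17.9 tcp [578.7 -90.  230.9] yaw 76.2 tiltxy mrad [-55.5 -55.9] j [   8.38   19.82   -4.98    2.9   -68.85 -113.43] v [ 0.31  0.61  0.38 -0.44  0.86 -0.13] F [-0.3  0.5 -4.2] g 0.101
t 18.0 tcp [579.3 -88.5 230.9] yaw 76.24 j6 -113.5 n 1 D mm [-0.3  9.5  4.1] dyaw 0.36
[[-0.0041, 0.0091, -0.0025]]
[np.float64(-0.36)]
```

View pics/s20.png

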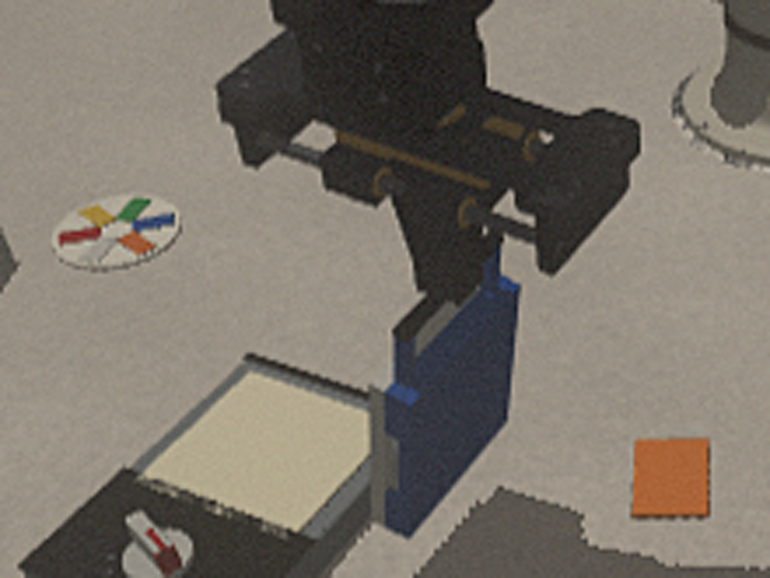

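View pics/t20.png

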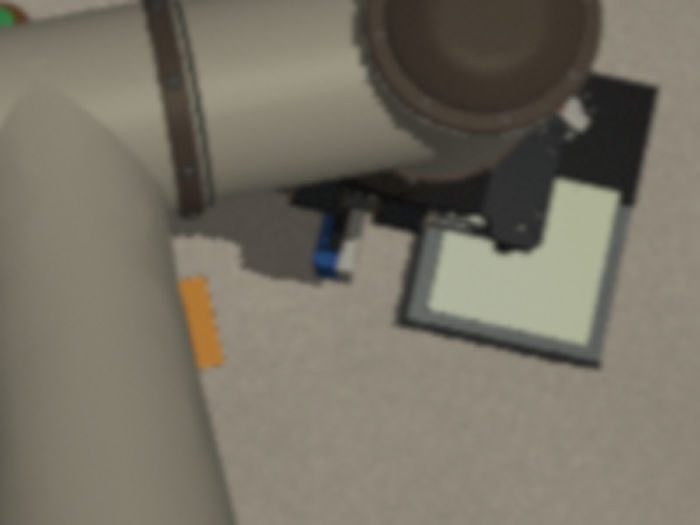

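Emit:
apply_moves(
  xyz=[
    [0.02, -0.01, 0],
    [0.02, -0.015, 0.001],
    [0.018, -0.015, 0.001],
    [0, -0.005, 0],
  ],
  twist=[0, 0, 0, 0],
  claw=[0, 0, 0, 0],
)

```text
time_s: 18.4
tcp_pos: [0.5672, -0.1316, 0.1739]
ee_rot: [[-0.053, 0.229, 0.972], [-0.053, 0.971, -0.232], [-0.997, -0.064, -0.039]]
wrist_force: [-1.1, -0.1, -4.9]
gripper_width: 0.099
```

```bash
cat > sq.py <<'E'
from h import *
W=np.array([.5375,-.2545]); YW=-13.4
a=np.radians(YW); PX=np.array([np.cos(a),np.sin(a)]); H=-np.array([-np.sin(a),np.cos(a)])
s=r.sense(); R=s["ee_rot"]; p=s["tcp_pos"]; b=p-R[:,0]*.0056
d=b[:2]-W
print("bar s %.1f q %.1f z %.1f"%(d@H*1000,d@PX*1000,b[2]*1000),"psi err",round(yaw(R)-(YW+90),2),"tool x in (s,q)",(R[:2,0]@H*1000).round(1),(R[:2,0]@PX*1000).round(1),"yz %.3f zz %.3f"%(R[2,1],R[2,2]),"F(s,q,z)",(s["wrist_force"][:2]@H).round(1),(s["wrist_force"][:2]@PX).round(1),s["wrist_force"][2].round(1),"t",round(s["time_s"],2),"g",round(s["gripper_width"],3))
E
python3 sq.py;  python3 - <<'E'
from h import *
t=imaging.capture("scene"); save(t,"s21",(50,60,270,225),3.5)
E
```

```text
bar s -126.8 q 0.6 z 179.5 psi err 0.12 tool x in (s,q) 64.2 -38.9 yz -0.064 zz -0.039 F(s,q,z) 0.4 -1.1 -4.9 t 18.4 g 0.099
```

View pics/s21.png

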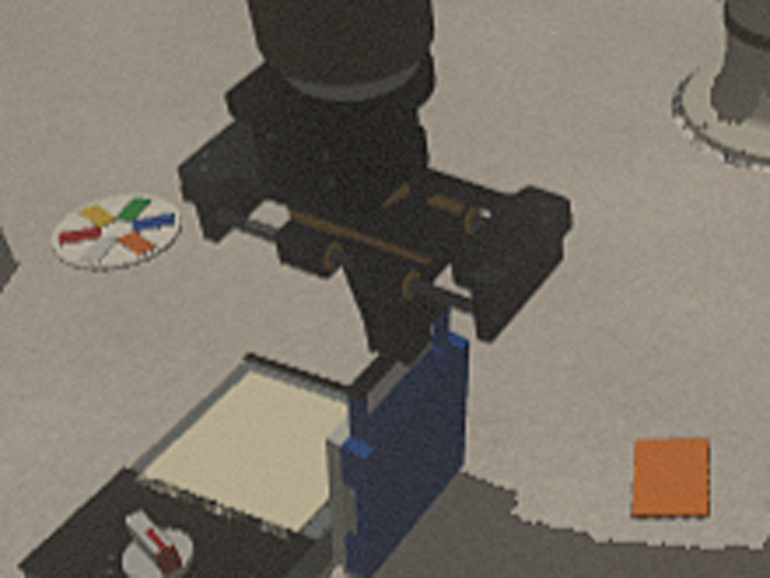

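```bash
sed -i 's/b=p-R/b=p+R/' sq.py
```

Emit:
apply_moves(
  xyz=[
    [0.001, -0.016, 0],
    [0.001, -0.016, 0],
    [0.001, -0.016, 0],
    [0.001, -0.015, 0],
    [0.001, -0.015, 0],
  ],
  twist=[0, 0, 0, 0, 0],
  claw=[0, 0, 0, 0, 0],
)

```text
time_s: 18.95
tcp_pos: [0.5524, -0.2091, 0.1794]
ee_rot: [[-0.04, 0.224, 0.974], [-0.052, 0.973, -0.226], [-0.998, -0.06, -0.028]]
wrist_force: [1.2, 2.0, -5.1]
gripper_width: 0.096
```

```bash
python3 sq.py;  python3 - <<'E'
from h import *
t=imaging.capture("scene"); save(t,"s22",(50,80,250,260),3.3)
E
```

```text
bar s -47.3 q 3.8 z 173.8 psi err 0.41 tool x in (s,q) 60.3 -27.2 yz -0.060 zz -0.028 F(s,q,z) -2.2 0.7 -5.1 t 18.95 g 0.096
```

View pics/s22.png

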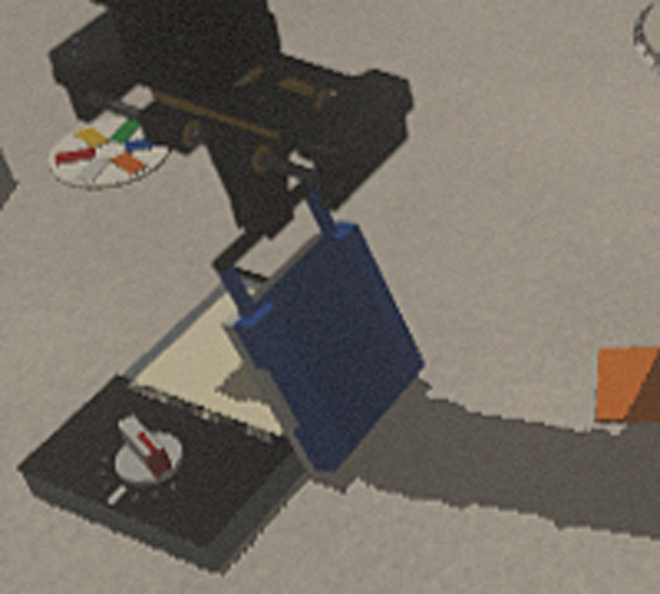

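Emit:
apply_moves(
  xyz=[
    [0.004, -0.013, -0.001],
    [0.005, -0.013, -0.001],
    [-0.01, 0, 0],
    [-0.02, -0.003, 0],
    [-0.016, -0.008, 0],
    [0, -0.008, 0],
  ],
  twist=[0, 0, 0, 0, 0, 0],
  claw=[0, 0, 0, 0, 0, 0],
)

```text
time_s: 19.6
tcp_pos: [0.5402, -0.2575, 0.2228]
ee_rot: [[-0.042, 0.226, 0.973], [-0.057, 0.972, -0.228], [-0.997, -0.065, -0.028]]
wrist_force: [0.6, -0.6, 0.5]
gripper_width: 0.016
```

```bash
python3 sq.py;  python3 - <<'E'
from h import *
t=imaging.capture("scene"); save(t,"s23",(50,80,250,260),3.3)
np.savez("s23.npz",**{k:t[k] for k in("pixels","mtx","view")})
E
```

```text
bar s 2.7 q 3.1 z 217.2 psi err 0.3 tool x in (s,q) 65.4 -27.5 yz -0.065 zz -0.028 F(s,q,z) 0.4 0.7 0.5 t 19.6 g 0.016
```

View pics/s23.png

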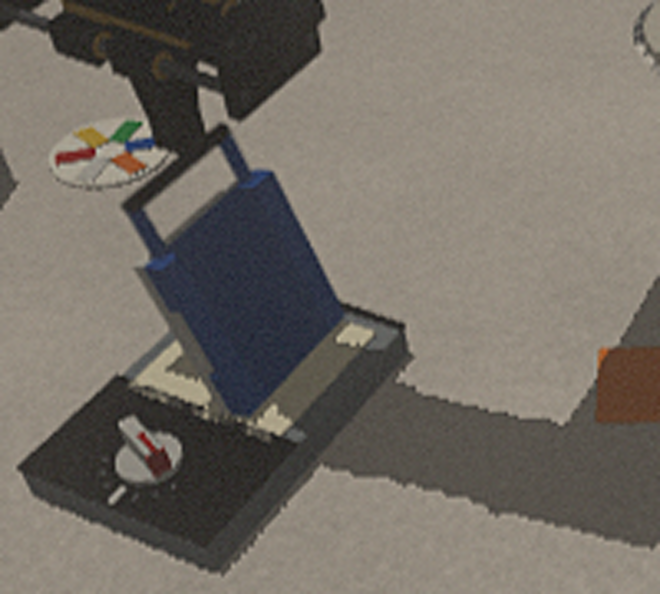

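Emit:
apply_moves(
  xyz=[
    [-0.03, 0.0, 0],
  ],
  twist=[0],
  claw=[0.1],
)

```text
time_s: 19.75
tcp_pos: [0.5381, -0.2563, 0.2481]
ee_rot: [[-0.052, 0.228, 0.972], [-0.054, 0.971, -0.231], [-0.997, -0.065, -0.038]]
wrist_force: [0.2, -0.4, -0.1]
gripper_width: 0.049
```

```bash
python3 sq.py;  python3 - <<'E'
from h import *
t=imaging.capture("scene"); save(t,"s24",(50,80,250,260),3.3)
E
```

```text
bar s 2.0 q 0.8 z 242.5 psi err 0.18 tool x in (s,q) 64.6 -38.3 yz -0.065 zz -0.038 F(s,q,z) 0.3 0.3 -0.1 t 19.75 g 0.049
```

View pics/s24.png

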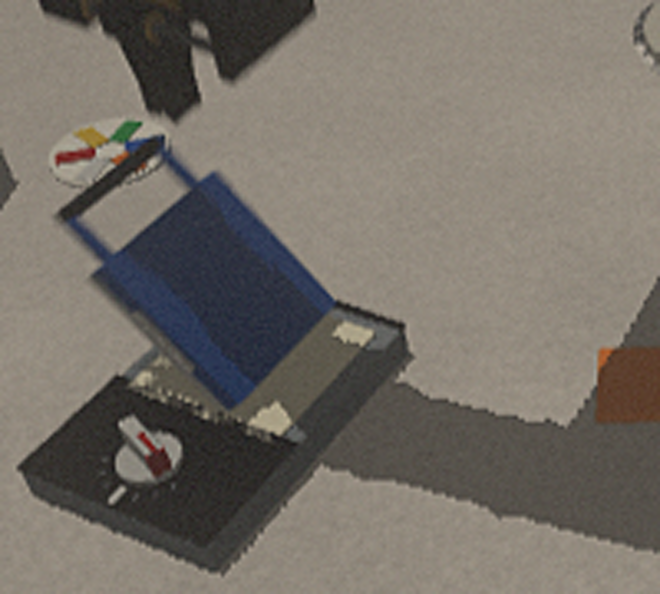

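It slipped out of the fingers and is falling lid-down, the intended way, onto the panel. I'll let it settle and then mend the position.

Emit:
apply_moves(
  xyz=[
    [0, 0, 0],
    [0, 0, 0],
    [0, 0, 0],
    [0, 0, 0],
  ],
  twist=[0, 0, 0, 0],
  claw=[0.3, 0.3, 0.3, 0.3],
)

```text
time_s: 20.2
tcp_pos: [0.5422, -0.2585, 0.2577]
ee_rot: [[-0.036, 0.227, 0.973], [-0.062, 0.971, -0.229], [-0.997, -0.069, -0.021]]
wrist_force: [0.6, 0.0, -0.6]
gripper_width: 0.286
```

```bash
python3 st.py;  python3 - <<'E'
from h import *
t=imaging.capture("scene"); save(t,"s25",(50,80,250,260),3.3)
np.savez("s25.npz",**{k:t[k] for k in("pixels","mtx","view")})
t=imaging.capture("top"); save(t,"t25",(300,120,430,250),4.5)
np.savez("t25.npz",**{k:t[k] for k in("pixels","mtx","view")})
c=imaging.capture("wrist"); save(c,"w25",None,1.5)
E
```

```text
20.2 tcp [ 542.2 -258.5  257.7] yaw 76.9 tiltxy mrad [-35.7 -62.3] j [ -8.15  19.1   -2.53   4.08 -69.94 -96.48] v [ 0.08  0.39 -0.79 -0.03  0.32  0.  ] F [ 0.6  0.  -0.6] g 0.286
```

View pics/s25.png

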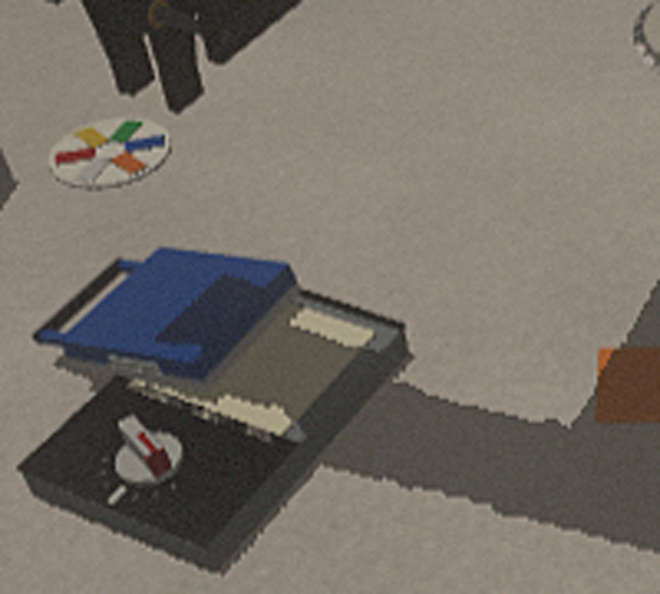

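View pics/t25.png

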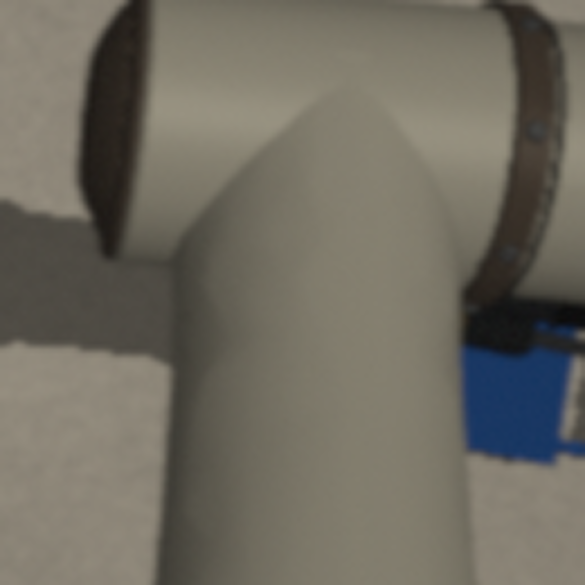

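View pics/w25.png

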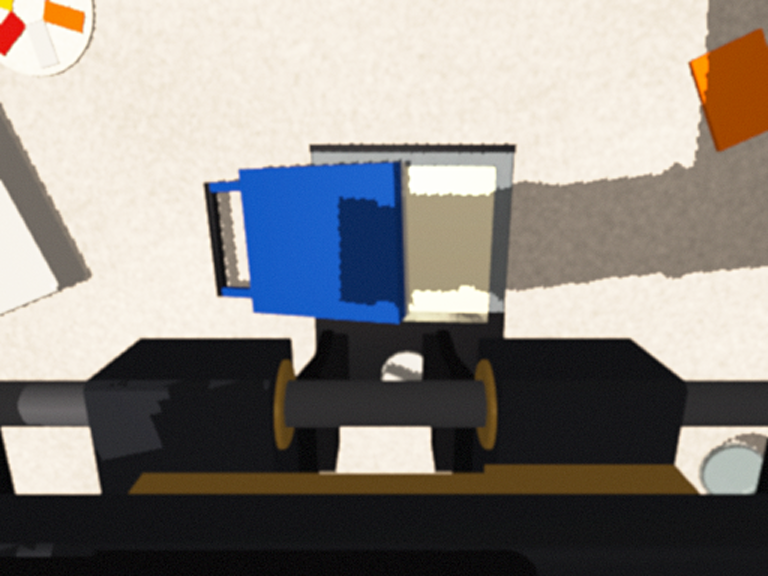

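```bash
python3 - <<'E'
from h import *
from hold import *
c=imaging.capture("wrist"); save(c,"w26",None,1.5)
t=imaging.capture("scene"); save(t,"s26",(50,140,150,220),7)
W=np.array([.5375,-.2545]); a=np.radians(-13.4); PX=np.array([np.cos(a),np.sin(a)]); H=-np.array([-np.sin(a),np.cos(a)])
def sq(c,uv,z):
    d=px2w(c,np.array(uv)/1.5,z)[:,:2]-W; return np.c_[d@H,d@PX].round(4)*1000
print("tray corners @56:",sq(c,[(406,161),(402,323),(240,170),(253,312)],.056).tolist())
print("bar ends @43:",sq(c,[(208,183),(220,296)],.043).tolist())
print("panel/window @30:",sq(c,[(312,147),(515,147),(408,165),(496,165),(490,320)],.03).tolist())
E
```

```text
tray corners @56: [[3.9, -60.0], [5.2, 56.4], [120.1, -53.400000000000006], [117.2, 50.7]]
bar ends @43: [[149.4, -43.6], [147.10000000000002, 42.6]]
panel/window @30: [[74.0, -69.5], [-73.4, -69.8], [3.1, -56.9], [-60.699999999999996, -57.2], [-62.8, 60.900000000000006]]
```

View pics/w26.png

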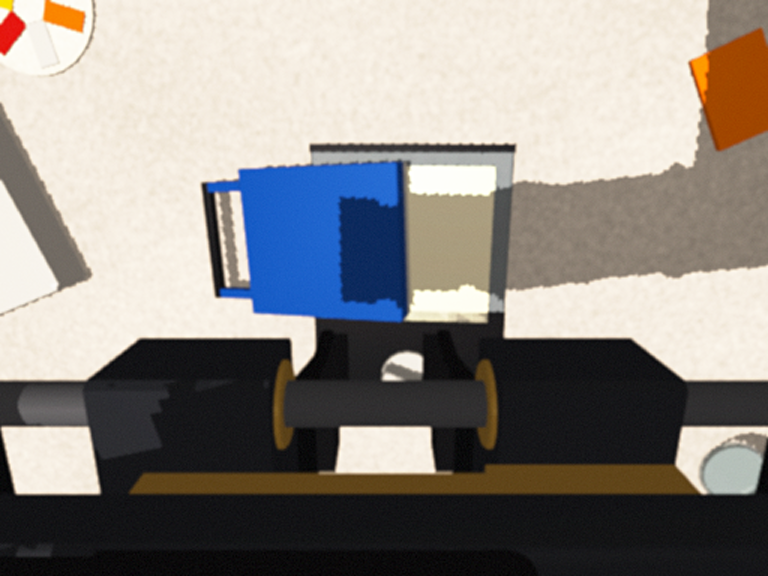

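View pics/s26.png

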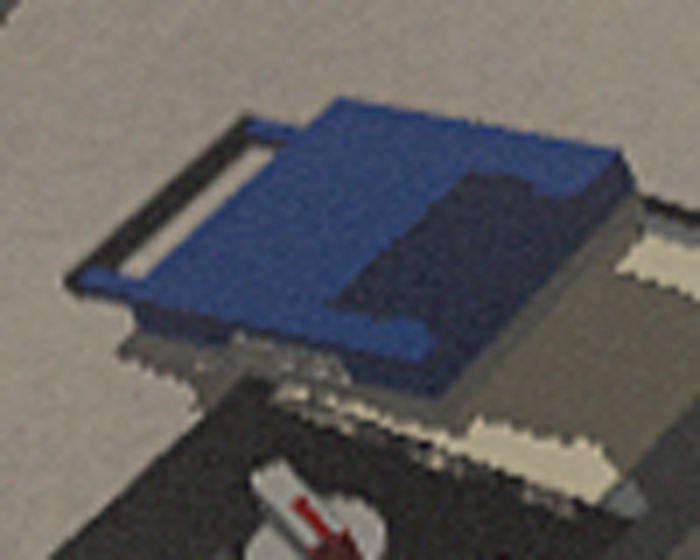

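```bash
cat > meas.py <<'E'
from h import *
import sys
W=np.array([.5375,-.2545]); a=np.radians(-13.4); PX=np.array([np.cos(a),np.sin(a)]); H=-np.array([-np.sin(a),np.cos(a)])
def blob(c,box=None):
    hsv=cv2.cvtColor(c["pixels"],cv2.COLOR_RGB2HSV)
    b=cv2.inRange(hsv,(105,120,40),(125,255,255))
    if box: k=np.zeros_like(b);k[box[1]:box[3],box[0]:box[2]]=255;b&=k
    n,l,st,ce=cv2.connectedComponentsWithStats(b); i=1+np.argmax(st[1:,4]); m=(l==i).astype(np.uint8)
    m=cv2.morphologyEx(m,cv2.MORPH_OPEN,np.ones((13,13),np.uint8))
    k=max(cv2.findContours(m,cv2.RETR_EXTERNAL,cv2.CHAIN_APPROX_NONE)[0],key=cv2.contourArea)
    q=cv2.approxPolyDP(k,.04*cv2.arcLength(k,True),True)[:,0]
    return q
def sq(c,uv,z):
    d=px2w(c,np.array(uv,float),z)[:,:2]-W; return (np.c_[d@H,d@PX]*1000).round(1)
if __name__=="__main__":
    c=imaging.capture("wrist"); save(c,sys.argv[1],None,1.5)
    q=blob(c); print(q.tolist(), sq(c,q,.056).tolist())
E
python3 meas.py w27; python3 st.py
```

```text
[[271, 108], [159, 113], [170, 210], [273, 208]] [[3.6, -59.0], [121.3, -53.4], [116.0, 53.5], [-0.1, 48.2]]
20.5 tcp [ 542.6 -258.5  258.3] yaw 76.9 tiltxy mrad [-34.6 -62.6] j [ -8.16  19.09  -2.47   4.08 -69.95 -96.48] v [-0.03 -0.14  0.16 -0.07  0.12 -0.06] F [ 0.   0.8 -0.3] g 0.299
```

```bash
python3 - <<'E'
from h import *
from meas import W,H,PX
from scipy.optimize import least_squares
t=imaging.capture("scene"); c=imaging.capture("wrist")
def corners(p):
    s,q,z,th,yw=p  # centre of underside face; th tilt: handle end down
    ca,sa=np.cos(yw),np.sin(yw)
    out=[]
    for x,y in [(-60,-55),(-60,55),(60,-55),(60,55)]: # x along holder (hinge +) -> -s ; y-> q
        X=-x*np.cos(th); dz=x*np.sin(th)
        S=s+X*ca-y*sa; Q=q+X*sa+y*ca
        w=W+(S*H+Q*PX)/1000; out.append([w[0],w[1],(z+dz)/1000])
    return np.array(out)
# wrist corners (px): handle/-q, handle/+q, hinge/-q, hinge/+q
wc=np.array([(240,170),(253,312),(406,161),(405,322)])/1.5
sc={0:(98.6,154.0),2:(138.9,161.7)}
def f(p):
    P=corners(p); a=(w2px(c,P)-wc).ravel(); b=w2px(t,P)
    return np.r_[a,*[(b[i]-sc[i])*2 for i in sc]]
r0=least_squares(f,[62,0,56,0.1,0]); print(r0.x.round(3),r0.fun.round(1))
E
```

```text
[ 6.2162e+01 -1.2660e+00  5.3332e+01  1.2900e-01  2.2000e-02] [ 0.8 -2.2  0.6  0.2 -0.1  2.   1.4 -1.9 -0.8 -0.5 -2.4 -0. ]
```

Emit:
apply_moves(
  xyz=[
    [0.045, 0, 0],
    [0.045, 0, 0],
    [0.045, 0, 0],
    [0.03, 0, 0],
  ],
  twist=[0, 0, 0, 0],
  claw=[0, 0, 0, 0],
)

```text
time_s: 21.0
tcp_pos: [0.5433, -0.2707, 0.0968]
ee_rot: [[-0.016, 0.226, 0.974], [-0.068, 0.972, -0.227], [-0.998, -0.069, 0.0]]
wrist_force: [-0.7, 0.4, -0.1]
gripper_width: 0.042
```

```bash
python3 sq.py; python3 meas.py w28;  python3 - <<'E'
from h import *
t=imaging.capture("scene"); save(t,"s28",(40,120,190,240),5)
E
```

```text
bar s 14.8 q 9.4 z 91.2 psi err 0.28 tool x in (s,q) 69.3 0.4 yz -0.069 zz 0.000 F(s,q,z) -0.2 -0.7 -0.1 t 21.0 g 0.042
[[281, 103], [86, 111], [106, 241], [283, 219]] [[5.6, -59.4], [117.5, -54.4], [115.2, 26.6], [2.9, 8.3]]
```

View pics/s28.png

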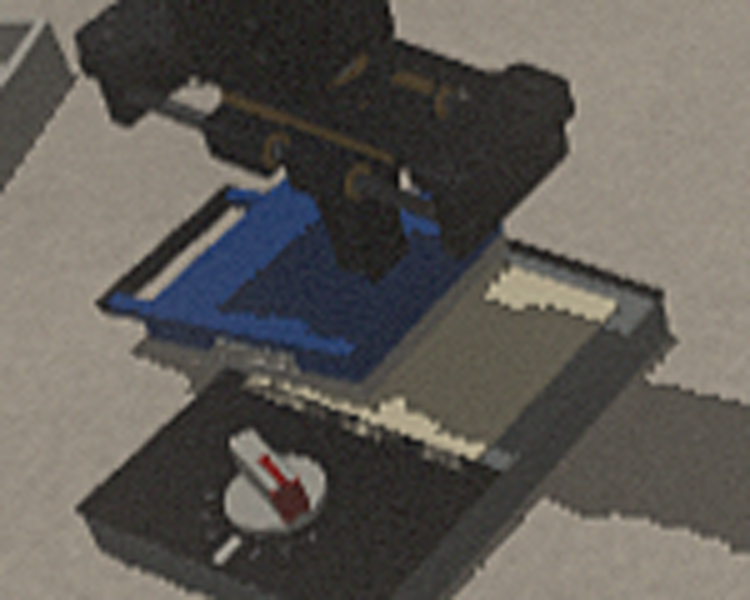

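View pics/w28.png

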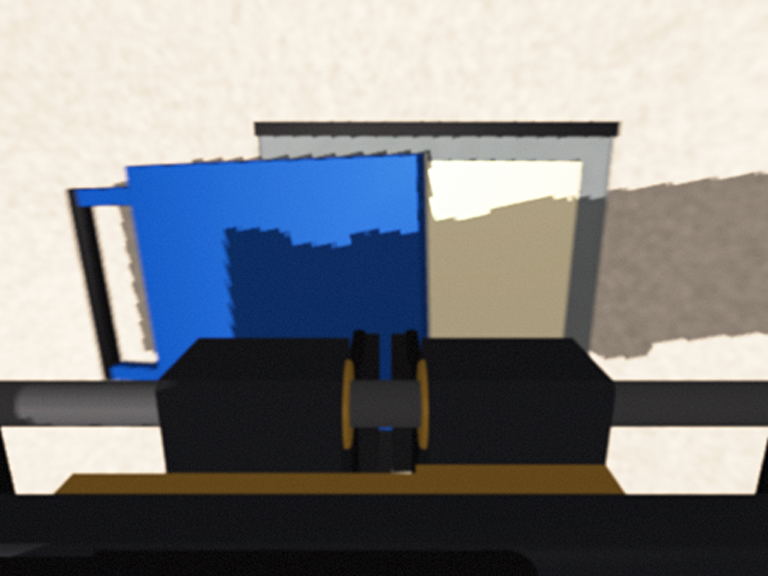

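Emit:
apply_moves(
  xyz=[
    [0.012, -0.002, -0.004],
    [0.009, 0, -0.002],
  ],
  twist=[0, 0],
  claw=[0, 0],
)

```text
time_s: 21.3
tcp_pos: [0.5375, -0.2732, 0.0772]
ee_rot: [[-0.017, 0.225, 0.974], [-0.069, 0.972, -0.226], [-0.997, -0.071, -0.001]]
wrist_force: [-0.9, 0.6, 1.0]
gripper_width: 0.003
```

```bash
python3 sq.py
```

```text
bar s 18.6 q 4.3 z 71.6 psi err 0.35 tool x in (s,q) 70.8 -0.9 yz -0.071 zz -0.001 F(s,q,z) -0.4 -1.0 1.0 t 21.3 g 0.003
```

Emit:
apply_moves(
  xyz=[
    [0.005, 0, 0],
    [0.004, 0, 0],
  ],
  twist=[0, 0],
  claw=[0, 0],
)

```text
time_s: 21.5
tcp_pos: [0.5393, -0.2742, 0.0706]
ee_rot: [[-0.013, 0.225, 0.974], [-0.07, 0.972, -0.225], [-0.997, -0.071, 0.003]]
wrist_force: [-2.1, 3.1, 8.3]
gripper_width: 0.001
```

```bash
python3 sq.py
```

```text
bar s 19.1 q 6.3 z 65.0 psi err 0.38 tool x in (s,q) 71.3 3.9 yz -0.071 zz 0.003 F(s,q,z) -2.5 -2.7 8.3 t 21.5 g 0.001
```

Emit:
apply_moves(
  xyz=[
    [0.002, 0.008, -0.001],
    [0.001, 0.01, 0],
    [0.001, 0.01, 0],
  ],
  twist=[0, 0, 0],
  claw=[0, 0, 0],
)

```text
time_s: 21.8
tcp_pos: [0.5479, -0.2495, 0.0702]
ee_rot: [[-0.004, 0.225, 0.974], [-0.076, 0.971, -0.225], [-0.997, -0.075, 0.013]]
wrist_force: [-0.2, 0.7, 0.4]
gripper_width: 0.005
```

```bash
python3 sq.py; python3 meas.py w29
```

```text
bar s -6.8 q 9.1 z 64.6 psi err 0.36 tool x in (s,q) 74.7 13.5 yz -0.075 zz 0.013 F(s,q,z) -0.7 -0.4 0.4 t 21.8 g 0.005
[[246, 103], [11, 113], [41, 253], [250, 219]] [[0.8, -59.9], [119.7, -54.2], [118.0, 23.4], [-1.1, -1.3]]
```

View pics/w29.png

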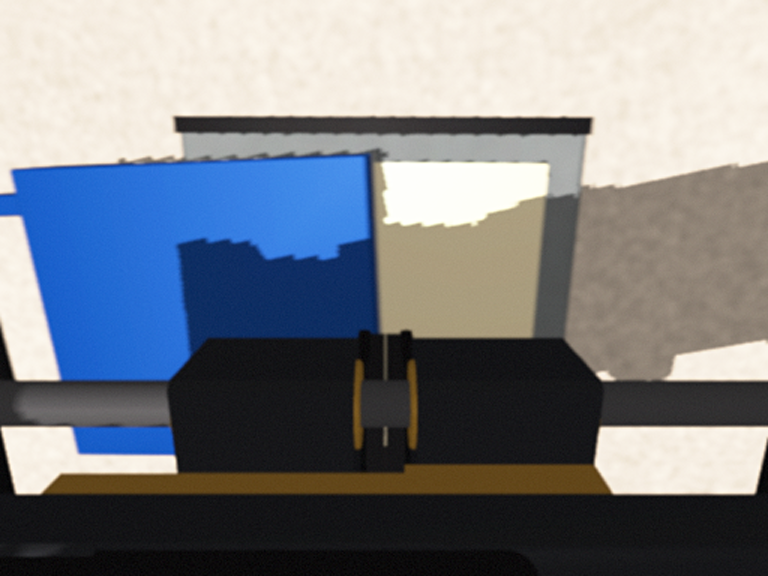

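Emit:
apply_moves(
  xyz=[
    [-0.03, 0.003, 0],
    [-0.045, 0, 0],
    [-0.02, -0.03, 0],
    [0, -0.045, -0.002],
    [0, -0.045, -0.002],
    [0.01, -0.042, -0.002],
    [0.01, 0, 0],
  ],
  twist=[0, 0, 0, 0, 0, 0, 0],
  claw=[0.1, 0.2, 0.32, 0.32, 0.32, 0.32, 0.32],
)

```text
time_s: 22.55
tcp_pos: [0.5112, -0.396, 0.1621]
ee_rot: [[0.002, 0.213, 0.977], [-0.078, 0.974, -0.213], [-0.997, -0.076, 0.018]]
wrist_force: [0.2, 0.0, -1.8]
gripper_width: 0.315
```

```bash
python3 sq.py; python3 meas.py w30;python3 - <<'E'
from h import *
t=imaging.capture("scene"); save(t,"s30",(20,100,190,240),4.5)
E
```

```text
bar s 144.2 q 7.3 z 156.5 psi err 1.05 tool x in (s,q) 75.3 19.8 yz -0.076 zz 0.018 F(s,q,z) -0.1 0.1 -1.8 t 22.55 g 0.315
[[468, 106], [298, 109], [308, 240], [451, 237]] [[4.5, -59.2], [123.8, -54.6], [110.2, 50.0], [-1.6, 41.5]]
```

View pics/w30.png

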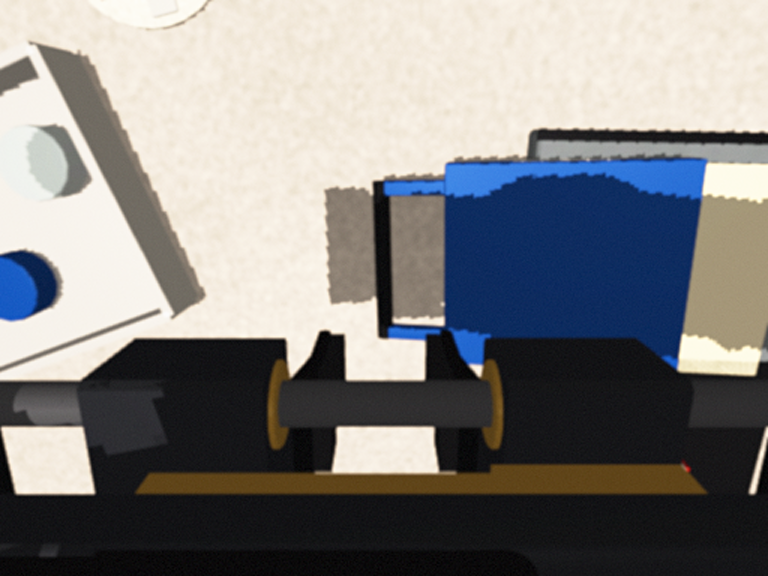

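View pics/s30.png

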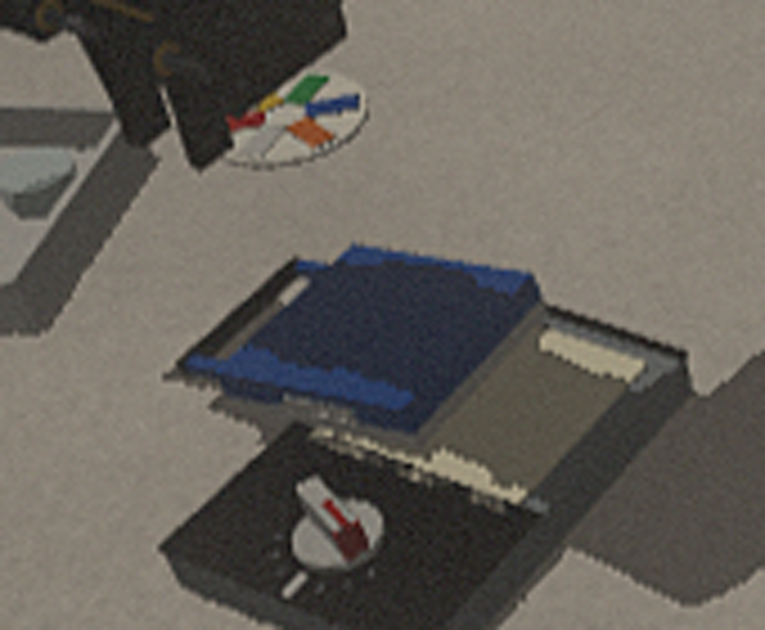

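```bash
python3 - <<'E'
from h import *
from meas import *
c=imaging.capture("wrist")
for z in (.03,.043): print(z,sq(c,np.array([(381,182),(384,335),(390,190),(445,163),(447,345),(706,160),(683,355)])/1.5,z).tolist())
print("tray@56",sq(c,np.array([(445,163),(706,160),(683,368)])/1.5,.056).tolist(), "whitebox corner@.03",sq(c,np.array([(202,293),(170,315)])/1.5,.03).tolist())
E
```

```text
0.03 [[154.7, -44.3], [151.3, 45.5], [149.7, -40.1], [120.4, -55.2], [113.6, 50.0], [-13.6, -59.9], [-21.7, 49.3]]
0.043 [[153.7, -45.4], [150.4, 40.2], [148.9, -41.4], [121.0, -55.8], [114.5, 44.5], [-6.8, -60.3], [-14.5, 43.8]]
tray@56 [[121.5, -56.4], [-0.0, -60.7], [-8.7, 45.7]] whitebox corner@.03 [[261.1, 24.0], [282.4, 39.0]]
```

Emit:
apply_moves(
  xyz=[
    [0.035, 0, -0.004],
    [0.035, 0, -0.004],
    [0.025, 0, -0.002],
    [0, 0, 0],
  ],
  twist=[0, 0, 0, 0],
  claw=[0.32, 0.32, 0.32, 0.32],
)

```text
time_s: 23.1
tcp_pos: [0.5064, -0.3923, 0.0664]
ee_rot: [[0.005, 0.201, 0.98], [-0.078, 0.977, -0.2], [-0.997, -0.076, 0.02]]
wrist_force: [-0.6, 0.1, 0.8]
gripper_width: 0.324
```

```bash
python3 sq.py; python3 meas.py w31
```

```text
bar s 141.6 q 1.8 z 60.8 psi err 1.79 tool x in (s,q) 74.9 22.5 yz -0.076 zz 0.020 F(s,q,z) 0.0 -0.6 0.8 t 23.1 g 0.324
[[238, 145], [299, 162], [310, 240], [511, 253], [511, 131]] [[154.0, -47.5], [124.5, -40.6], [116.2, -0.2], [17.6, 0.3], [31.6, -58.9]]
```

View pics/w31.png

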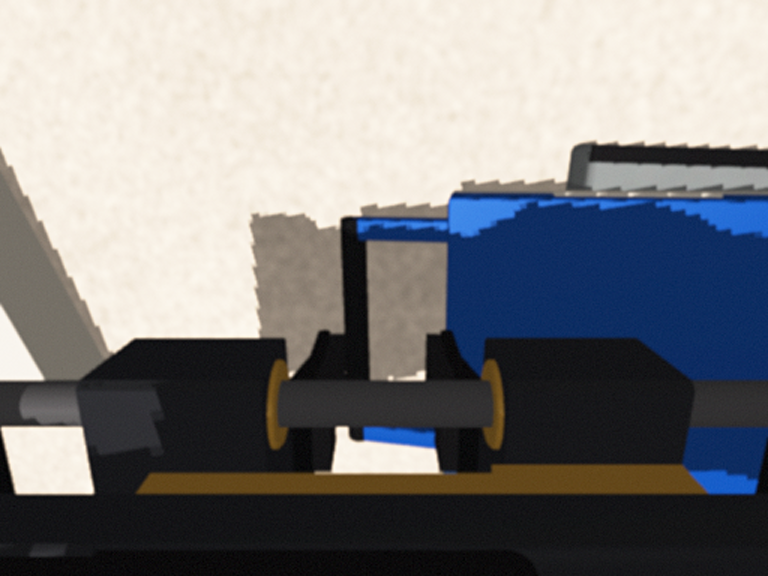

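Emit:
apply_moves(
  xyz=[
    [0.003, -0.01, 0],
    [0.015, -0.001, -0.001],
    [0, 0, 0],
  ],
  twist=[0, 0, 0],
  claw=[0.32, 0.32, 0.32],
)

```text
time_s: 23.45
tcp_pos: [0.5097, -0.4057, 0.0569]
ee_rot: [[0.017, 0.195, 0.981], [-0.085, 0.977, -0.193], [-0.996, -0.08, 0.033]]
wrist_force: [-0.4, -0.2, -1.2]
gripper_width: 0.318
```

```bash
python3 sq.py; python3 meas.py w32
```

```text
bar s 153.9 q 8.2 z 51.3 psi err 2.09 tool x in (s,q) 78.7 36.0 yz -0.080 zz 0.033 F(s,q,z) 0.3 -0.4 -1.2 t 23.45 g 0.318
[[259, 139], [328, 155], [325, 225], [511, 253], [511, 123]] [[156.0, -46.0], [125.2, -40.3], [123.3, -6.9], [37.4, 1.2], [52.1, -57.6]]
```

View pics/w32.png

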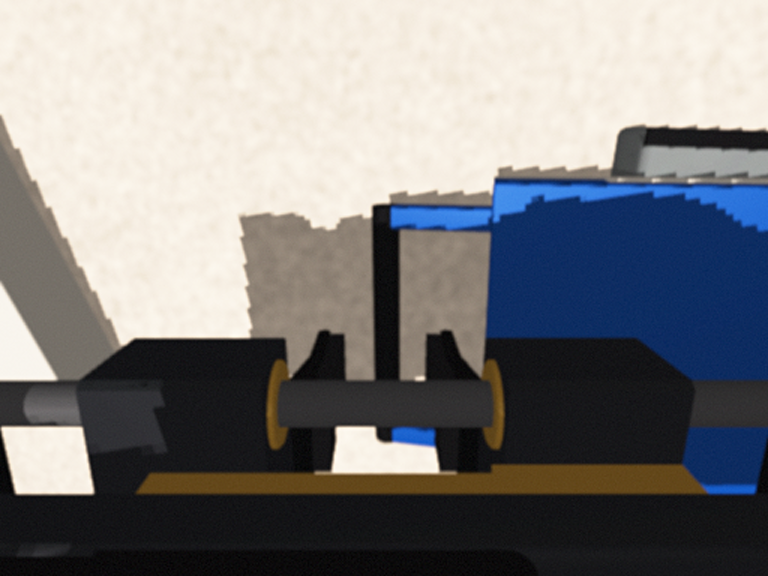

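Emit:
apply_moves(
  xyz=[
    [0.012, 0.001, -0.005],
    [0.01, 0.001, -0.003],
    [0, 0, 0],
  ],
  twist=[0, 0, 0],
  claw=[0.32, 0.32, 0.32],
)

```text
time_s: 23.8
tcp_pos: [0.5072, -0.4065, 0.0409]
ee_rot: [[0.028, 0.194, 0.981], [-0.092, 0.977, -0.191], [-0.995, -0.084, 0.045]]
wrist_force: [0.7, 0.5, 0.8]
gripper_width: 0.324
```

```bash
python3 sq.py; python3 meas.py w33
```

```text
bar s 155.4 q 6.0 z 35.4 psi err 2.16 tool x in (s,q) 82.6 48.7 yz -0.084 zz 0.045 F(s,q,z) -0.7 0.6 0.8 t 23.8 g 0.324
[[261, 146], [335, 167], [333, 225], [511, 253], [511, 134]] [[155.5, -48.3], [125.8, -41.4], [123.9, -16.5], [50.9, -9.4], [63.5, -57.6]]
```

View pics/w33.png

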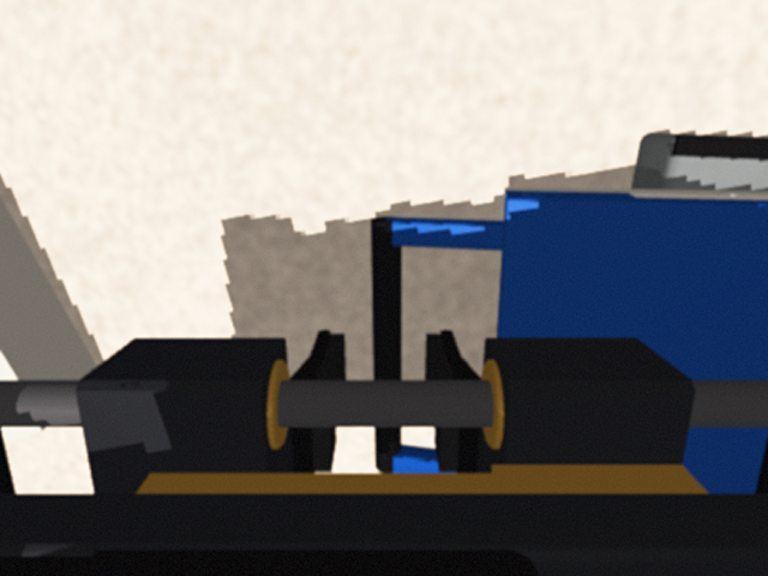

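Emit:
apply_moves(
  xyz=[
    [0.012, 0.001, -0.006],
    [0, 0, 0],
    [0, 0, 0],
    [0, 0, 0],
    [0, 0, 0],
  ],
  twist=[0, 0, 0, 0, 0],
  claw=[0.32, 0, 0, 0, 0],
)

```text
time_s: 24.35
tcp_pos: [0.5058, -0.4074, 0.0338]
ee_rot: [[0.036, 0.192, 0.981], [-0.097, 0.977, -0.188], [-0.995, -0.088, 0.054]]
wrist_force: [-0.6, 0.1, -1.0]
gripper_width: 0.102
```

```bash
python3 sq.py; python3 - <<'E'
from h import *
t=imaging.capture("scene"); save(t,"s34",(20,100,190,240),4.5)
E
```

```text
bar s 156.6 q 5.0 z 28.3 psi err 2.27 tool x in (s,q) 85.6 57.3 yz -0.088 zz 0.054 F(s,q,z) 0.1 -0.6 -1.0 t 24.35 g 0.102
```

View pics/s34.png

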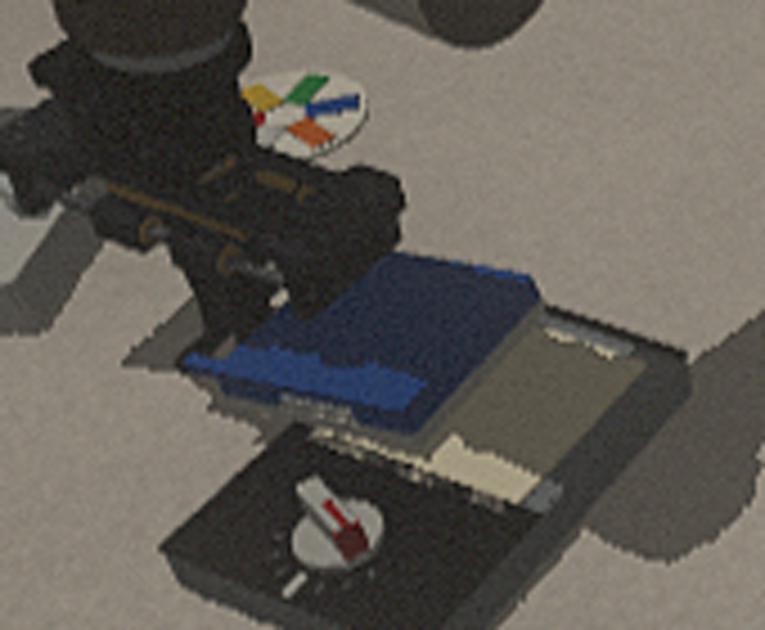

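Emit:
apply_moves(
  xyz=[
    [-0.002, 0.008, 0],
    [-0.002, 0.01, 0],
    [-0.001, 0.01, 0],
    [-0.001, 0.01, 0],
  ],
  twist=[0, 0, 0, 0],
  claw=[0, 0, 0, 0],
)

```text
time_s: 24.8
tcp_pos: [0.5128, -0.3703, 0.0383]
ee_rot: [[0.036, 0.194, 0.98], [-0.1, 0.977, -0.189], [-0.994, -0.091, 0.054]]
wrist_force: [-2.6, -6.5, 4.5]
gripper_width: 0.103
```

```bash
python3 sq.py; python3 - <<'E'
from h import *
t=imaging.capture("scene"); save(t,"s35",(20,100,190,240),4.5)
E
```

```text
bar s 118.9 q 3.1 z 32.7 psi err 2.18 tool x in (s,q) 88.8 57.8 yz -0.091 zz 0.054 F(s,q,z) 6.9 -1.1 4.5 t 24.8 g 0.103
```

View pics/s35.png

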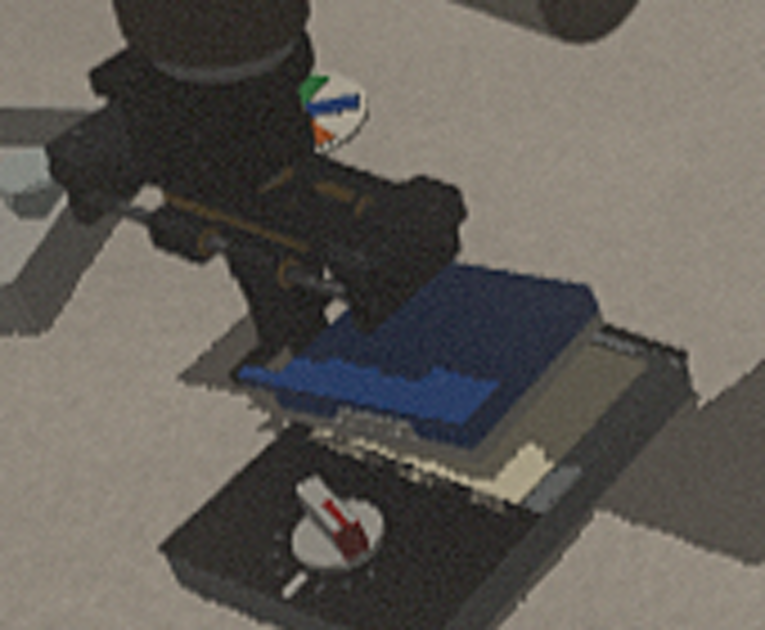

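Emit:
apply_moves(
  xyz=[
    [-0.004, 0.003, 0],
    [-0.004, 0.005, 0],
    [-0.002, 0.003, 0],
  ],
  twist=[0, 0, 0],
  claw=[0, 0, 0],
)

```text
time_s: 25.15
tcp_pos: [0.5154, -0.3547, 0.048]
ee_rot: [[0.037, 0.192, 0.981], [-0.099, 0.977, -0.187], [-0.994, -0.09, 0.055]]
wrist_force: [-0.1, -0.8, -3.3]
gripper_width: 0.102
```

```bash
python3 sq.py; python3 meas.py w36; python3 - <<'E'
from h import *
t=imaging.capture("scene"); save(t,"s36",(20,100,190,240),4.5)
E
```

```text
bar s 103.1 q 2.1 z 42.4 psi err 2.31 tool x in (s,q) 87.5 58.5 yz -0.090 zz 0.055 F(s,q,z) 0.8 0.1 -3.3 t 25.15 g 0.102
[[261, 152], [336, 173], [333, 225], [511, 253], [511, 137]] [[103.6, -48.5], [71.9, -41.5], [70.5, -17.7], [-6.0, -10.7], [7.3, -60.1]]
```

View pics/s36.png

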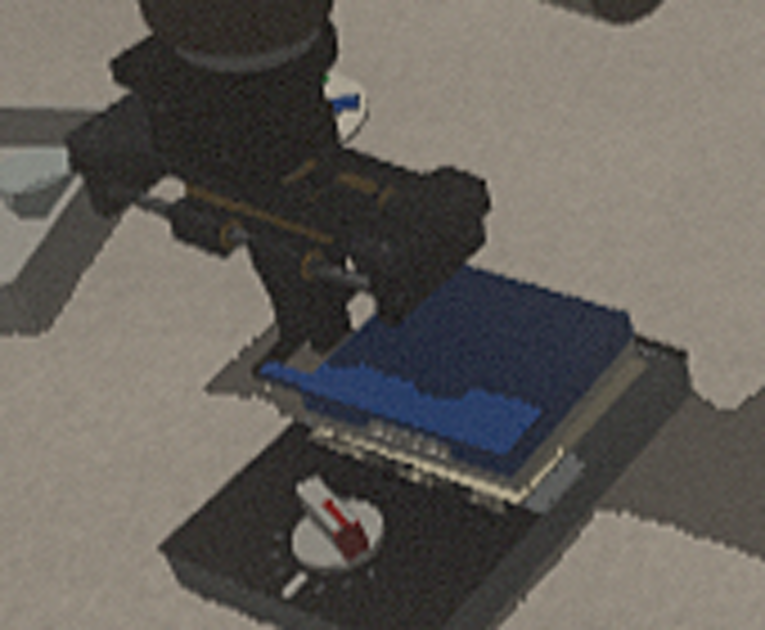

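View pics/w36.png

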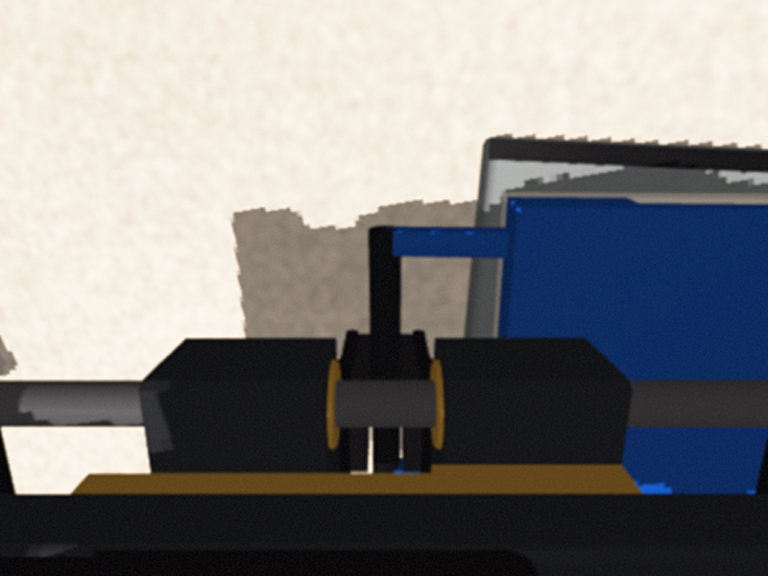

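Emit:
apply_moves(
  xyz=[
    [-0.0005, 0.004, 0],
    [0.001, 0.003, 0],
    [0.001, 0, 0],
    [0, 0, 0],
  ],
  twist=[1.2, 1.1, 0, 0],
  claw=[0, 0, 0, 0.3],
)

```text
time_s: 25.65
tcp_pos: [0.5169, -0.3475, 0.0461]
ee_rot: [[0.036, 0.233, 0.972], [-0.099, 0.968, -0.229], [-0.994, -0.088, 0.058]]
wrist_force: [0.3, 0.0, 0.5]
gripper_width: 0.136
```

```bash
python3 sq.py
```

```text
bar s 95.7 q 1.8 z 40.5 psi err -0.14 tool x in (s,q) 87.9 57.6 yz -0.088 zz 0.058 F(s,q,z) -0.1 0.3 0.5 t 25.65 g 0.136
```

Emit:
apply_moves(
  xyz=[
    [0, 0, 0],
    [0, 0, 0],
    [-0.015, 0, 0],
    [-0.035, 0, 0],
    [-0.045, 0, 0],
    [-0.045, 0, 0],
    [-0.02, 0, 0.03],
    [0, 0, 0.04],
    [0, 0, 0.03],
    [0, 0, 0],
  ],
  twist=[0, 0, 0, 0, 0, 0, 0, 0, 0, 0],
  claw=[0.3, 0.3, 0.3, 0.3, 0.3, 0.3, 0.3, 0.3, 0.3, 0.3],
)

```text
time_s: 26.65
tcp_pos: [0.6114, -0.3545, 0.2163]
ee_rot: [[0.04, 0.237, 0.971], [-0.096, 0.968, -0.232], [-0.995, -0.084, 0.061]]
wrist_force: [-1.1, 0.6, 0.2]
gripper_width: 0.3
```

```bash
python3 sq.py; python3 meas.py w37; python3 - <<'E'
from h import *
t=imaging.capture("scene"); save(t,"s37",(20,100,190,240),4.5);np.savez("s37.npz",**{k:t[k] for k in("pixels","mtx","view")})
t=imaging.capture("top"); save(t,"t37",(330,120,450,240),5); np.savez("t37.npz",**{k:t[k] for k in("pixels","mtx","view")})
E
```

```text
bar s 80.6 q 95.4 z 210.7 psi err -0.37 tool x in (s,q) 84.3 61.1 yz -0.084 zz 0.061 F(s,q,z) -0.3 -1.2 0.2 t 26.65 g 0.3
[[297, 0], [297, 119], [436, 118], [452, 0]] [[61.6, -42.1], [58.6, 52.2], [-60.5, 51.0], [-58.0, -39.3]]
```

View pics/w37.png

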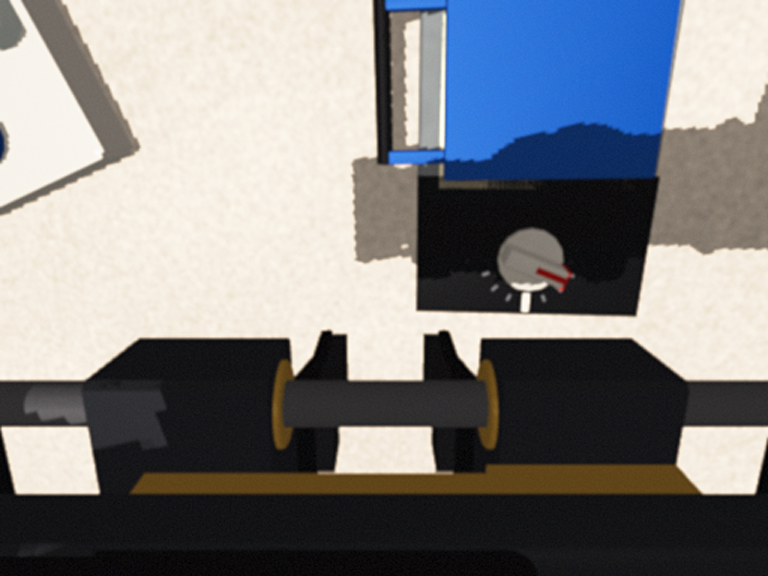

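View pics/s37.png

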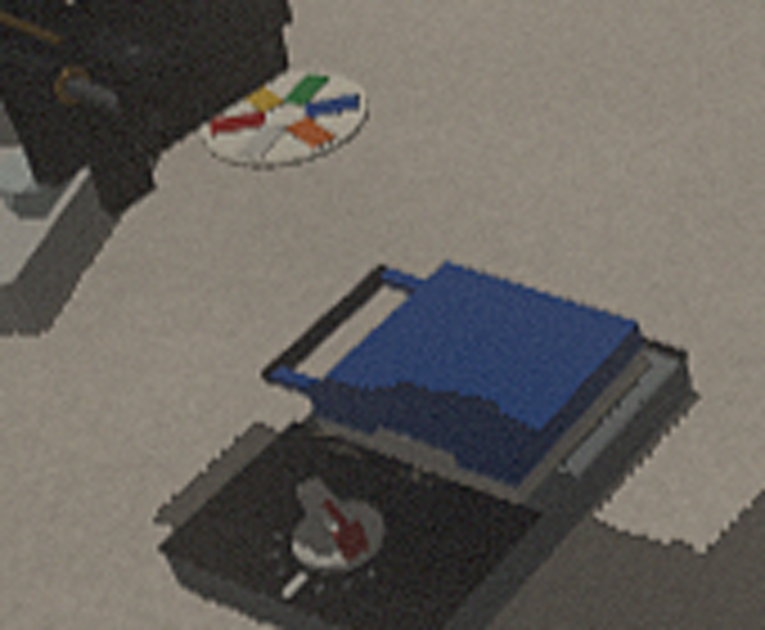

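View pics/t37.png

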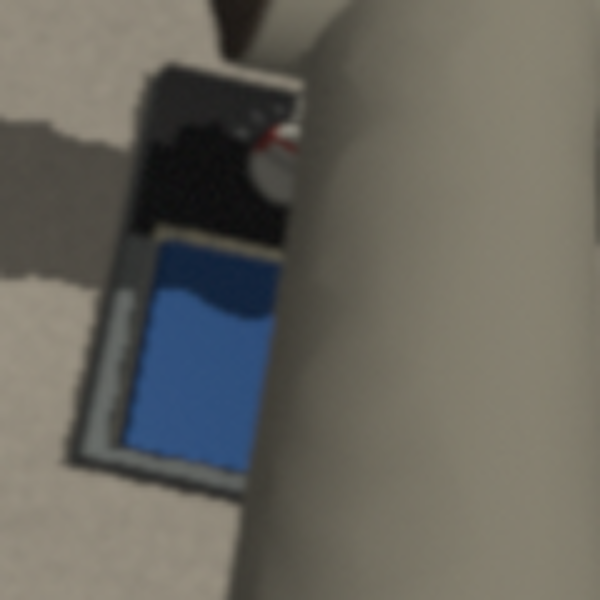

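```bash
python3 - <<'E'
from h import *
from meas import *
c=imaging.capture("wrist")
P=np.array([(417,310),(637,315),(526,311)])/1.5
print("panel corners exp (75,145),(-75,145):",sq(c,P,.03).tolist())
B=np.array([(445,179),(658,177)])/1.5
print("tray +q corners z56:",sq(c,B,.056).tolist())
print("win corner exp (61,59):",sq(c,np.array([(440,188)])/1.5,.03).tolist())
t=dict(np.load("t37.npz")); f=lambda u,v:(u/5+330,v/5+120)
print("top tray z56 corners (hinge+q, hinge-q)",sq(t,[f(163,240),f(122,447)],.056).tolist())
print("top panel corners z30 exp (-75,145),(-75,-75)",sq(t,[f(168,66),f(75,460)],.03).tolist(),"win corner exp(-61,59)",sq(t,[f(157,226)],.03).tolist())
m=cv2.inRange(cv2.cvtColor(c["pixels"],cv2.COLOR_RGB2HSV),(105,120,40),(125,255,255))
E
```

```text
panel corners exp (75,145),(-75,145): [[74.9, 142.2], [-74.8, 142.1], [-0.5, 141.1]]
tray +q corners z56: [[58.9, 47.8], [-62.6, 46.4]]
win corner exp (61,59): [[61.1, 56.7]]
top tray z56 corners (hinge+q, hinge-q) [[-60.5, 46.9], [-58.5, -62.0]]
top panel corners z30 exp (-75,145),(-75,-75) [[-71.1, 142.5], [-74.8, -72.8]] win corner exp(-61,59) [[-58.8, 57.7]]
```

Emit:
apply_moves(
  xyz=[
    [0, 0.019, -0.04],
    [0, 0.019, -0.045],
    [0, 0.019, -0.045],
    [0.01, 0.015, -0.045],
    [0.02, 0, -0.02],
    [0.03, 0, -0.01],
    [0.02, 0, 0],
    [0, 0, 0],
  ],
  twist=[0, 0, 0, 0, 0, 0, 0, 0],
  claw=[0, 0, 0, 0, 0, 0, 0, 0],
)

```text
time_s: 27.65
tcp_pos: [0.412, -0.2399, 0.1144]
ee_rot: [[0.034, 0.24, 0.97], [-0.093, 0.967, -0.236], [-0.995, -0.082, 0.056]]
wrist_force: [-0.2, -0.0, 0.3]
gripper_width: 0.001
```

```bash
python3 sq.py; python3 - <<'E'
from h import *
t=imaging.capture("scene"); save(t,"s38",(20,100,190,240),4.5)
E
```

```text
bar s 15.3 q -125.1 z 108.9 psi err -0.55 tool x in (s,q) 82.8 55.0 yz -0.082 zz 0.056 F(s,q,z) 0.1 -0.2 0.3 t 27.65 g 0.001
```

View pics/s38.png

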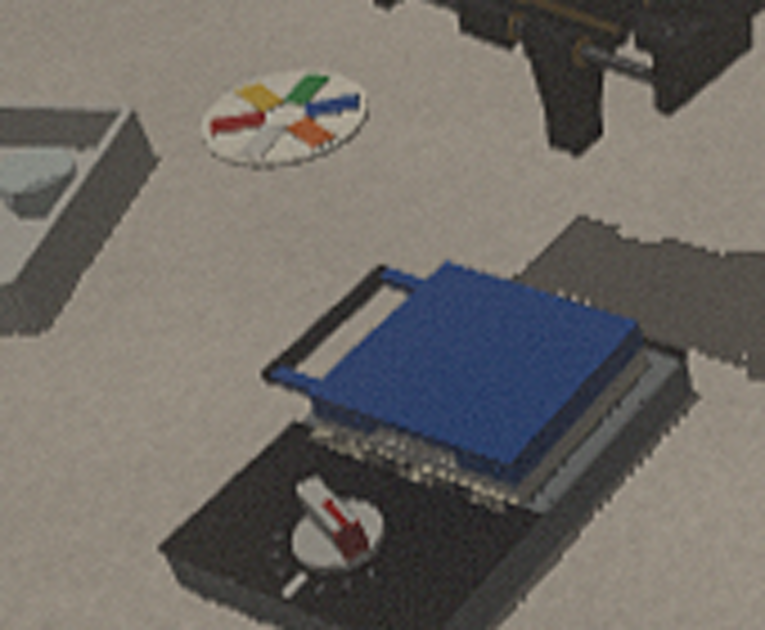

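```bash
cat > fin.py <<'E'
from h import *
from meas import *
import sys
t=imaging.capture("top"); save(t,sys.argv[1],(330,120,450,240),5)
hsv=cv2.cvtColor(t["pixels"],cv2.COLOR_RGB2HSV); b=cv2.inRange(hsv,(100,100,30),(125,255,255)); k=np.zeros_like(b); k[120:240,330:450]=255; b&=k
n,l,st,ce=cv2.connectedComponentsWithStats(b); i=1+np.argmax(st[1:,4]); m=(l==i).astype(np.uint8); m=cv2.morphologyEx(m,cv2.MORPH_OPEN,np.ones((7,7),np.uint8))
print("tray(top, z56)",rect(t,m,.055))
cx,cy=rect(t,m,.055)[0]; d=np.array([cx,cy])/1000-W; print("s,q mm",(d@H*1000).round(1),(d@PX*1000).round(1))
E
python3 fin.py t38
```

```text
tray(top, z56) ((532.0, -253.1), (123.1, 108.4), 77.9)
s,q mm -0.1 -5.7
```

View pics/t38.png

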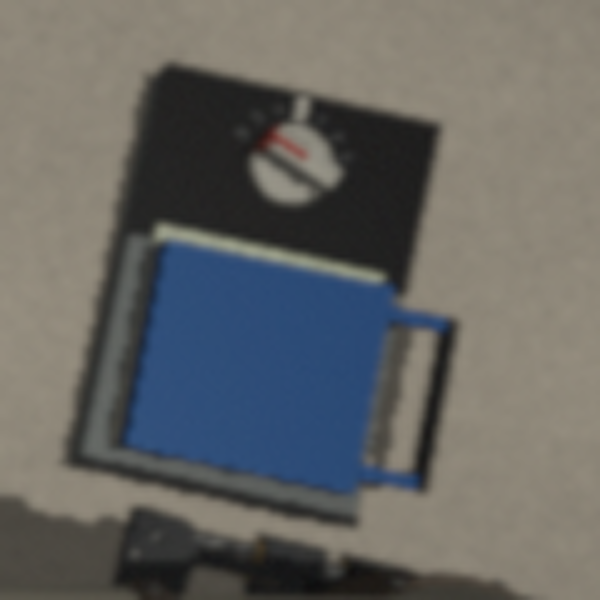

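Emit:
apply_moves(
  xyz=[
    [0.02, 0.006, 0],
    [0.02, 0.006, 0],
    [0.018, 0.004, 0.01],
    [0.002, 0, 0.015],
    [0.002, 0, 0.012],
    [0, 0, 0],
  ],
  twist=[0, 0, 0, 0, 0, 0],
  claw=[0, 0, 0, 0, 0, 0],
)

```text
time_s: 28.35
tcp_pos: [0.4663, -0.2411, 0.0632]
ee_rot: [[0.058, 0.241, 0.969], [-0.099, 0.967, -0.234], [-0.993, -0.082, 0.08]]
wrist_force: [-0.6, 0.1, -0.2]
gripper_width: 0.004
```

```bash
python3 sq.py; python3 - <<'E'
from h import *
t=imaging.capture("scene"); save(t,"s39",(70,120,190,230),6)
E
```

```text
bar s 4.0 q -71.9 z 57.6 psi err -0.57 tool x in (s,q) 82.4 79.5 yz -0.082 zz 0.080 F(s,q,z) 0.0 -0.6 -0.2 t 28.35 g 0.004
```

View pics/s39.png

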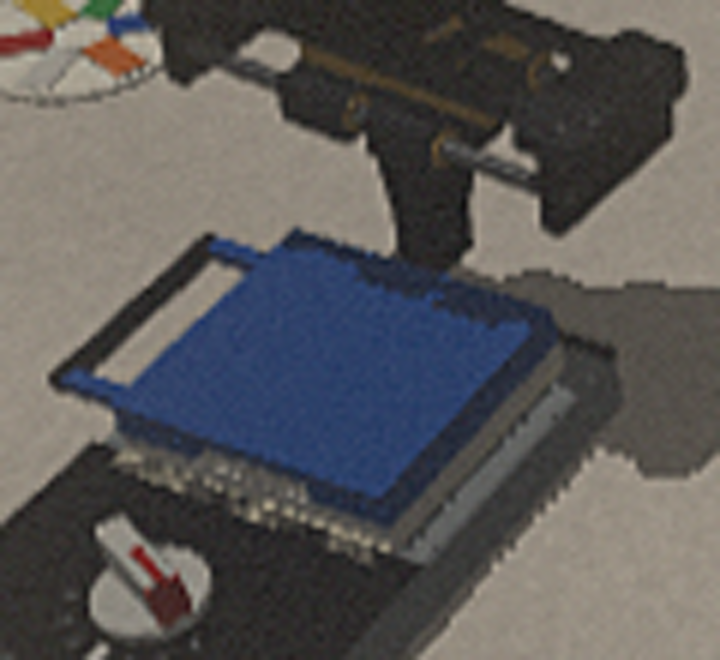

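Emit:
apply_moves(
  xyz=[
    [0.006, 0, -0.005],
    [0.002, 0, 0],
  ],
  twist=[0, 0],
  claw=[0, 0],
)

```text
time_s: 28.6
tcp_pos: [0.4603, -0.2406, 0.0555]
ee_rot: [[0.059, 0.242, 0.968], [-0.098, 0.967, -0.235], [-0.993, -0.081, 0.081]]
wrist_force: [0.0, 0.2, -0.3]
gripper_width: 0.001
```

```bash
python3 sq.py
```

```text
bar s 4.8 q -77.8 z 49.9 psi err -0.65 tool x in (s,q) 82.0 80.4 yz -0.081 zz 0.081 F(s,q,z) -0.2 -0.0 -0.3 t 28.6 g 0.001
```

Emit:
apply_moves(
  xyz=[
    [0, 0, 0.005],
    [0, 0, 0.004],
    [0, 0, 0.003],
    [0, 0, 0],
  ],
  twist=[0, 0, 0, 0],
  claw=[0, 0, 0, 0],
)

```text
time_s: 29.0
tcp_pos: [0.4701, -0.2434, 0.0562]
ee_rot: [[0.055, 0.242, 0.969], [-0.098, 0.967, -0.236], [-0.994, -0.082, 0.077]]
wrist_force: [-0.6, -0.8, 0.2]
gripper_width: 0.008
```

```bash
python3 sq.py; python3 fin.py t40
```

```text
bar s 5.3 q -67.7 z 50.6 psi err -0.68 tool x in (s,q) 82.6 76.3 yz -0.082 zz 0.077 F(s,q,z) 0.9 -0.4 0.2 t 29.0 g 0.008
tray(top, z56) ((544.4, -256.7), (124.4, 84.8), 77.8)
s,q mm 0.5 7.2
```

View pics/t40.png

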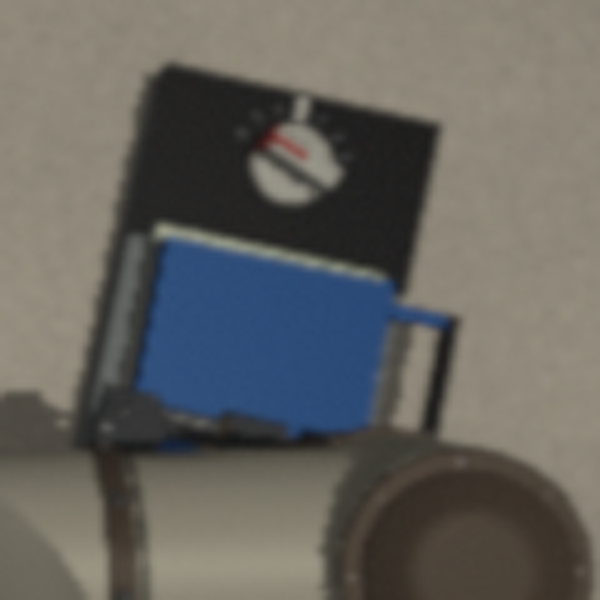

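Emit:
apply_moves(
  xyz=[
    [0, 0, 0.004],
    [0, 0, 0.002],
    [0, 0, 0],
  ],
  twist=[0, 0, 0],
  claw=[0, 0, 0],
)

```text
time_s: 29.35
tcp_pos: [0.474, -0.2447, 0.0561]
ee_rot: [[0.05, 0.243, 0.969], [-0.097, 0.967, -0.237], [-0.994, -0.082, 0.072]]
wrist_force: [-2.3, 1.3, -0.1]
gripper_width: 0.003
```

```bash
python3 sq.py; python3 fin.py t41
```

```text
bar s 5.7 q -63.7 z 50.5 psi err -0.71 tool x in (s,q) 83.1 71.5 yz -0.082 zz 0.072 F(s,q,z) -0.7 -2.6 -0.1 t 29.35 g 0.003
tray(top, z56) ((550.5, -259.1), (126.5, 87.8), 78.2)
s,q mm 1.5 13.7
```

View pics/t41.png

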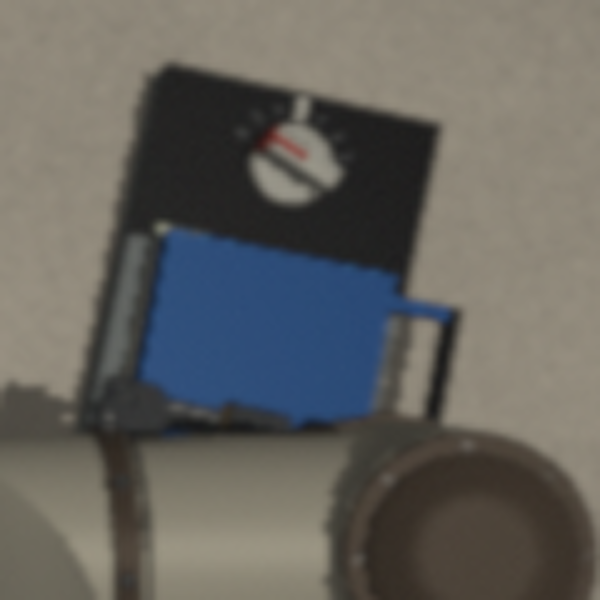

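Emit:
apply_moves(
  xyz=[
    [0, 0, -0.015],
    [-0.01, 0, -0.035],
    [-0.03, 0, -0.02],
    [0, 0, 0],
  ],
  twist=[0, 0, 0, 0],
  claw=[0, 0, 0, 0],
)

```text
time_s: 29.8
tcp_pos: [0.4072, -0.2242, 0.0917]
ee_rot: [[0.061, 0.241, 0.969], [-0.099, 0.967, -0.235], [-0.993, -0.081, 0.082]]
wrist_force: [1.0, -1.3, -0.1]
gripper_width: 0.005
```

```bash
python3 sq.py; python3 fin.py t42
```

```text
bar s 1.2 q -133.4 z 86.2 psi err -0.61 tool x in (s,q) 81.8 81.7 yz -0.081 zz 0.082 F(s,q,z) 1.0 1.3 -0.1 t 29.8 g 0.005
tray(top, z56) ((539.4, -256.7), (126.3, 111.3), 77.8)
s,q mm 1.7 2.4
```

View pics/t42.png

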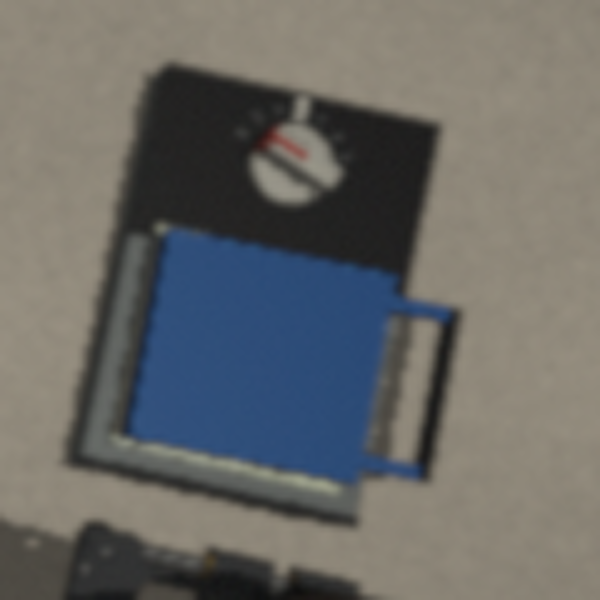

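Emit:
apply_moves(
  xyz=[
    [-0.045, 0, 0],
    [-0.035, 0, 0.02],
    [-0.02, 0, 0.045],
    [0.0, -0.005, 0.045],
    [0.005, -0.005, 0.045],
    [0.005, -0.005, 0.045],
    [0.005, -0.005, 0.04],
    [0, 0, 0],
  ],
  twist=[0, 0, 0, 0, 0, 0, 0, 0],
  claw=[0.35, 0.35, 0.35, 0.35, 0.35, 0.35, 0.35, 0.35],
)

```text
time_s: 30.65
tcp_pos: [0.6469, -0.2962, 0.1964]
ee_rot: [[0.07, 0.239, 0.968], [-0.102, 0.967, -0.232], [-0.992, -0.082, 0.092]]
wrist_force: [0.1, 1.0, -1.3]
gripper_width: 0.346
```

```bash
python3 sq.py; python3 meas.py w43; python3 st.py
```

```text
bar s 15.6 q 116.6 z 190.9 psi err -0.5 tool x in (s,q) 82.6 91.4 yz -0.082 zz 0.092 F(s,q,z) -1.0 -0.1 -1.3 t 30.65 g 0.346
[[212, 0], [217, 98], [366, 95], [373, 0]] [[60.8, -13.8], [60.7, 57.9], [-59.9, 55.8], [-58.0, -11.2]]
30.7 tcp [ 644.8 -295.4  196.5] yaw 76.1 tiltxy mrad [  67.9 -100.6] j [ -9.52  28.93   3.22   5.86 -59.61 -96.93] v [ 0.45 -3.82 -4.87 -0.58 -0.92 -0.22] F [-0.5 -0.7 -0.5] g 0.345
```

View pics/w43.png

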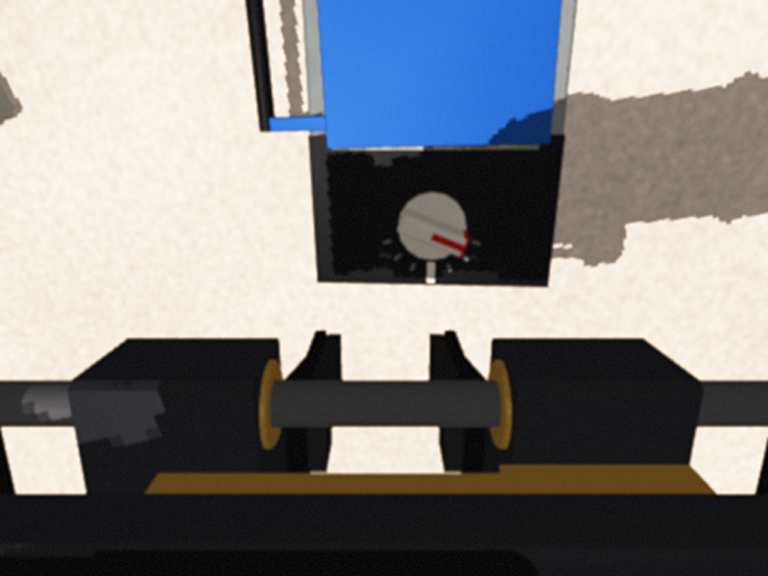

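```bash
python3 - <<'E'
from h import *
from meas import *
c=imaging.capture("wrist")
f=lambda L:np.array(L)/1.5
print("panel corners exp(75,145),(-75,145)",sq(c,f([(320,282),(548,286)]),.03).tolist())
print("tray +q corners",sq(c,f([(327,148),(552,146)]),.056).tolist())
print("dial ctr z36",sq(c,f([(432,227)]),.036).tolist(),"zero",sq(c,f([(431,272)]),.030).tolist())
p=sq(c,f([(403,209),(432,237),(464,250)]),.056); print("bar: back corner, red start, red end",p.tolist())
d=p[2]-p[1]; print("pointer angle from zero (ccw +):",np.degrees(np.arctan2(-d[0],d[1])))
E
```

```text
panel corners exp(75,145),(-75,145) [[73.7, 145.0], [-74.7, 144.7]]
tray +q corners [[59.5, 55.9], [-62.0, 55.1]]
dial ctr z36 [[0.4, 105.1]] zero [[0.3, 136.5]]
bar: back corner, red start, red end [[17.4, 89.8], [0.5, 106.0], [-18.2, 113.6]]
pointer angle from zero (ccw +): 67.88233367301251
```

```bash
python3 -c "
from h import *
plan(.635,-.273,.12,144.6)"
```

```text
t 30.75 tcp [ 643.1 -294.8  197.2] yaw 76.1 j6 -96.9 n 9 D mm [ -8.1  21.8 -77.2] dyaw 68.5
[[0.0086, 0.0021, -0.0015], [0.0086, 0.0023, -0.0012], [0.0086, 0.0024, -0.0008], [0.0086, 0.0025, -0.0005], [0.0086, 0.0026, -0.0002], [0.0086, 0.0026, 0.0002], [0.0086, 0.0025, 0.0005], [0.0086, 0.0024, 0.0008], [0.0086, 0.0023, 0.0012]]
[np.float64(-7.61), np.float64(-7.61), np.float64(-7.61), np.float64(-7.61), np.float64(-7.61), np.float64(-7.61), np.float64(-7.61), np.float64(-7.61), np.float64(-7.61)]
```

Emit:
apply_moves(
  xyz=[
    [0.006, 0.003, -0.002],
    [0.006, 0.003, -0.002],
    [0.006, 0.003, -0.001],
    [0.006, 0.003, -0.001],
    [0.006, 0.003, 0],
    [0.006, 0.003, 0],
    [0.006, 0.003, 0.001],
    [0.006, 0.003, 0.001],
    [0.006, 0.003, 0.001],
    [0, 0, 0],
  ],
  twist=[-7.6, -7.6, -7.6, -7.6, -7.6, -7.6, -7.6, -7.6, -7.6, 0],
  claw=[0.38, 0.38, 0.38, 0.38, 0.38, 0.38, 0.38, 0.38, 0.38, 0.38],
)

```text
time_s: 31.75
tcp_pos: [0.6275, -0.2702, 0.1415]
ee_rot: [[0.072, -0.84, 0.538], [-0.101, 0.53, 0.842], [-0.992, -0.115, -0.046]]
wrist_force: [-0.5, 0.6, 0.2]
gripper_width: 0.377
```

```bash
python3 st.py; python3 meas.py w44 | tail -0; python3 -c "
from h import *
plan(.636,-.274,.09,144.6)"
```

```text
31.75 tcp [ 627.5 -270.2  141.5] yaw 147.7 tiltxy mrad [  72.1 -100.7] j [ -7.58  29.04  -5.33   6.68 -50.94 -28.84] v [-0.03 -1.41 -0.04  0.56  0.1  -2.39] F [-0.5  0.6  0.2] g 0.377
t 31.8 tcp [ 628.  -270.5  142.3] yaw 147.6 j6 -29.0 n 2 D mm [  8.   -3.5 -52.3] dyaw -3.0
[[0.0261, -0.0043, 0.0007], [0.0261, -0.0043, 0.0008]]
[np.float64(1.5), np.float64(1.5)]Exception ignored on flushing sys.stdout:
BrokenPipeError: [Errno 32] Broken pipe
```

View pics/w44.png

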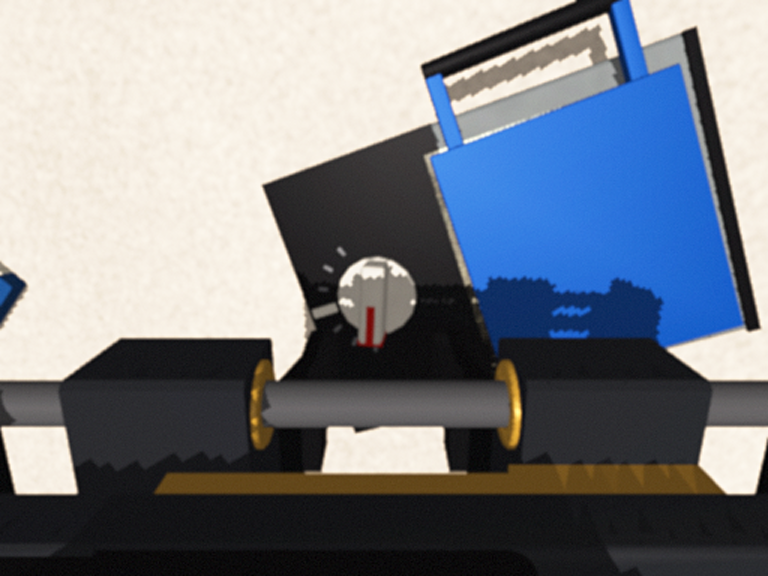

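Emit:
apply_moves(
  xyz=[
    [0.025, -0.002, 0.002],
    [0.025, -0.002, 0.002],
    [0.01, 0, 0],
    [0, 0, 0],
  ],
  twist=[1, 0.5, 0, 0],
  claw=[0.38, 0.38, 0.38, 0.38],
)

```text
time_s: 32.2
tcp_pos: [0.6393, -0.2758, 0.0865]
ee_rot: [[0.081, -0.818, 0.57], [-0.103, 0.562, 0.821], [-0.991, -0.126, -0.039]]
wrist_force: [-0.1, -0.4, -0.5]
gripper_width: 0.379
```

```bash
python3 st.py; python3 meas.py w45 >/dev/null; python3 -c "
from h import *
plan(.639,-.278,.057,144.6)"
```

```text
32.2 tcp [ 639.3 -275.8   86.5] yaw 145.5 tiltxy mrad [  81.4 -103.3] j [ -7.92  33.12  -7.24   7.48 -44.42 -31.81] v [ 0.04 -0.75  0.52  0.32 -0.27 -0.96] F [-0.1 -0.4 -0.5] g 0.379
t 32.25 tcp [ 639.8 -275.9   87.4] yaw 145.53 j6 -31.8 n 1 D mm [ -0.8  -2.1 -30.4] dyaw -0.93
[[0.0304, -0.0005, -0.0021]]
[np.float64(0.93)]
```

View pics/w45.png

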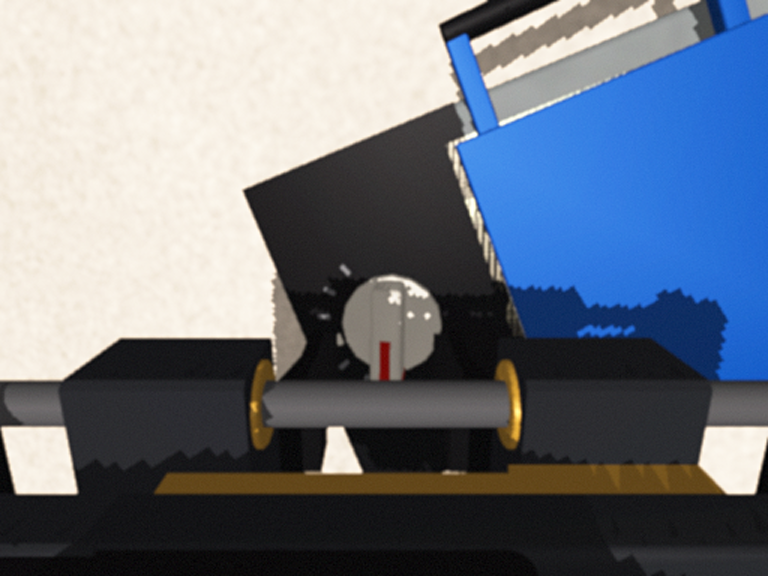

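Emit:
apply_moves(
  xyz=[
    [0.016, 0.001, -0.002],
    [0.014, 0.001, -0.001],
    [0, 0, 0],
  ],
  twist=[0, 0, 0],
  claw=[0.38, 0.38, 0.38],
)

```text
time_s: 32.55
tcp_pos: [0.641, -0.2811, 0.0612]
ee_rot: [[0.09, -0.816, 0.571], [-0.106, 0.562, 0.82], [-0.99, -0.134, -0.036]]
wrist_force: [-0.6, 0.0, 0.0]
gripper_width: 0.384
```

```bash
python3 st.py; python3 meas.py w46 >/dev/null; python3 -c "
from h import *
plan(.639,-.278,.057,144.6)"
```

```text
32.55 tcp [ 641.  -281.1   61.2] yaw 145.5 tiltxy mrad [  89.7 -105.5] j [ -8.35  34.83  -8.54   8.02 -40.91 -32.13] v [ 0.01 -1.63  1.29  0.52 -0.62 -0.12] F [-0.6  0.   0. ] g 0.384
t 32.6 tcp [ 641.8 -281.2   62.3] yaw 145.49 j6 -32.1 n 1 D mm [-2.8  3.2 -5.3] dyaw -0.89
[[0.0053, 0.0041, 0.001]]
[np.float64(0.89)]
```

View pics/w46.png

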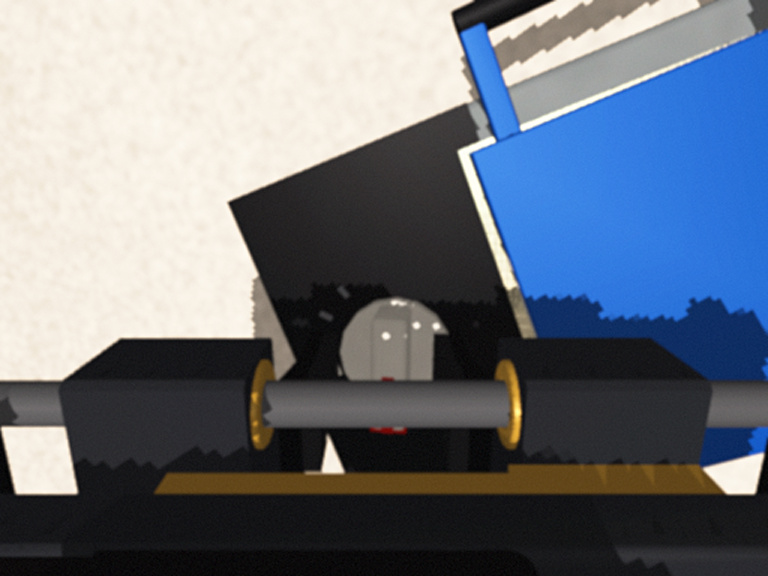

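Emit:
apply_moves(
  xyz=[
    [0.005, 0.002, 0.001],
    [0, 0, 0],
    [0, 0, 0],
    [0, 0, 0],
    [0, 0, 0],
  ],
  twist=[0, 0, 0, 0, 0],
  claw=[0.38, 0, 0, 0, 0],
)

```text
time_s: 33.1
tcp_pos: [0.6409, -0.2786, 0.0592]
ee_rot: [[0.092, -0.816, 0.571], [-0.106, 0.562, 0.82], [-0.99, -0.135, -0.035]]
wrist_force: [-2.2, 2.7, -0.4]
gripper_width: 0.137
```

```bash
python3 st.py
```

```text
33.1 tcp [ 640.9 -278.6   59.2] yaw 145.4 tiltxy mrad [  91.7 -105.6] j [ -8.15  34.85  -8.91   8.11 -40.43 -32.45] v [-0.03 -0.03 -0.15  0.34  0.14 -0.06] F [-2.2  2.7 -0.4] g 0.137
```

Emit:
apply_moves(
  xyz=[
    [0, 0, 0],
    [0, 0, 0],
    [0, 0, 0],
  ],
  twist=[6, 7, 7],
  claw=[0, 0, 0],
)

```text
time_s: 33.4
tcp_pos: [0.6407, -0.2785, 0.0592]
ee_rot: [[0.091, -0.563, 0.822], [-0.106, 0.815, 0.57], [-0.99, -0.139, 0.014]]
wrist_force: [0.1, 0.0, -1.1]
gripper_width: 0.139
```

```bash
python3 st.py
```

```text
33.4 tcp [ 640.7 -278.5   59.2] yaw 124.6 tiltxy mrad [  90.8 -105.9] j [ -8.13  34.84  -8.93   8.15 -40.47 -53.14] v [-1.000e-02  1.000e-01  0.000e+00 -1.000e-02 -3.100e-01 -7.198e+01] F [ 0.1  0.  -1.1] g 0.139
```

Very low force. I'll keep turning; 48° remain.

Emit:
apply_moves(
  xyz=[
    [0, 0, 0],
    [0, 0, 0],
    [0, 0, 0],
    [0, 0, 0],
    [0, 0, 0],
    [0, 0, 0],
    [0, 0, 0],
    [0, 0, 0],
  ],
  twist=[7, 7, 7, 7, 7, 7, 5, 0],
  claw=[0, 0, 0, 0, 0, 0, 0, 0],
)

```text
time_s: 34.2
tcp_pos: [0.6407, -0.2781, 0.0594]
ee_rot: [[0.089, 0.251, 0.964], [-0.106, 0.965, -0.241], [-0.99, -0.081, 0.113]]
wrist_force: [0.3, -0.4, -0.3]
gripper_width: 0.144
```

```bash
python3 st.py; python3 meas.py w47 >/dev/null;python3 - <<'E'
from h import *
t=imaging.capture("scene"); save(t,"s47",(40,140,160,250),6)
E
```

```text
34.2 tcp [ 640.7 -278.1   59.4] yaw 75.4 tiltxy mrad [  89.2 -106. ] j [  -8.09   34.85   -8.88    8.16  -40.61 -102.14] v [ 0.07  0.05  0.05 -0.04 -0.11  1.12] F [ 0.3 -0.4 -0.3] g 0.144
```

View pics/s47.png

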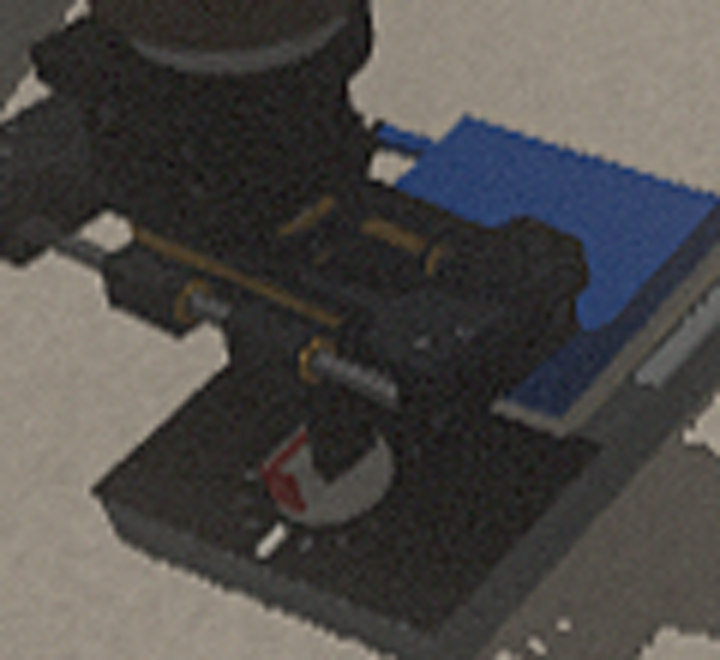

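View pics/w47.png

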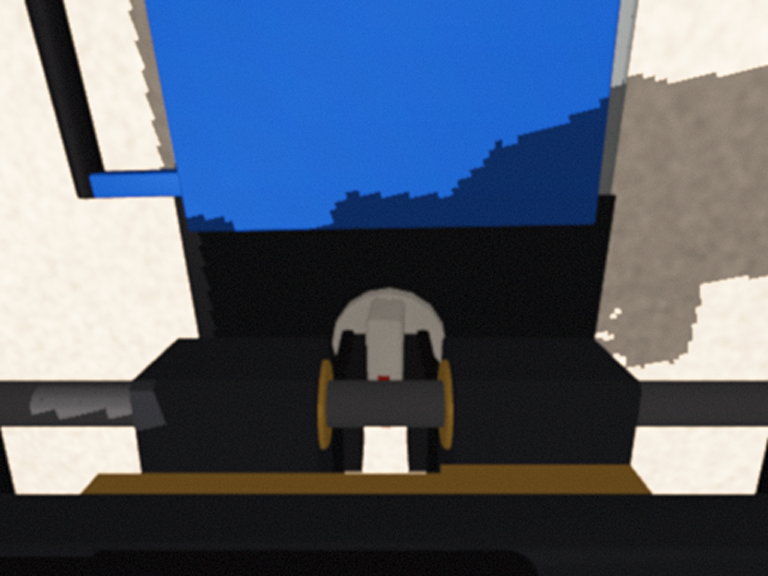

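Emit:
apply_moves(
  xyz=[
    [0, 0, 0],
    [0, 0, 0],
    [0, 0, 0],
    [0, 0, 0],
    [0, 0, 0],
    [-0.02, 0, 0],
    [-0.045, 0, 0],
    [-0.045, 0, 0.005],
    [-0.02, 0, 0.01],
    [0, 0, 0],
  ],
  twist=[-1, 0, 0, 0, 0, 0, 0, 0, 0, 0],
  claw=[0, 0.38, 0.38, 0.38, 0.38, 0.38, 0.38, 0.38, 0.38, 0.38],
)

```text
time_s: 35.3
tcp_pos: [0.6432, -0.2674, 0.1936]
ee_rot: [[0.087, 0.226, 0.97], [-0.106, 0.971, -0.216], [-0.991, -0.084, 0.108]]
wrist_force: [0.0, -0.3, -0.0]
gripper_width: 0.382
```

```bash
python3 st.py; python3 meas.py w48;python3 - <<'E'
from h import *
t=imaging.capture("scene"); save(t,"s48",(40,140,160,250),6)
E
```

```text
35.3 tcp [ 643.2 -267.4  193.6] yaw 76.9 tiltxy mrad [  86.9 -106.1] j [ -7.05  27.37  -0.16   6.49 -56.91 -99.06] v [ 0.18 -1.02 -2.59 -1.13 -0.13 -0.01] F [ 0.  -0.3 -0. ] g 0.382
[[178, 0], [187, 108], [333, 106], [339, 0]] [[60.7, -20.6], [59.6, 58.6], [-60.0, 55.1], [-57.8, -19.7]]
```

View pics/s48.png

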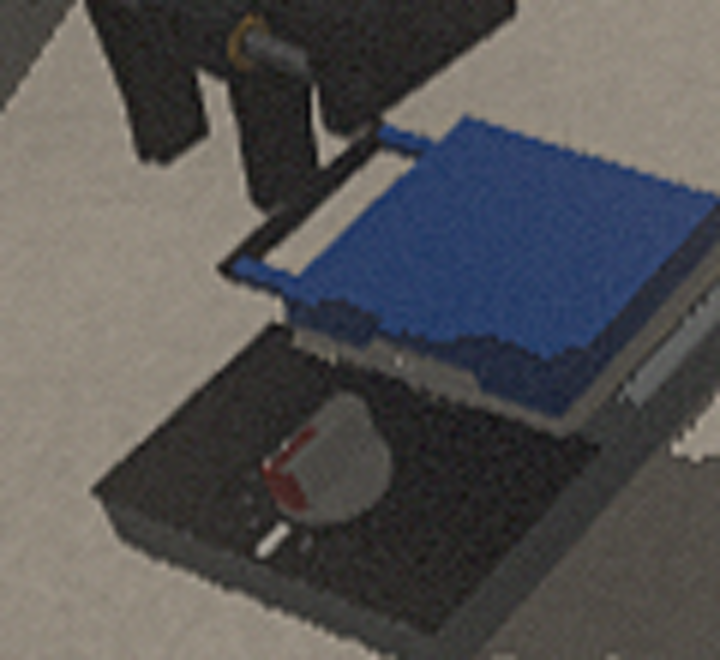

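View pics/w48.png

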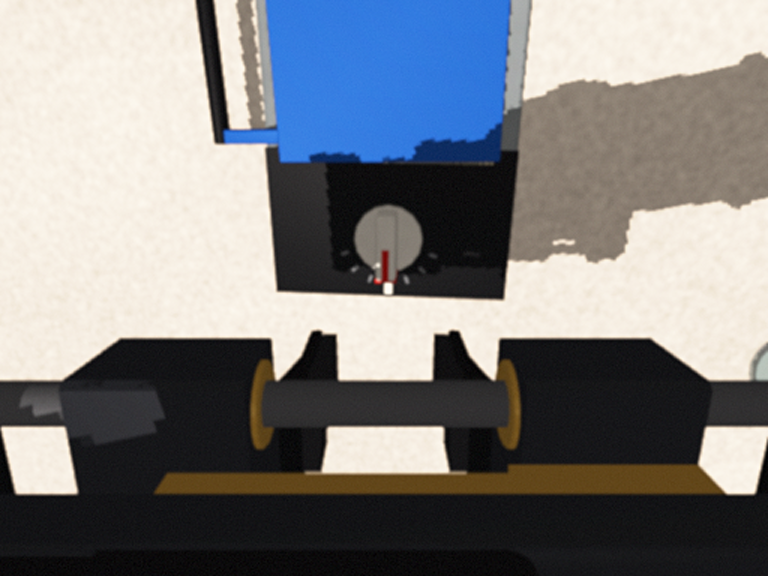

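```bash
python3 - <<'E'
from h import *
from meas import *
c=imaging.capture("wrist"); save(c,"w49",(215,120,305,205),8)
f=lambda L:np.array(L)/1.5
print("dial",sq(c,f([(388,238)]),.036),"zero",sq(c,f([(388,287)]),.03),"panel",sq(c,f([(277,291),(504,298)]),.03))
p=sq(c,f([(387,212),(385,254),(385,280)]),.056); print(p)
print("tray+q corners",sq(c,f([(280,162),(500,162)]),.056))
E
```

```text
dial [[  0.7 101.9]] zero [[  1.  136.5]] panel [[ 74.6 142.1]
 [-73.4 141.3]]
[[-1.000e-01  8.110e+01]
 [ 9.000e-01  1.057e+02]
 [ 8.000e-01  1.218e+02]]
tray+q corners [[ 58.9  54.6]
 [-59.9  52.8]]
```

View pics/w49.png

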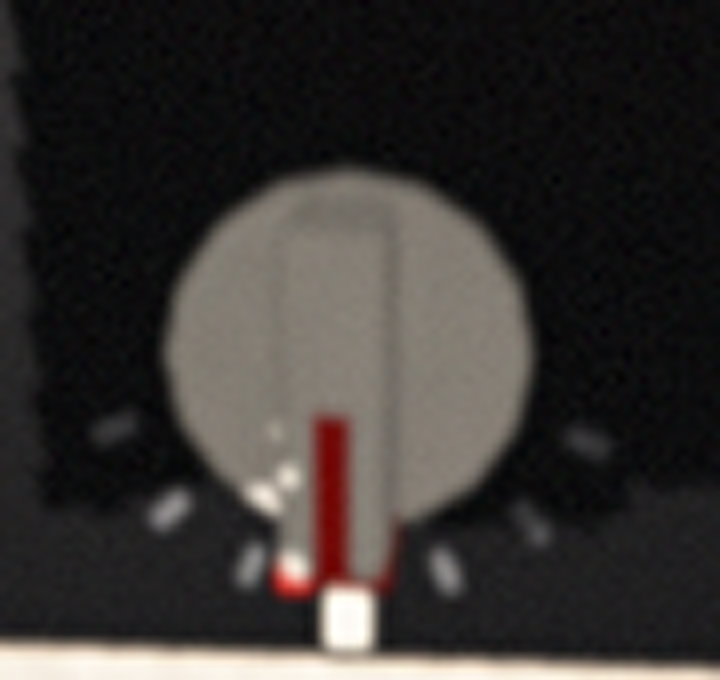

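```bash
python3 - <<'E'
from h import *
t=imaging.capture("scene"); save(t,"s50",None,1.5); save(t,"s51",(80,150,180,220),7)
a=imaging.capture("top"); print([ (n,rect(a,imaging.regions_of(n,a)[0]["mask"],z)) for n,z in (("beaker",.09),("vial",.075),("orange_plate",.006)) if imaging.regions_of(n,a)])
E
```

```text
[('beaker', ((790.3, -26.4), (65.4, 84.0), 89.4)), ('vial', ((695.2, 131.3), (41.6, 39.6), 44.4)), ('orange_plate', ((484.4, -2.5), (70.0, 50.6), 10.7))]
```

View pics/s50.png

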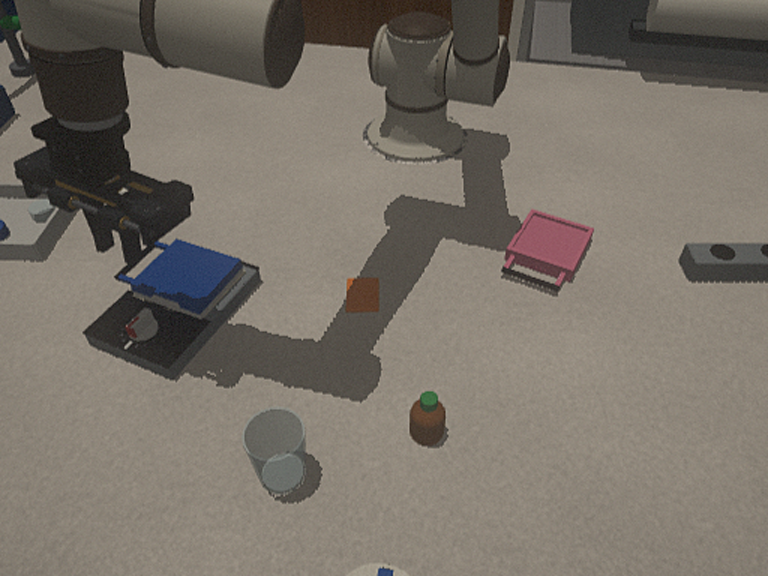

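View pics/s51.png

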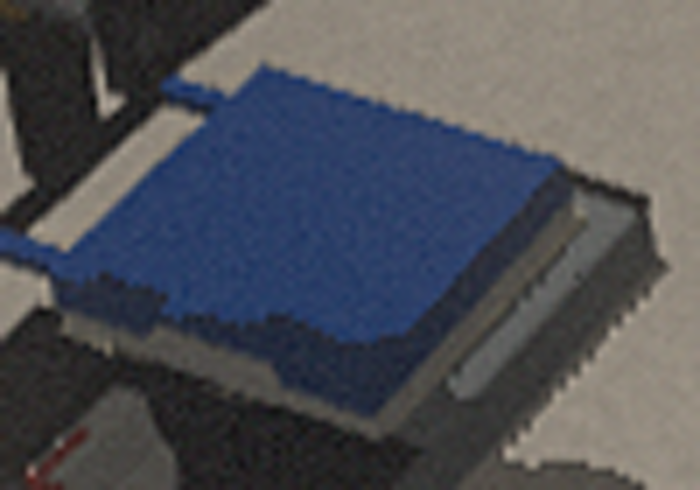

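```bash
python3 -c "
from station import job
print(job.finish_job())"
```

```text
the job is handed in; nothing more can be done
None
```

I handed the job in at about 35.5 s of the 72 s allowed. The green plate is in the blue holder with its lid shut. The holder lies clear lid down, flat on the light panel, and I have let go of it. The dial is at zero.

**What went wrong on the way:** the holder's bar slipped out of the fingers while I was lifting it over the panel. It dropped lid-down and came to rest about 60 mm off centre, overhanging the panel edge. I gripped the bar again, dragged the holder back on to the window, and nudged it sideways into place.

**Last checks:**
- **Holder:** flat, with the lid shut all round as far as the scene picture shows. Its centre is about 1 mm off the window's centre along the handle direction and 0.5 to 2 mm off across it. It is turned about 1°. The pictures agree only to about 2 mm.
- **Plate:** I saw it inside the fences before and after shutting the lid. After the drop I could not see it directly because the tray is opaque from above. No glass has come out, and the gap under the lid is smaller than the fences are high.
- **Dial:** the pointer is on the bold white mark to about 1°.
- **Other things:** the orange plate, beaker and small bottle measured within about 1.5 mm of where they started.
- **Robot:** it hung clear of everything when I handed in. The highest wrist force I read was about 43 N, while the fingertips pressed the lid shut.

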